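# Shut down the steaming station

## Task

Shut the steaming station down after lunch: first turn the red heat lever down to the amber mark, and only then clear up, with the lever left there: pull every utensil out of the caddy and lay it down in the grey wash tub, put the olive-wood scraper in the tub too, and lower the guard plate over the hotplate's two pins until it lies flush. When all that is done, turn the lever on to the blue mark so that the covered plate dries, let go, and leave the steamer, sugar bowl, teal lid and tongs where they are.

Things in the scene. Friction and masses are not known exactly. Their poses are not given: they have to be found in the camera images.
- hob: Fixed steel hotplate unit, 180 (x) x 360 (y) x 45 mm high; origin at the centre of its underside, z up. Left half (+y): dark round hotplate with two upright brass pins, 12 mm diameter, 20 mm high with the upper 8 mm tapering to 4 mm, at local (0, 35) and (0, 145) mm. Right half (-y): black control panel with the red heat lever; the lever's upright axis is at local (50, -95) mm.
- pins_mid (a point): Point midway between the two pins on the hob's top face (45 mm above the counter, local (0, 90) mm of the hob), axes as the hob's.
- heat (a joint): Angle of the red heat lever about its upright axis, rad, 0 to 1.9, growing anticlockwise seen from above. At angle q the lever points from its axis along local direction (cos, sin)(2.192 + q) of the hob: always on the robot's side, at 0 (off) towards the hotplate, at 1.9 (full) away from it. Light friction (0.2 N m) holds it wherever it is left.
- heat_knob (a point): Centre of the lever's upright round red knob, 22 mm diameter, 85 mm from the lever's axis, spanning 64 to 106 mm above the counter; this point is 90 mm above the counter. The flat red arm below it (12 mm wide, top 64 mm above the counter) is its pointer. x axis points outwards along the lever.
- amber (a joint): Angle at which the amber mark stands, on the same scale as joint heat (differs from start to start).
- blue (a joint): Angle at which the blue mark stands, on the same scale as joint heat (differs from start to start).
- amber_mark (a point): Middle of the amber mark, a flat 26 x 14 mm bar lying radially on the control panel, 114 mm from the lever's axis, just beyond the lever's end; x axis points outwards. Cannot be touched or moved.
- blue_mark (a point): Middle of the blue mark, a bar like the amber one but blue.
- guard: Loose aluminium guard plate, 110 (x) x 160 (y) x 6 mm, 0.25 to 0.5 kg, lying flat on the counter between robot and hob; origin at the centre of its underside, z up. Two through holes, 15 mm diameter, at local (0, -55) and (0, 55) mm, fit the pins either way round. In the middle a black bar handle along local y: 60 mm long, 14 mm wide, spanning 30 to 50 mm above the plate's underside.
- caddy: Fixed steel utensil caddy, 200 (x) x 44 (y) x 90 mm high, 4 mm walls, with three dividers making a row of four open compartments 45 x 36 mm along its x; origin at the centre of its underside. The compartment floor is about 4 mm above the counter.
- tub: Fixed grey wash tub, open on top, 270 (x) x 210 (y) x 60 mm high, 5 mm walls and floor; origin at the centre of its underside, z up.
- scraper: Loose short olive-wood scraper lying flat on the counter, 150 mm long along its x, 60 g; origin under its middle: handle from x = -75 to 15 mm, 26 mm wide, 16 mm thick; blade from 15 to 75 mm, 56 mm wide, 8 mm thick. z up.
- steamer: Bystander: aluminium steamer pot with basket stacked on it, 180 mm across, 125 mm high; origin at centre of underside.
- sugar: Bystander: white ceramic sugar bowl with lid, 90 mm across, 88 mm high; origin at centre of underside.
- lid: Bystander: teal hard silicone lid, 110 mm across, 32 mm high with its knob, lying flat; origin at centre of underside.
- tongs: Bystander: steel tongs lying flat, 220 mm long; origin at the middle of the underside.
- u1: Loose utensil (all pale beech), 170 mm long, about 70 g, at the start standing head down in a compartment of the caddy; absent in some starts. Origin at the middle of the head's end, z axis towards the handle's end. Head 32 (x) x 12 (y) mm from z = 0 to 72 mm; handle 16 (x) x 14 (y) mm from z = 70 to 170 mm. In the caddy its y lies roughly across the row.
- u1_mid (a point): Middle of utensil u1, on its axis 85 mm from the head's end.
- u2: Loose utensil (all olive wood, brown), 170 mm long, about 70 g, at the start standing head down in a compartment of the caddy; absent in some starts. Origin at the middle of the head's end, z axis towards the handle's end. Head 32 (x) x 12 (y) mm from z = 0 to 72 mm; handle 16 (x) x 14 (y) mm from z = 70 to 170 mm. In the caddy its y lies roughly across the row.
- u2_mid (a point): Middle of utensil u2, on its axis 85 mm from the head's end.
- u3: Loose utensil (teal silicone head, pale wood handle), 170 mm long, about 70 g, at the start standing head down in a compartment of the caddy; absent in some starts. Origin at the middle of the head's end, z axis towards the handle's end. Head 32 (x) x 12 (y) mm from z = 0 to 72 mm; handle 16 (x) x 14 (y) mm from z = 70 to 170 mm. In the caddy its y lies roughly across the row.
- u3_mid (a point): Middle of utensil u3, on its axis 85 mm from the head's end.
- u4: Loose utensil (black plastic head, steel handle), 170 mm long, about 70 g, at the start standing head down in a compartment of the caddy; absent in some starts. Origin at the middle of the head's end, z axis towards the handle's end. Head 32 (x) x 12 (y) mm from z = 0 to 72 mm; handle 16 (x) x 14 (y) mm from z = 70 to 170 mm. In the caddy its y lies roughly across the row.
- u4_mid (a point): Middle of utensil u4, on its axis 85 mm from the head's end.

How it is judged:
On the way, in this order (a step that is already met when the one before it is completed fails the run):
1. the lever is brought to the amber mark (angle between the x axis of heat_knob and the x axis of amber_mark, either way round below 0.1 rad), for 0.3 s.
2. every utensil and the scraper lie in the tub and the guard plate is flush on its pins, the lever still at amber (angle between the x axis of heat_knob and the x axis of amber_mark, either way round below 0.1 rad and horizontal distance between guard and pins_mid below 0.004 m and z of guard in the frame of pins_mid between -0.003 and 0.003 m and angle between guard's own z axis and vertical below 0.03 rad and angle between the y axis of guard and the y axis of hob, either way round below 0.06 rad and x of u1_mid in the frame of tub between -0.125 and 0.125 m and y of u1_mid in the frame of tub between -0.095 and 0.095 m and height (world z) of each of u1_mid, u2_mid, u3_mid, u4_mid, scraper below 0.07 m and angle between u1's own z axis and vertical between 0.85 and 2.3 rad and x of u2_mid in the frame of tub between -0.125 and 0.125 m and y of u2_mid in the frame of tub between -0.095 and 0.095 m and angle between u2's own z axis and vertical between 0.85 and 2.3 rad and x of u3_mid in the frame of tub between -0.125 and 0.125 m and y of u3_mid in the frame of tub between -0.095 and 0.095 m and angle between u3's own z axis and vertical between 0.85 and 2.3 rad and x of u4_mid in the frame of tub between -0.125 and 0.125 m and y of u4_mid in the frame of tub between -0.095 and 0.095 m and angle between u4's own z axis and vertical between 0.85 and 2.3 rad and x of scraper in the frame of tub between -0.125 and 0.125 m and y of scraper in the frame of tub between -0.095 and 0.095 m), for 0.2 s.
3. the lever is brought to the blue mark (angle between the x axis of heat_knob and the x axis of blue_mark, either way round below 0.1 rad), for 0.3 s.
At the end, for the whole second after the job is handed in: Lever within 0.10 rad of blue; guard flush on the hob (3 mm in height, 4 mm sideways, tilt under 0.03 rad); each utensil lying in the tub (middle inside its walls, under 70 mm high, over 0.85 rad from upright) and the scraper too (origin inside, under 70 mm); all released and at rest (angle between the x axis of heat_knob and the x axis of blue_mark, either way round below 0.1 rad and horizontal distance between guard and pins_mid below 0.004 m and z of guard in the frame of pins_mid between -0.003 and 0.003 m and angle between guard's own z axis and vertical below 0.03 rad and angle between the y axis of guard and the y axis of hob, either way round below 0.06 rad and x of u1_mid in the frame of tub between -0.125 and 0.125 m and y of u1_mid in the frame of tub between -0.095 and 0.095 m and height (world z) of each of u1_mid, u2_mid, u3_mid, u4_mid, scraper below 0.07 m and angle between u1's own z axis and vertical between 0.85 and 2.3 rad and x of u2_mid in the frame of tub between -0.125 and 0.125 m and y of u2_mid in the frame of tub between -0.095 and 0.095 m and angle between u2's own z axis and vertical between 0.85 and 2.3 rad and x of u3_mid in the frame of tub between -0.125 and 0.125 m and y of u3_mid in the frame of tub between -0.095 and 0.095 m and angle between u3's own z axis and vertical between 0.85 and 2.3 rad and x of u4_mid in the frame of tub between -0.125 and 0.125 m and y of u4_mid in the frame of tub between -0.095 and 0.095 m and angle between u4's own z axis and vertical between 0.85 and 2.3 rad and x of scraper in the frame of tub between -0.125 and 0.125 m and y of scraper in the frame of tub between -0.095 and 0.095 m and linear speed of each of u1, u2, u3, u4, scraper, guard below 0.03 m/s); the robot touches nothing.
It fails at once if a utensil, the scraper or the guard plate is moved over 100 mm while the lever is still above the amber mark (value of joint heat above 1.35 rad and distance of any of u1_mid, u2_mid, u3_mid, u4_mid, scraper, guard from where it was at the start of the episode above 0.1 m).
It fails at once if a bystander (steamer, sugar bowl, teal lid, tongs) is moved more than 30 mm (distance of any of steamer, sugar, lid, tongs from where it was at the start of the episode above 0.03 m).
Of u1, u2, u3, u4 only 2 to 4 are there at a start; the rules pass over those that are not, and their reading is None.
At some moment in a run one of guard may be knocked a few centimetres aside while the robot is not near it.
Once in a run the grip may slacken for a moment while it holds something.
It also fails if it takes over 210 s, if anything falls off the work surface, if the arm or the gripper's body presses on something with over 40 N, if the wrist force passes 120 N, or if a joint passes its speed limit or range.

## Robot

A 7-joint arm with a two-finger parallel gripper is mounted at the origin on the work surface. World frame = base frame: x ahead of the robot, y to its left, z up, the work surface at z = 0. Lengths are in m, angles in rad, forces in N, time in s.
With the tool pointing down it reaches from about 0.4 to 0.925 m from the base axis. Payload 4.1 kg.
Tool frame: the origin (TCP) lies on the centre line of the jaws, within the pads' length; the fingertips stand 22 mm ahead of it and the grasp point (between the pads) lies 3 mm ahead of it; z points along the fingers, y is the direction in which the jaws open and shut (so a half turn about z gives the same grasp; the last joint's range is limited). The gripper opens to 85 mm and grips with 20 to 120 N. Pads are 22 mm wide; open, the fingers measure 114 mm over their backs; the gripper's body (76 mm by 85 mm) begins 54 mm behind the grasp point. The pads swing forward as they close: fully open they stand 13 mm farther back than shut.
Start: joints at [-1.28, 0.398, 0.045, 1.537, -0.019, 1.207, -0.051], TCP at [0.247, 0.601, 0.253] pointing down, gripper open.
Joint ranges: [-2.82, 2.82], [-0.49, 2.23], [-1.37, 1.46], [0, 2.46], [-1.36, 4.5], [0.23, 2], [-2.94, 2.94]. Speed limits (rad/s): [2.57, 2.57, 3.14, 3.14, 3.14, 3.14, 3.14].

## Interface

Orientations are given as a unit quaternion [w, x, y, z].
In Python, from station import robot gives the robot as it stands.
- The arm moves only by the shell command python3 -m pendant 'ROWS'. ROWS is JSON, a list of rows, each an object of numbers: "hand": the opening in per cent of the stroke, from 0 (shut) to 100 (fully open); "x", "y", "z": the shift along the world's x, y, z each as a share of 0.05 m, from -1 to 1; "spin": the turn about the world's z as a share of 4 degrees, from -1 to 1. In form: [{"hand": .., "x": .., "y": .., "z": .., "spin": ..}, ...]. A call has exactly 10 rows; each row shifts and turns the pose as measured when the row begins; what a row does not reach is not made up. A row lasts 1/10 s, in which the tool goes at most 50 mm and 8.59 degrees, less where a joint would pass 70% of its speed; a pose out of reach is approached as far as the arm can. A call with a number of a shift or a turn outside -1 to 1 is refused whole. A call with a gripper value outside its range is refused whole. The fingers move at their own pace and stop on an object; the grip force is fixed at half the most. Time passes only in rows, so rows that do not move let the fingers close, or fill a call up. It gives the time, the measured TCP pose, the force and the opening at its end, in the units of the state.
- robot.state(): the state, without advancing time (a new reading comes with each control period).
- robot.camera(name): name is "scene" or "top" or "wrist"; returns (picture, depth): 420x560x3 uint8, blue, green, red; 420x560 float32, m along the optical axis (not along the pixel's ray), 0 where there is no reading.
- robot.get_calibration(name): a dict with "intrinsics" (3x3 intrinsics, pixels), "position" and "rotation" of the camera in the world; the wrist camera has in their place "T_tool_cam" (4x4, takes a point from camera to tool coordinates, whose origin is the TCP and whose axes are the flange's). Camera axes: x right, y up, looking along -z (the intrinsics and any distortion apply to the point x, -y, -z); pixel columns grow to the right and rows downward; lengths in m; the calibration is good to about 2 mm. A picture is of the moment at which its call begins: read the wrist's pose just before it. get_calibration takes no time and is no camera call.
- robot.finish_job(): hands the job in, once; it reports no verdict.
The state is a dict: "time_s": time; "joint_positions": joint angles; "joint_velocities": joint speeds; "joint_efforts": joint torques, N m; "eef_pos": TCP position; "tcp_rot": TCP orientation; "force": force on the tool from outside, world axes, zero at the start; "wrist_torque": the same for the moment, N m; "finger_gap": opening from 0.0 (shut) to 1.0 (fully open).
Only numpy, scipy, OpenCV 4.12 (cv2) and the standard library are available. Lean on these libraries where they do the work, as an engineer would, in place of code of your own. Each camera call takes 0.05 s, during which the arm holds its last target.

## Working session

There is one attempt and no reset: what is moved stays moved. The work goes in short steps, Python scripts to look and compute and a shell command to move; the robot and the scene stay as the last step left them, time stands still between calls to the robot, and variables do not carry over. Pictures are saved under pics/ and viewed, and the job is handed in when it is done.

```bash
ls; mkdir -p pics
python3 - <<'E'
from station import robot
import cv2,json
s=robot.state();print(s)
for n in("scene","top","wrist"):
    c=robot.get_calibration(n);print(n,c)
for n in("scene","top"):
    p,d=robot.camera(n);cv2.imwrite(f'pics/{n}0.png',p)
    import numpy as np; np.save(f'{n}0.npy',d)
E
```

```text
pics
{'time_s': 0.0, 'joint_positions': array([-1.2799867 ,  0.39917036,  0.04503859,  1.53790834, -0.01870121,
        1.20691943, -0.05072859]), 'joint_velocities': array([ 0.00077343,  0.0002419 , -0.00080418,  0.00106986,  0.00119257,
        0.00102791, -0.00252202]), 'joint_efforts': array([ 2.70374740e-04, -4.75115526e+01,  1.36449315e+00, -2.54218268e+01,
        1.15065562e-02,  9.59389319e-03,  4.60521690e-06]), 'eef_pos': array([0.24675636, 0.60067977, 0.25226491]), 'tcp_rot': array([-1.24628814e-04,  1.93634694e-01,  9.81073199e-01, -9.84116307e-04]), 'force': array([-0.37602129,  0.35096087, -0.26882436]), 'wrist_torque': array([ 0.01287963, -0.00019511,  0.00014879]), 'finger_gap': 0.9981778829064614}
scene {'intrinsics': array([[432.23878311,   0.        , 274.67373926],
       [  0.        , 432.23878311, 213.06207104],
       [  0.        ,   0.        ,   1.        ]]), 'position': array([1.19750278, 0.31699759, 0.7310974 ]), 'rotation': array([0.4632579 , 0.19370169, 0.33945724, 0.79538704])}
top {'intrinsics': array([[497.02461349,   0.        , 281.85671412],
       [  0.        , 497.02461349, 211.47291455],
       [  0.        ,   0.        ,   1.        ]]), 'position': array([ 0.47911823, -0.0365364 ,  1.56166373]), 'rotation': array([-0.7009372 , -0.02965088,  0.02517498,  0.71216156])}
wrist {'intrinsics': array([[338.67541287,   0.        , 283.61676557],
       [  0.        , 338.67541287, 209.78008045],
       [  0.        ,   0.        ,   1.        ]]), 'T_tool_cam': array([[-9.44359162e-04,  9.64607245e-01,  2.63689154e-01,
         6.68773379e-02],
       [ 9.99999484e-01,  1.00980708e-03, -1.12665054e-04,
        -7.76126707e-04],
       [-3.74952703e-04,  2.63688912e-01, -9.64607701e-01,
        -1.19804039e-01],
       [ 0.00000000e+00,  0.00000000e+00,  0.00000000e+00,
         1.00000000e+00]])}
```

View pics/top0.png

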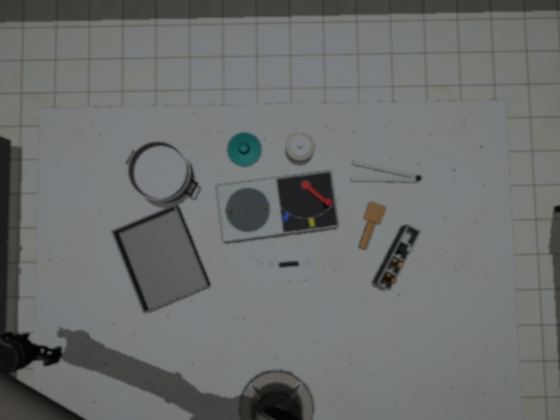

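View pics/scene0.png

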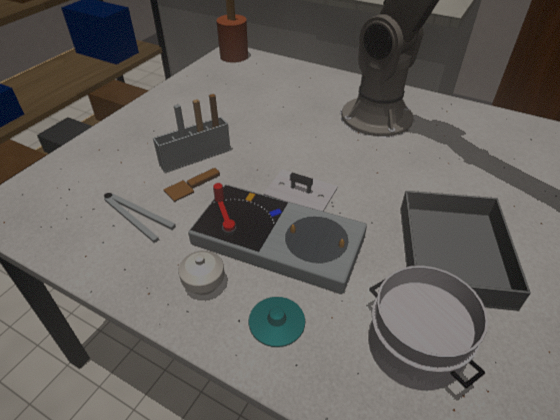

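```bash
cat > h.py <<'E'
import numpy as np,cv2
from station import robot
from scipy.spatial.transform import Rotation as R
def q2m(q): return R.from_quat([q[1],q[2],q[3],q[0]]).as_matrix()
def pose(n,st=None):
    c=robot.get_calibration(n)
    if n=='wrist':
        st=st or robot.state()
        T=np.eye(4);T[:3,:3]=q2m(st['tcp_rot']);T[:3,3]=st['eef_pos'];T=T@c['T_tool_cam']
        return c['intrinsics'],T[:3,:3],T[:3,3]
    return c['intrinsics'],q2m(c['rotation']),np.array(c['position'])
def cloud(d,P):
    K,Rm,t=P;v,u=np.mgrid[:d.shape[0],:d.shape[1]]
    X=np.stack([(u-K[0,2])/K[0,0]*d,-(v-K[1,2])/K[1,1]*d,-d],-1)
    return X@Rm.T+t
def onplane(uv,P,z):
    K,Rm,t=P;uv=np.atleast_2d(uv).astype(float)
    r=np.stack([(uv[:,0]-K[0,2])/K[0,0],-(uv[:,1]-K[1,2])/K[1,1],-np.ones(len(uv))],-1)@Rm.T
    return t+r*((z-t[2])/r[:,2])[:,None]
def proj(X,P):
    K,Rm,t=P;c=(np.atleast_2d(X)-t)@Rm
    return np.stack([K[0,0]*c[:,0]/-c[:,2]+K[0,2],K[1,1]*-c[:,1]/-c[:,2]+K[1,2]],-1)
def st():
    s=robot.state();m=q2m(s['tcp_rot']);
    print('t%.2f'%s['time_s'],'pos',np.round(s['eef_pos'],4),'yaw(tool x) %.2f'%np.degrees(np.arctan2(m[1,0],m[0,0])),'jawyaw %.2f'%np.degrees(np.arctan2(m[1,1],m[0,1])),'gap %.3f'%s['finger_gap'],'F',np.round(s['force'],1),'q',np.round(s['joint_positions'],2))
    return s
def snap(n,name,box=None,f=1):
    s=robot.state();P=pose(n,s);p,d=robot.camera(n);np.savez(name+'.npz',p=p,d=d,K=P[0],R=P[1],t=P[2])
    q=p
    if box: q=p[box[1]:box[3],box[0]:box[2]]
    if f!=1:q=cv2.resize(q,None,fx=f,fy=f,interpolation=cv2.INTER_CUBIC)
    cv2.imwrite(f'pics/{name}.png',q);return p,d,P
def load(name):
    z=np.load(name+'.npz');return z['p'],z['d'],(z['K'],z['R'],z['t'])
E
python3 - <<'E'
from h import *
p=cv2.imread('pics/top0.png');d=np.load('top0.npy');P=pose('top')
X=cloud(d,P)
print('table z',np.median(X[320:360,400:460,2]),X[120:130,100:120,2].mean())
cv2.imwrite('pics/top0a.png',cv2.resize(p[160:320,205:435],None,fx=3.4,fy=3.4,interpolation=cv2.INTER_CUBIC))
# objects heights
for lo,hi,nm in((.035,.055,'hob'),(.055,.07,'x'),(.08,.1,'caddy'),(.1,.2,'tall')):
    m=((X[...,2]>lo)&(X[...,2]<hi)&(d>0)).astype(np.uint8)
    n,l,s,c=cv2.connectedComponentsWithStats(m)
    for i in range(1,n):
        if s[i,4]>15:
            Y=X[l==i];
            r=cv2.minAreaRect(Y[:,:2].astype(np.float32));print(nm,s[i],np.round(Y.mean(0),4),np.round(r[0],4),np.round(r[1],4),r[2])
E
```

```text
table z 0.0006555372463598053 -8.391866495552014e-05
hob [294 157  15   5  26] [ 0.756  -0.0917  0.0477] [ 0.7563 -0.0899] [0.0064 0.0437] 9.478758811950684
hob [ 215  170  124   73 6515] [ 0.6133 -0.0075  0.0457] [ 0.6156 -0.0108] [0.1804 0.3607] 6.6707234382629395
hob [170 192  13   9  19] [0.6489 0.2935 0.0452] [0.6482 0.2952] [0.0033 0.0451] 30.702362060546875
hob [175 205  13  30  40] [0.5784 0.2805 0.0456] [0.5778 0.281 ] [0.0968 0.0045] 21.55129623413086
hob [113 210  53 102 263] [0.4663 0.4309 0.0458] [0.4692 0.4297] [0.1417 0.3103] 78.39321899414062
hob [407 228   9  16  29] [ 0.5176 -0.421   0.0451] [ 0.5183 -0.4217] [0.0459 0.0224] 4.04233980178833
hob [384 235  15  28  42] [ 0.4784 -0.3577  0.0454] [ 0.4789 -0.3579] [0.0025 0.0928] 61.261287689208984
hob [191 243   6  12  16] [0.4875 0.2438 0.0464] [0.488  0.2439] [0.0365 0.0012] 22.633358001708984
hob [279 261  19   6  87] [ 0.4382 -0.0433  0.0497] [ 0.4382 -0.044 ] [0.0137 0.0554] 3.522902250289917
hob [198 262  11  25  33] [0.4127 0.2138 0.0456] [0.4106 0.2141] [0.0784 0.0043] 21.365819931030273
hob [374 264  11  20  3
[... 2031 characters left out ...]
134] [0.0508 0.0054 0.0931] [0.0414 0.0091] [0.0554 0.1299] 12.143776893615723
tall [127 140  60  60 557] [0.7308 0.3541 0.1179] [0.7199 0.3372] [0.1743 0.1727] 39.20915222167969
tall [324 198   8   8  43] [ 0.6198 -0.1632  0.1058] [ 0.6196 -0.163 ] [0.0197 0.0202] 62.56657409667969
tall [400 246  12   7  64] [ 0.4777 -0.3764  0.1536] [ 0.4773 -0.379 ] [0.015  0.0151] 61.9833984375
tall [392 261  11   7  61] [ 0.4345 -0.3505  0.1531] [ 0.4343 -0.353 ] [0.0142 0.0162] 62.315521240234375
tall [386 276  11   8  57] [ 0.3919 -0.3307  0.1566] [ 0.3908 -0.3329] [0.0134 0.0148] 60.39860534667969
tall [252 396  49  24 390] [ 0.0568 -0.01    0.1557] [ 0.0506 -0.0025] [0.0514 0.1316] 3.303922414779663
```

View pics/top0a.png

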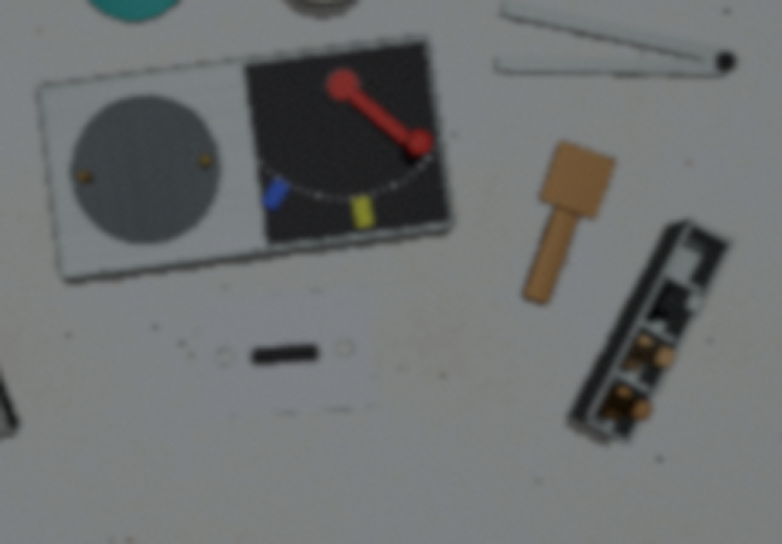

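Run:
```python
from h import *
s=st()
p=cv2.imread('pics/top0.png').astype(int);P=pose('top')
c=np.array([.6156,-.0108]);a=np.radians(6.67);Rh=np.array([[np.cos(a),-np.sin(a)],[np.sin(a),np.cos(a)]])
ax=c+Rh@[.05,-.095];pm=c+Rh@[0,.09]
print('axis',ax,'pins_mid',pm,'pins',c+Rh@[0,.035],c+Rh@[0,.145])
def ang(pt):
    l=Rh.T@(np.array(pt)-ax);q=np.arctan2(l[1],l[0]);q=q+2*np.pi if q<0 else q;return q-2.192,np.hypot(*l)
print('knob',ang([.6198,-.1632]),'knobrect',ang([.6196,-.163]))
b,g,r=p[...,0],p[...,1],p[...,2]
for nm,m in(('blue',(b>r+50)&(b>g+40)),('amber',(r>b+50)&(g>b+40)),('red',(r>g+60)&(r>b+60))):
    m=m.astype(np.uint8);m[:150]=0;m[250:]=0;m[:,:270]=0;m[:,340:]=0
    uv=np.argwhere(m)[:,::-1];X=onplane(uv.mean(0),P,.045)[0];print(nm,len(uv),uv.mean(0),X,ang(X[:2]))
# brass pins
for u,v in((82,175),(205,160)):
    uv=np.array([205+u/3.4,160+v/3.4]);print('pin',onplane(uv,P,.060))
```

```text
t0.10 pos [0.2468 0.6008 0.2524] yaw(tool x) 157.67 jawyaw 67.67 gap 1.001 F [ 0.1 -0.3 -0.3] q [-1.28  0.4   0.05  1.54 -0.02  1.21 -0.05]
axis [ 0.6762959  -0.09934947] pins_mid [0.60514644 0.07859084] pins [0.61153473 0.02396311] [0.59875815 0.13321858]
knob (np.float64(1.6796136575458718), np.float64(0.08525653547690154)) knobrect (np.float64(1.6763016283969208), np.float64(0.0852397500407557))
blue 36 [285.44444444 216.69444444] [ 0.58086249 -0.03857108  0.045     ] (np.float64(0.266091800388617), np.float64(0.11314392113601711))
amber 35 [311.2        221.71428571] [ 0.56423208 -0.11698333  0.045     ] (np.float64(0.9892549550946446), np.float64(0.11344272854477026))
red 148 [315.56756757 192.81756757] [ 0.65278729 -0.13216935  0.045     ] (np.float64(1.7823990741444002), np.float64(0.040370769046244405))
pin [[0.59847844 0.13198897 0.06      ]]
pin [[0.61012687 0.02208718 0.06      ]]
```

```bash
R='x'; python3 -m pendant '[{"hand":100,"x":0.25,"y":-0.51,"z":0,"spin":-0.91},{"hand":100,"x":0.25,"y":-0.51,"z":0,"spin":-0.91},{"hand":100,"x":0.25,"y":-0.51,"z":0,"spin":-0.91},{"hand":100,"x":0.25,"y":-0.51,"z":0,"spin":-0.91},{"hand":100,"x":0.25,"y":-0.51,"z":0,"spin":-0.91},{"hand":100,"x":0.25,"y":-0.51,"z":0,"spin":-0.91},{"hand":100,"x":0.25,"y":-0.51,"z":0,"spin":-0.91},{"hand":100,"x":0.25,"y":-0.51,"z":0,"spin":-0.91},{"hand":100,"x":0.25,"y":-0.51,"z":0,"spin":-0.91},{"hand":100,"x":0.25,"y":-0.51,"z":0,"spin":-0.91}]'; python3 -c "from h import *;st()"
```

```text
time_s: 1.1
eef_pos: [0.37, 0.3363, 0.2469]
tcp_rot: [-0.003, 0.499, 0.867, -0.004]
force: [1.3, 0.8, 0.0]
finger_gap: 1.006
t1.10 pos [0.37   0.3363 0.2469] yaw(tool x) 120.16 jawyaw 30.16 gap 1.006 F [1.3 0.8 0. ] q [-1.06  0.14  0.27  1.9  -0.05  1.12 -0.25]
```

```bash
python3 -m pendant '[{"hand":100,"x":0.25,"y":-0.51,"z":0,"spin":-0.91},{"hand":100,"x":0.25,"y":-0.51,"z":0,"spin":-0.91},{"hand":100,"x":0.25,"y":-0.51,"z":0,"spin":-0.91},{"hand":100,"x":0.25,"y":-0.51,"z":0,"spin":-0.91},{"hand":100,"x":0.25,"y":-0.51,"z":0,"spin":-0.91},{"hand":100,"x":0.25,"y":-0.51,"z":0,"spin":-0.91},{"hand":100,"x":0.25,"y":-0.51,"z":0,"spin":-0.91},{"hand":100,"x":0.25,"y":-0.51,"z":0,"spin":-0.91},{"hand":100,"x":0.25,"y":-0.51,"z":0,"spin":-0.91},{"hand":100,"x":0.25,"y":-0.51,"z":0,"spin":-0.91}]';  python3 -m pendant '[{"hand":100,"x":0.25,"y":-0.51,"z":0,"spin":-0.91},{"hand":100,"x":0.25,"y":-0.51,"z":0,"spin":-0.91},{"hand":100,"x":0.25,"y":-0.51,"z":0,"spin":-0.91},{"hand":100,"x":0.25,"y":-0.51,"z":0,"spin":-0.91},{"hand":100,"x":0.25,"y":-0.51,"z":0,"spin":-0.91},{"hand":100,"x":0.25,"y":-0.51,"z":0,"spin":-0.91},{"hand":70,"x":0.25,"y":-0.51,"z":0,"spin":-0.91},{"hand":50,"x":0.25,"y":-0.51,"z":0,"spin":-0.91},{"hand":50,"x":0.2,"y":-0.3,"z":0,"spin":-0.91},{"hand":50,"x":0.2,"y":0,"z":0,"spin":-0.91}]'
python3 - <<'E'
from h import *
st();snap('wrist','w1')
E
```

```text
time_s: 2.1
eef_pos: [0.5023, 0.0572, 0.2479]
tcp_rot: [-0.004, 0.763, 0.646, -0.001]
force: [0.2, -0.6, -0.2]
finger_gap: 1.001
time_s: 3.1
eef_pos: [0.6216, -0.1911, 0.2492]
tcp_rot: [-0.001, 0.938, 0.347, 0.0]
force: [-0.3, 0.4, -0.7]
finger_gap: 0.501
t3.10 pos [ 0.6216 -0.1911  0.2492] yaw(tool x) 40.58 jawyaw -49.42 gap 0.501 F [-0.3  0.4 -0.7] q [-0.29  0.5   0.76  1.55 -0.36  1.23 -0.33]
```

View pics/w1.png

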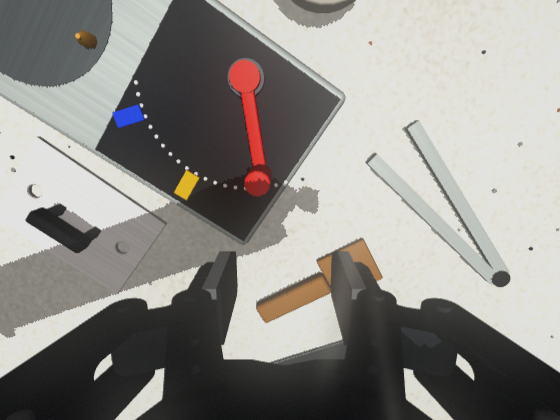

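Run:
```python
from h import *
p,d,P=load('w1');X=cloud(d,P);p=p.astype(int)
b,g,r=p[...,0],p[...,1],p[...,2]
def cc(m):
    n,l,s,c=cv2.connectedComponentsWithStats(m.astype(np.uint8))
    return [(X[l==i],s[i],c[i]) for i in range(1,n) if s[i,4]>60]
for nm,m in(('blue',(b>r+60)&(b>g+60)),('amber',(r>b+70)&(g>b+60)),('knob',(X[...,2]>.1)&(X[...,2]<.11)&(r>b+60)),('arm',(X[...,2]>.058)&(X[...,2]<.066)&(r>b+60))):
    for Y,s,c in cc(m):
        rr=cv2.minAreaRect(Y[:,:2].astype(np.float32));print(nm,s[4],c,np.round(Y.mean(0),4),np.round(rr[0],4),np.round(rr[1],4),rr[2])
```

```text
blue 476 [127.86134454 115.84243697] [ 0.5804 -0.0392  0.049 ] [ 0.6241 -0.0844] [0.0192 0.1591] 43.749053955078125
amber 402 [186.02736318 184.62935323] [ 0.5634 -0.1173  0.0492] [ 0.611  -0.1263] [0.0209 0.1284] 79.19580841064453
knob 546 [256.7032967  182.25274725] [ 0.6202 -0.1641  0.1048] [ 0.62   -0.1642] [0.0206 0.0203] 61.88498306274414
arm 92 [81.18478261 35.55434783] [0.6126 0.0214 0.0618] [0.6129 0.0213] [0.0076 0.0074] 35.44942092895508
arm 1780 [248.99438202 104.40280899] [ 0.6601 -0.1188  0.0635] [ 0.6528 -0.1223] [0.0879 0.0256] 43.36374282836914
```

```bash
python3 -m pendant '[{"hand":55,"x":0,"y":0.54,"z":0,"spin":1},{"hand":55,"x":-0.03,"y":0,"z":0,"spin":1},{"hand":55,"x":0,"y":0,"z":0,"spin":0},{"hand":55,"x":0,"y":0,"z":-0.6,"spin":0},{"hand":55,"x":0,"y":0,"z":-0.6,"spin":0},{"hand":55,"x":0,"y":0,"z":-0.4,"spin":0},{"hand":55,"x":0,"y":0,"z":0,"spin":0},{"hand":55,"x":0,"y":0,"z":0,"spin":0},{"hand":55,"x":0,"y":0,"z":0,"spin":0},{"hand":55,"x":0,"y":0,"z":0,"spin":0}]'
python3 - <<'E'
from h import *
st();snap('wrist','w2')
E
```

```text
time_s: 4.15
eef_pos: [0.6207, -0.1683, 0.1704]
tcp_rot: [0.001, 0.913, 0.408, 0.003]
force: [0.1, -0.4, 0.2]
finger_gap: 0.55
t4.15 pos [ 0.6207 -0.1683  0.1704] yaw(tool x) 48.12 jawyaw -41.88 gap 0.550 F [ 0.1 -0.4  0.2] q [-0.29  0.55  0.69  1.66 -0.39  1.07 -0.21]
```

View pics/w2.png

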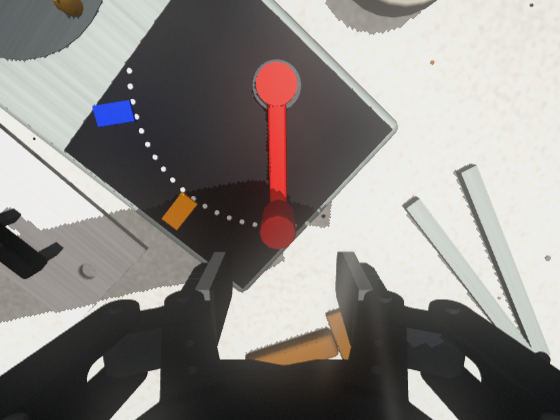

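```bash
python3 -m pendant '[{"hand":55,"x":0,"y":0.09,"z":-0.5,"spin":0},{"hand":55,"x":0,"y":0,"z":-0.5,"spin":0},{"hand":55,"x":0,"y":0,"z":-0.5,"spin":0},{"hand":55,"x":0,"y":0,"z":0,"spin":0},{"hand":34,"x":0,"y":0,"z":0,"spin":0},{"hand":34,"x":0,"y":0,"z":0,"spin":0},{"hand":34,"x":0,"y":0,"z":0,"spin":0},{"hand":34,"x":0,"y":0,"z":0,"spin":0},{"hand":34,"x":0,"y":0,"z":0,"spin":0},{"hand":34,"x":0,"y":0,"z":0,"spin":0}]'; python3 -c "from h import *;st()"
```

```text
time_s: 5.2
eef_pos: [0.6252, -0.1641, 0.1034]
tcp_rot: [0.004, 0.913, 0.408, 0.009]
force: [-1.2, 0.5, -0.8]
finger_gap: 0.337
t5.20 pos [ 0.6252 -0.1641  0.1034] yaw(tool x) 48.16 jawyaw -41.85 gap 0.337 F [-1.2  0.5 -0.8] q [-0.26  0.62  0.65  1.72 -0.45  0.94 -0.17]
```

```bash
python3 -m pendant '[{"hand":34,"x":-0.1,"y":0.09,"z":-0.05,"spin":-0.9},{"hand":34,"x":-0.09,"y":0.1,"z":-0.05,"spin":-0.9},{"hand":34,"x":-0.08,"y":0.1,"z":0,"spin":-1},{"hand":34,"x":-0.07,"y":0.1,"z":0,"spin":-1},{"hand":34,"x":-0.06,"y":0.1,"z":0,"spin":-1},{"hand":34,"x":-0.05,"y":0.11,"z":0,"spin":-1},{"hand":34,"x":-0.04,"y":0.11,"z":0,"spin":-1},{"hand":34,"x":-0.04,"y":0.11,"z":0,"spin":-1},{"hand":34,"x":-0.03,"y":0.11,"z":0,"spin":-1},{"hand":34,"x":0,"y":0,"z":0,"spin":0}]'
python3 - <<'E'
from h import *
st();snap('wrist','w3')
E
```

```text
time_s: 6.2
eef_pos: [0.608, -0.1345, 0.108]
tcp_rot: [0.027, 0.995, 0.097, 0.019]
force: [0.4, -0.6, 0.8]
finger_gap: 0.339
t6.20 pos [ 0.608  -0.1345  0.108 ] yaw(tool x) 11.14 jawyaw -78.96 gap 0.339 F [ 0.4 -0.6  0.8] q [-0.48  0.63  0.85  1.8  -0.54  0.91 -0.79]
```

View pics/w3.png

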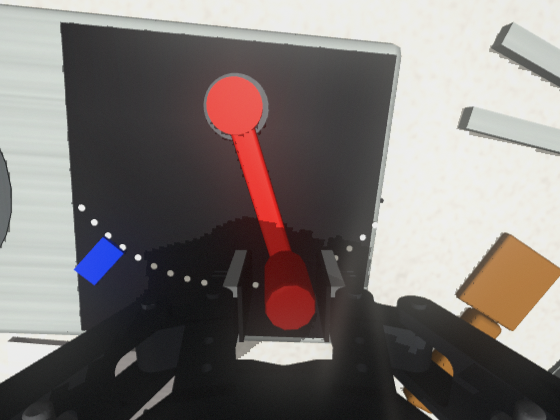

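```bash
python3 -m pendant '[{"hand":34,"x":-0.08,"y":0.08,"z":-0.1,"spin":-0.2},{"hand":34,"x":-0.08,"y":0.08,"z":-0.1,"spin":0},{"hand":34,"x":-0.05,"y":0.08,"z":0,"spin":0},{"hand":34,"x":-0.05,"y":0.08,"z":0,"spin":0},{"hand":34,"x":-0.04,"y":0.06,"z":0,"spin":0},{"hand":34,"x":0,"y":0.06,"z":0,"spin":0},{"hand":34,"x":0,"y":0,"z":0,"spin":0},{"hand":34,"x":0,"y":0,"z":0,"spin":0},{"hand":34,"x":0,"y":0,"z":0,"spin":0},{"hand":34,"x":0,"y":0,"z":0,"spin":0}]'
python3 - <<'E'
from h import *
st();print(robot.state()['tcp_rot'])
E
```

```text
time_s: 7.25
eef_pos: [0.5943, -0.1144, 0.0996]
tcp_rot: [0.03, 0.995, 0.09, 0.022]
force: [0.5, -0.6, 0.6]
finger_gap: 0.335
t7.25 pos [ 0.5943 -0.1144  0.0996] yaw(tool x) 10.44 jawyaw -79.70 gap 0.335 F [ 0.5 -0.6  0.6] q [-0.53  0.61  0.86  1.86 -0.54  0.86 -0.82]
[0.02983854 0.99522362 0.09030958 0.02199512]
```

```bash
cat >> h.py <<'E'
def tilt():
    m=q2m(robot.state()['tcp_rot']);print('tool z dir',np.round(m[:,2],3))
E
python3 -m pendant '[{"hand":55,"x":0,"y":0,"z":0,"spin":0},{"hand":55,"x":0,"y":0,"z":0,"spin":0},{"hand":55,"x":0,"y":0,"z":0.1,"spin":0},{"hand":55,"x":0,"y":0,"z":0.3,"spin":0},{"hand":55,"x":0,"y":0,"z":0.6,"spin":0},{"hand":55,"x":0,"y":0,"z":0.6,"spin":0},{"hand":70,"x":0,"y":0,"z":0.6,"spin":0},{"hand":70,"x":0,"y":0,"z":0.6,"spin":0},{"hand":100,"x":0,"y":0,"z":0.3,"spin":0},{"hand":100,"x":0,"y":0,"z":0,"spin":0}]'
python3 - <<'E'
from h import *
st();tilt();snap('wrist','w4');snap('top','t4')
p,d,P=load('w4');X=cloud(d,P);p=p.astype(int)
b,g,r=p[...,0],p[...,1],p[...,2]
for nm,m in(('blue',(b>r+60)&(b>g+60)),('amber',(r>b+60)&(g>b+50)),('knob',(X[...,2]>.1)&(X[...,2]<.11)&(r>b+60)),('arm',(X[...,2]>.058)&(X[...,2]<.066)&(r>b+60)&(g<r*.4))):
    n,l,s,c=cv2.connectedComponentsWithStats(m.astype(np.uint8))
    for i in range(1,n):
        if s[i,4]>60: print(nm,s[i,4],c[i],np.round(X[l==i].mean(0),4))
E
```

```text
time_s: 8.25
eef_pos: [0.5924, -0.112, 0.2659]
tcp_rot: [0.027, 0.995, 0.09, 0.022]
force: [-0.4, -0.8, -0.5]
finger_gap: 0.991
t8.25 pos [ 0.5924 -0.112   0.2659] yaw(tool x) 10.41 jawyaw -79.72 gap 0.991 F [-0.4 -0.8 -0.5] q [-0.66  0.44  1.02  1.7  -0.37  1.16 -0.95]
tool z dir [ 0.048 -0.05  -0.998]
blue 371 [197.01617251 192.72506739] [ 0.5804 -0.0389  0.0495]
amber 244 [270.35655738 222.66803279] [ 0.5627 -0.1163  0.0533]
knob 462 [279.56060606 204.83982684] [ 0.5933 -0.1181  0.1048]
arm 1413 [275.59660297 133.83085633] [ 0.6506 -0.106   0.0635]
```

View pics/w4.png

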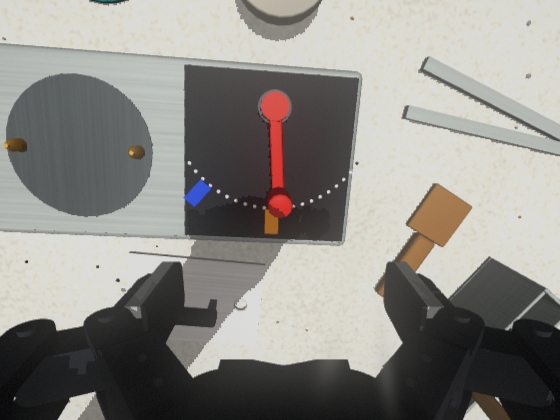

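```bash
python3 -m pendant '[{"hand":60,"x":0.02,"y":-0.1,"z":-0.6,"spin":0},{"hand":60,"x":0,"y":0,"z":-0.6,"spin":0},{"hand":60,"x":0,"y":0,"z":-0.6,"spin":0},{"hand":60,"x":0,"y":0,"z":-0.6,"spin":0},{"hand":60,"x":0,"y":0,"z":-0.5,"spin":0},{"hand":60,"x":0,"y":0,"z":-0.3,"spin":0},{"hand":30,"x":0,"y":0,"z":0,"spin":0},{"hand":30,"x":0,"y":0,"z":0,"spin":0},{"hand":30,"x":0,"y":0,"z":0,"spin":0},{"hand":30,"x":0,"y":0,"z":0,"spin":0}]'
python3 - <<'E'
from h import *
st();tilt()
E
```

```text
time_s: 9.35
eef_pos: [0.5872, -0.1161, 0.0925]
tcp_rot: [0.026, 0.996, 0.09, 0.015]
force: [-0.4, -0.5, 0.2]
finger_gap: 0.303
t9.35 pos [ 0.5872 -0.1161  0.0925] yaw(tool x) 10.32 jawyaw -79.76 gap 0.303 F [-0.4 -0.5  0.2] q [-0.52  0.62  0.85  1.87 -0.55  0.87 -0.81]
tool z dir [ 0.035 -0.049 -0.998]
```

```bash
python3 -m pendant '[{"hand":30,"x":0,"y":0.06,"z":0,"spin":0},{"hand":30,"x":0,"y":0.06,"z":0,"spin":0},{"hand":30,"x":0,"y":0.04,"z":0,"spin":0},{"hand":30,"x":0,"y":0,"z":0,"spin":0},{"hand":60,"x":0,"y":0,"z":0,"spin":0},{"hand":60,"x":0,"y":-0.02,"z":0.1,"spin":0},{"hand":60,"x":0,"y":0,"z":0.5,"spin":0},{"hand":70,"x":0,"y":0,"z":0.6,"spin":0},{"hand":100,"x":0,"y":0,"z":0.7,"spin":0},{"hand":100,"x":0,"y":0,"z":0.7,"spin":0}]'
python3 - <<'E'
from h import *
st();tilt();snap('wrist','w5')
p,d,P=load('w5');X=cloud(d,P);p=p.astype(int)
b,g,r=p[...,0],p[...,1],p[...,2]
for nm,m in(('blue',(b>r+60)&(b>g+60)),('amber',(r>b+60)&(g>b+50)),('knob',(X[...,2]>.1)&(X[...,2]<.11)&(r>b+60)),('arm',(X[...,2]>.058)&(X[...,2]<.066)&(r>b+60)&(g<r*.4))):
    n,l,s,c=cv2.connectedComponentsWithStats(m.astype(np.uint8))
    for i in range(1,n):
        if s[i,4]>60: print(nm,s[i,4],c[i],np.round(X[l==i].mean(0),4))
E
```

```text
time_s: 10.35
eef_pos: [0.5849, -0.1056, 0.2249]
tcp_rot: [0.024, 0.996, 0.09, 0.012]
force: [0.2, 0.5, 0.1]
finger_gap: 0.995
t10.35 pos [ 0.5849 -0.1056  0.2249] yaw(tool x) 10.40 jawyaw -79.66 gap 0.995 F [0.2 0.5 0.1] q [-0.65  0.47  0.99  1.75 -0.4   1.11 -0.93]
tool z dir [ 0.028 -0.046 -0.999]
blue 481 [198.02494802 190.1018711 ] [ 0.5809 -0.0393  0.0513]
amber 233 [281.44206009 227.3304721 ] [ 0.5586 -0.1176  0.0489]
knob 647 [283.38485317 205.08191654] [ 0.5922 -0.1106  0.1047]
arm 1893 [285.55414686 122.47754886] [ 0.6501 -0.1039  0.0635]
```

View pics/w5.png

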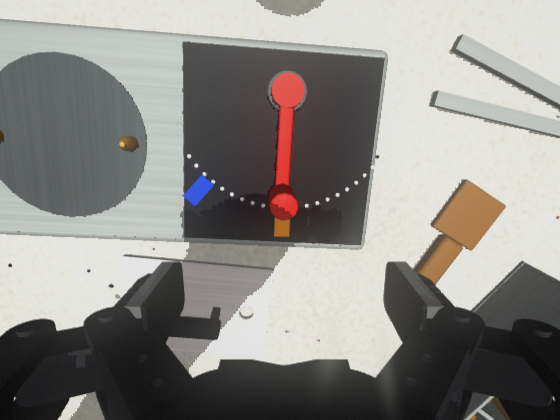

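Run:
```python
from h import *
p=cv2.imread('pics/top0.png');d=np.load('top0.npy');P=pose('top');X=cloud(d,P)
u,v=np.meshgrid(range(560),range(420))
m=(X[...,2]>.05)&(X[...,2]<.066)&(u<215)&(v>203)&(u>105)&(v<316)
Y=X[m];
k=~((Y[:,0]>.57)&(Y[:,1]<.30))
r=cv2.minAreaRect(Y[k][:,:2].astype(np.float32));print('tub',r,cv2.boxPoints(r))
c=onplane([(113,231),(179,206),(211,285),(146,312)],P,.06);print(c[:,:2],c.mean(0))
for (a,b) in((400,246),(392,261),(386,276)):
    q=X[b-2:b+9,a-2:a+13].reshape(-1,3);q=q[q[:,2]>.165];print('u',len(q),q.mean(0),(q.max(0)+q.min(0))/2)
# scraper
hsv=cv2.cvtColor(p,cv2.COLOR_BGR2HSV)
m=((hsv[...,0]>5)&(hsv[...,0]<22)&(hsv[...,1]>100)&(u>355)&(u<388)&(v>198)&(v<252))
q=X[m];print('scr',m.sum(),q.mean(0));
r=cv2.minAreaRect(q[:,:2].astype(np.float32));print(r)
bl=q[q[:,2]<.0115];ha=q[q[:,2]>.0125];print('blade',bl.mean(0),'handle',ha.mean(0))
```

```text
tub ((0.46085798740386963, 0.346574068069458), (0.2704780399799347, 0.2128286361694336), 21.932544708251953) [[0.29565966 0.3947728 ]
 [0.3751543  0.19734779]
 [0.6260563  0.29837534]
 [0.5465617  0.49580035]]
[[0.54484211 0.48430076]
 [0.61760645 0.28419189]
 [0.37817582 0.18799384]
 [0.30108337 0.38283151]] [0.46042694 0.3348295  0.06      ]
u 29 [ 0.4773142  -0.3788271   0.17449568] [ 0.47674718 -0.37919536  0.17381747]
u 31 [ 0.43414776 -0.35273863  0.17372591] [ 0.43418329 -0.35253105  0.17256259]
u 33 [ 0.39109254 -0.3325761   0.17377152] [ 0.39157611 -0.33283932  0.17309188]
scr 458 [ 0.56456388 -0.30488271  0.0184756 ]
((0.5083746314048767, -0.21059374511241913), (0.11230985075235367, 0.33465510606765747), 28.09305191040039)
blade [ 0.58865915 -0.31626438  0.00727781] handle [ 0.53484076 -0.29085228  0.03287518]
```

```bash
python3 -m pendant '[{"hand":100,"x":-0.2,"y":-0.3,"z":0.5,"spin":-0.99},{"hand":100,"x":-0.22,"y":-0.55,"z":0.3,"spin":-0.99},{"hand":100,"x":-0.22,"y":-0.55,"z":0,"spin":-0.99},{"hand":100,"x":-0.22,"y":-0.55,"z":0,"spin":-0.99},{"hand":100,"x":-0.22,"y":-0.55,"z":0,"spin":-0.99},{"hand":100,"x":-0.22,"y":-0.55,"z":0,"spin":-0.99},{"hand":100,"x":-0.22,"y":-0.55,"z":0,"spin":-0.99},{"hand":100,"x":-0.22,"y":-0.55,"z":0,"spin":-0.99},{"hand":100,"x":-0.22,"y":-0.55,"z":0,"spin":-0.99},{"hand":100,"x":-0.2,"y":-0.5,"z":0,"spin":-0.99}]'
python3 - <<'E'
from h import *
st();tilt();snap('wrist','w6')
E
```

```text
time_s: 11.4
eef_pos: [0.4835, -0.3667, 0.2792]
tcp_rot: [0.026, 0.966, -0.257, 0.016]
force: [-0.1, 0.7, -0.4]
finger_gap: 1.0
t11.40 pos [ 0.4835 -0.3667  0.2792] yaw(tool x) -29.76 jawyaw -119.87 gap 1.000 F [-0.1  0.7 -0.4] q [-0.27  0.51  1.17  1.67 -0.47  1.23 -1.09]
tool z dir [ 0.018 -0.058 -0.998]
```

View pics/w6.png

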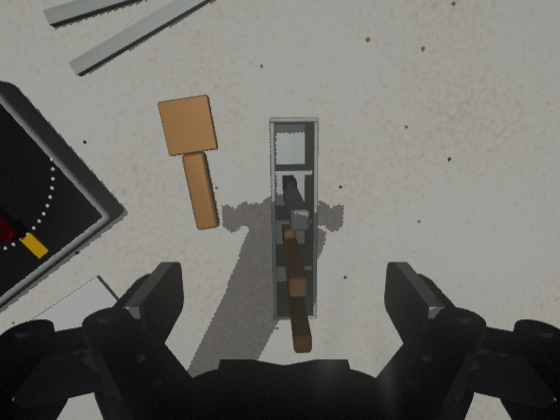

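```bash
python3 -m pendant '[{"hand":100,"x":-0.13,"y":-0.25,"z":0,"spin":0},{"hand":100,"x":0,"y":0,"z":-0.2,"spin":0},{"hand":100,"x":0,"y":0,"z":-0.5,"spin":0},{"hand":100,"x":0,"y":0,"z":-0.5,"spin":0},{"hand":100,"x":0,"y":0,"z":-0.5,"spin":0},{"hand":100,"x":0,"y":0,"z":-0.5,"spin":0},{"hand":100,"x":0,"y":0,"z":-0.3,"spin":0},{"hand":100,"x":0,"y":0,"z":0,"spin":0},{"hand":100,"x":0,"y":0,"z":0,"spin":0},{"hand":100,"x":0,"y":0,"z":0,"spin":0}]'
python3 - <<'E'
from h import *
st();tilt();snap('wrist','w7')
E
```

```text
time_s: 12.45
eef_pos: [0.4785, -0.3779, 0.1487]
tcp_rot: [0.024, 0.966, -0.258, 0.018]
force: [-0.3, 0.2, 0.9]
finger_gap: 1.001
t12.45 pos [ 0.4785 -0.3779  0.1487] yaw(tool x) -29.88 jawyaw -119.98 gap 1.001 F [-0.3  0.2  0.9] q [-0.15  0.63  1.03  1.81 -0.61  1.01 -0.98]
tool z dir [ 0.023 -0.056 -0.998]
```

View pics/w7.png

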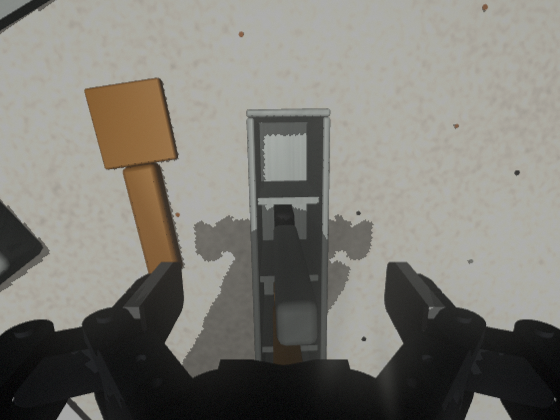

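```bash
python3 -m pendant '[{"hand":0,"x":0,"y":0,"z":0,"spin":0},{"hand":0,"x":0,"y":0,"z":0,"spin":0},{"hand":0,"x":0,"y":0,"z":0,"spin":0},{"hand":0,"x":0,"y":0,"z":0,"spin":0},{"hand":0,"x":0,"y":0,"z":0,"spin":0},{"hand":0,"x":0,"y":0,"z":0,"spin":0},{"hand":0,"x":0,"y":0,"z":0,"spin":0},{"hand":0,"x":0,"y":0,"z":0.1,"spin":0},{"hand":0,"x":0,"y":0,"z":0.2,"spin":0},{"hand":0,"x":0,"y":0,"z":0.3,"spin":0}]'; python3 -m pendant '[{"hand":0,"x":0,"y":0,"z":0.4,"spin":0},{"hand":0,"x":0,"y":0,"z":0.4,"spin":0},{"hand":0,"x":0,"y":0,"z":0.4,"spin":0},{"hand":0,"x":0,"y":0,"z":0.4,"spin":0},{"hand":0,"x":0,"y":0,"z":0.4,"spin":0},{"hand":0,"x":0,"y":0,"z":0.4,"spin":0},{"hand":0,"x":0,"y":0,"z":0.3,"spin":0},{"hand":0,"x":0,"y":0,"z":0,"spin":0},{"hand":0,"x":0,"y":0,"z":0,"spin":0},{"hand":0,"x":0,"y":0,"z":0,"spin":0}]'
python3 - <<'E'
from h import *
st();tilt();snap('scene','s8');snap('wrist','w8')
E
```

```text
time_s: 13.5
eef_pos: [0.4787, -0.3783, 0.1818]
tcp_rot: [0.024, 0.966, -0.258, 0.019]
force: [0.4, -0.2, -0.4]
finger_gap: 0.158
time_s: 14.5
eef_pos: [0.4773, -0.3815, 0.3351]
tcp_rot: [0.026, 0.965, -0.26, 0.025]
force: [-0.8, 0.0, -0.7]
finger_gap: 0.154
t14.50 pos [ 0.4773 -0.3815  0.3351] yaw(tool x) -30.13 jawyaw -120.26 gap 0.154 F [-0.8  0.  -0.7] q [-0.26  0.47  1.21  1.59 -0.44  1.32 -1.11]
tool z dir [ 0.034 -0.064 -0.997]
```

View pics/s8.png

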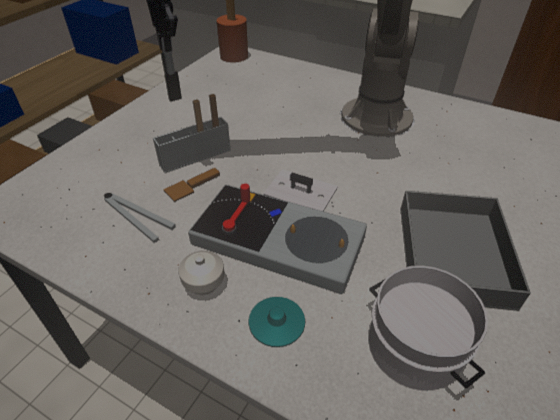

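View pics/w8.png

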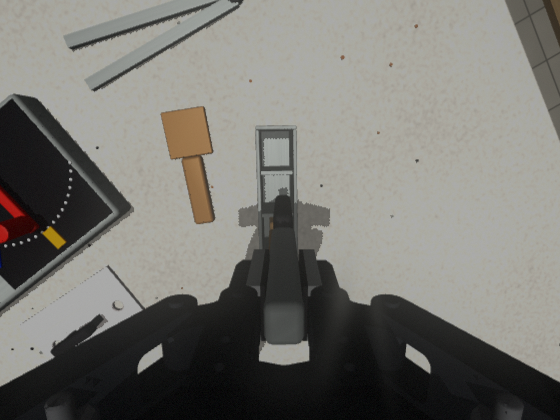

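```bash
python3 -m pendant '[{"hand":0,"x":0.08,"y":0.4,"z":0,"spin":0.5},{"hand":0,"x":0.08,"y":0.6,"z":0,"spin":0.7},{"hand":0,"x":0.08,"y":0.8,"z":0,"spin":0.7},{"hand":0,"x":0.08,"y":0.8,"z":0,"spin":0.7},{"hand":0,"x":0.08,"y":0.8,"z":0,"spin":0.7},{"hand":0,"x":0.08,"y":0.8,"z":0,"spin":0.7},{"hand":0,"x":0.08,"y":0.8,"z":0,"spin":0.7},{"hand":0,"x":0.08,"y":0.8,"z":0,"spin":0.7},{"hand":0,"x":0.08,"y":0.8,"z":0,"spin":0.7},{"hand":0,"x":0.08,"y":0.8,"z":0,"spin":0.7}]'
python3 - <<'E'
from h import *
st();tilt()
E
```

```text
time_s: 15.6
eef_pos: [0.5096, -0.0027, 0.3276]
tcp_rot: [0.022, 0.999, -0.024, 0.024]
force: [1.0, -0.3, -0.1]
finger_gap: 0.153
t15.60 pos [ 0.5096 -0.0027  0.3276] yaw(tool x) -2.67 jawyaw -92.79 gap 0.153 F [ 1.  -0.3 -0.1] q [-1.29  0.22  1.37  1.81 -0.18  1.24 -1.49]
tool z dir [ 0.047 -0.045 -0.998]
```

```bash
python3 -m pendant '[{"hand":0,"x":0.08,"y":0.3,"z":0,"spin":0},{"hand":0,"x":0.08,"y":0.3,"z":0,"spin":0},{"hand":0,"x":0.08,"y":0.3,"z":0,"spin":0},{"hand":0,"x":0,"y":0,"z":0,"spin":0},{"hand":0,"x":0,"y":0,"z":0,"spin":0},{"hand":0,"x":0,"y":0,"z":0,"spin":0},{"hand":0,"x":0,"y":0,"z":0,"spin":0},{"hand":0,"x":0,"y":0,"z":0,"spin":0},{"hand":0,"x":0,"y":0,"z":0,"spin":0},{"hand":0,"x":0,"y":0,"z":0,"spin":0}]'
python3 - <<'E'
from h import *
st();tilt()
E
```

```text
time_s: 16.6
eef_pos: [0.5214, 0.0437, 0.3258]
tcp_rot: [0.023, 0.999, -0.025, 0.022]
force: [0.0, -0.4, -0.3]
finger_gap: 0.155
t16.60 pos [0.5214 0.0437 0.3258] yaw(tool x) -2.82 jawyaw -92.94 gap 0.155 F [ 0.  -0.4 -0.3] q [-1.29  0.28  1.32  1.78 -0.23  1.25 -1.54]
tool z dir [ 0.044 -0.047 -0.998]
```

```bash
python3 -m pendant '[{"hand":0,"x":0.08,"y":0.5,"z":0,"spin":0.3},{"hand":0,"x":0.05,"y":0.6,"z":0,"spin":0.6},{"hand":0,"x":0.05,"y":0.6,"z":0,"spin":0.6},{"hand":0,"x":0.05,"y":0.6,"z":0,"spin":0.6},{"hand":0,"x":0.05,"y":0.6,"z":0,"spin":0.6},{"hand":0,"x":0.05,"y":0.6,"z":0,"spin":0.6},{"hand":0,"x":0.05,"y":0.6,"z":0,"spin":0.6},{"hand":0,"x":0.05,"y":0.6,"z":0,"spin":0.6},{"hand":0,"x":0.05,"y":0.5,"z":0,"spin":0.6},{"hand":0,"x":0,"y":0,"z":0,"spin":0}]'
python3 - <<'E'
from h import *
st();tilt()
E
```

```text
time_s: 17.6
eef_pos: [0.5388, 0.3415, 0.3208]
tcp_rot: [0.016, 0.983, 0.179, 0.024]
force: [-0.2, 1.4, -1.4]
finger_gap: 0.157
t17.60 pos [0.5388 0.3415 0.3208] yaw(tool x) 20.66 jawyaw -69.43 gap 0.157 F [-0.2  1.4 -1.4] q [-1.36  0.5   1.04  1.52 -0.39  1.33 -1.51]
tool z dir [ 0.053 -0.022 -0.998]
```

Check the tub and the held utensil by wrist and top views.

Run:
```python
from h import *
snap('wrist','w9');p,d,P=snap('scene','s9')
p,d,P=load('w9');X=cloud(d,P)
```

```text
(no output)
```

View pics/w9.png

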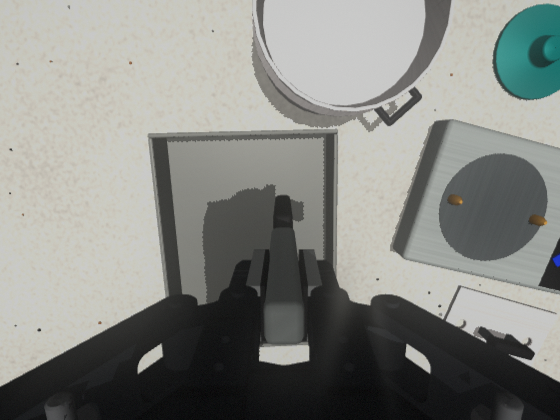

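View pics/s9.png

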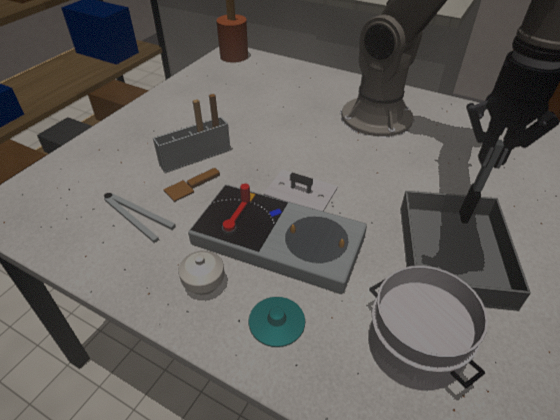

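```bash
python3 -m pendant '[{"hand":0,"x":-0.07,"y":-0.03,"z":-0.3,"spin":0},{"hand":0,"x":-0.07,"y":-0.03,"z":-0.5,"spin":0},{"hand":0,"x":-0.07,"y":-0.03,"z":-0.5,"spin":0},{"hand":0,"x":-0.07,"y":-0.03,"z":-0.5,"spin":0},{"hand":0,"x":-0.07,"y":-0.03,"z":-0.5,"spin":0},{"hand":0,"x":0,"y":0,"z":-0.4,"spin":0},{"hand":0,"x":0,"y":0,"z":-0.2,"spin":0},{"hand":0,"x":0,"y":0,"z":-0.1,"spin":0},{"hand":0,"x":0,"y":0,"z":-0.1,"spin":0},{"hand":0,"x":0,"y":0,"z":0,"spin":0}]'
python3 - <<'E'
from h import *
st();tilt();snap('scene','s10',(380,100,560,320),3)
E
```

```text
time_s: 18.7
eef_pos: [0.5219, 0.3235, 0.1635]
tcp_rot: [0.018, 0.984, 0.173, 0.025]
force: [0.1, 0.0, 0.3]
finger_gap: 0.155
t18.70 pos [0.5219 0.3235 0.1635] yaw(tool x) 19.97 jawyaw -70.14 gap 0.155 F [0.1 0.  0.3] q [-1.33  0.59  0.96  1.77 -0.5   1.02 -1.43]
tool z dir [ 0.056 -0.026 -0.998]
```

View pics/s10.png

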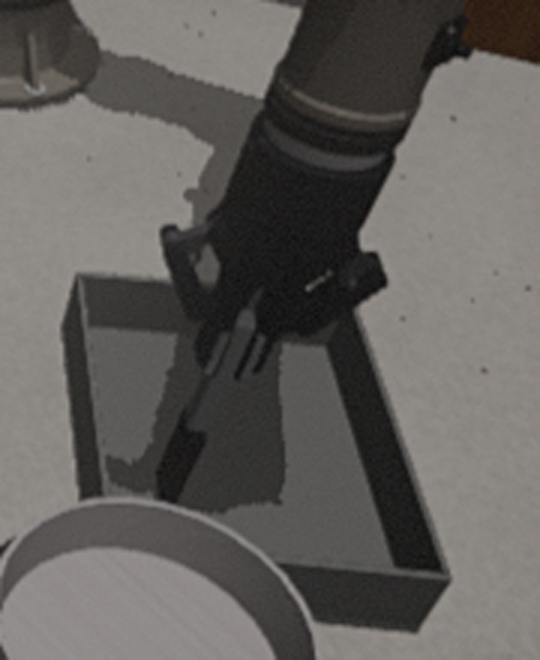

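```bash
python3 -m pendant '[{"hand":0,"x":0,"y":0,"z":-0.2,"spin":0},{"hand":0,"x":-0.1,"y":-0.04,"z":-0.12,"spin":0},{"hand":0,"x":-0.23,"y":-0.09,"z":-0.08,"spin":0},{"hand":0,"x":-0.23,"y":-0.09,"z":-0.11,"spin":0},{"hand":0,"x":-0.23,"y":-0.09,"z":-0.13,"spin":0},{"hand":0,"x":-0.23,"y":-0.09,"z":-0.15,"spin":0},{"hand":0,"x":-0.23,"y":-0.09,"z":-0.19,"spin":0},{"hand":0,"x":-0.23,"y":-0.09,"z":-0.25,"spin":0},{"hand":0,"x":0,"y":0,"z":0,"spin":0},{"hand":0,"x":0,"y":0,"z":0,"spin":0}]'
python3 - <<'E'
from h import *
st();tilt();snap('scene','s11',(380,100,560,320),3)
E
```

```text
time_s: 19.75
eef_pos: [0.5076, 0.3164, 0.1571]
tcp_rot: [-0.008, 0.981, 0.169, 0.097]
force: [-0.3, -0.1, -0.9]
finger_gap: 0.154
t19.75 pos [0.5076 0.3164 0.1571] yaw(tool x) 19.67 jawyaw -70.52 gap 0.154 F [-0.3 -0.1 -0.9] q [-1.44  0.49  1.    1.93 -0.51  0.79 -1.43]
tool z dir [ 0.187  0.048 -0.981]
```

View pics/s11.png

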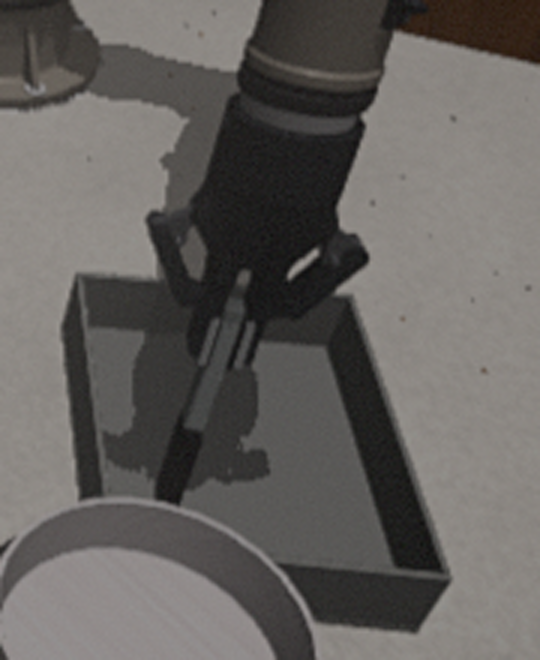

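```bash
python3 -m pendant '[{"hand":60,"x":0,"y":0,"z":0,"spin":0},{"hand":60,"x":0,"y":0,"z":0,"spin":0},{"hand":60,"x":0,"y":0,"z":0,"spin":0},{"hand":60,"x":0,"y":0,"z":0,"spin":0},{"hand":60,"x":0,"y":0,"z":0,"spin":0},{"hand":60,"x":0,"y":0,"z":0,"spin":0},{"hand":60,"x":0,"y":0,"z":0.1,"spin":0},{"hand":60,"x":0,"y":0,"z":0.3,"spin":0},{"hand":60,"x":0,"y":0,"z":0.3,"spin":0},{"hand":60,"x":0,"y":0,"z":0.3,"spin":0}]'
python3 - <<'E'
from h import *
st();tilt();snap('scene','s12',(380,100,560,320),3);snap('wrist','w12')
E
```

```text
time_s: 20.8
eef_pos: [0.5026, 0.3139, 0.2038]
tcp_rot: [-0.004, 0.981, 0.17, 0.091]
force: [0.3, -0.4, 1.0]
finger_gap: 0.601
t20.80 pos [0.5026 0.3139 0.2038] yaw(tool x) 19.72 jawyaw -70.52 gap 0.601 F [ 0.3 -0.4  1. ] q [-1.5   0.44  1.07  1.89 -0.43  0.9  -1.49]
tool z dir [ 0.177  0.038 -0.984]
```

View pics/s12.png

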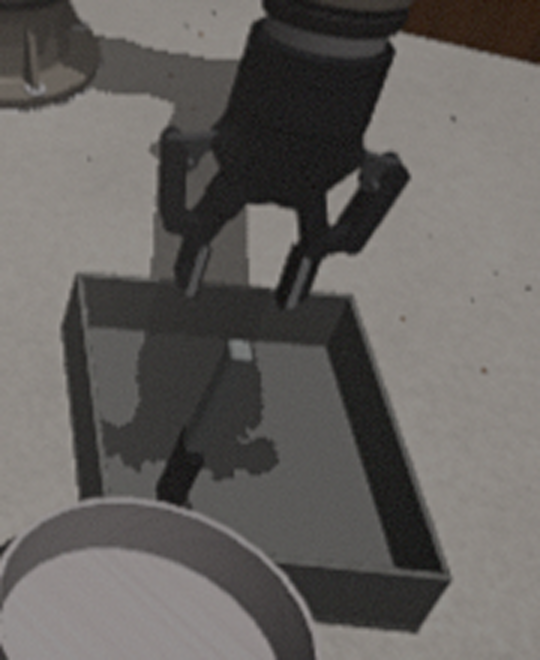

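View pics/w12.png

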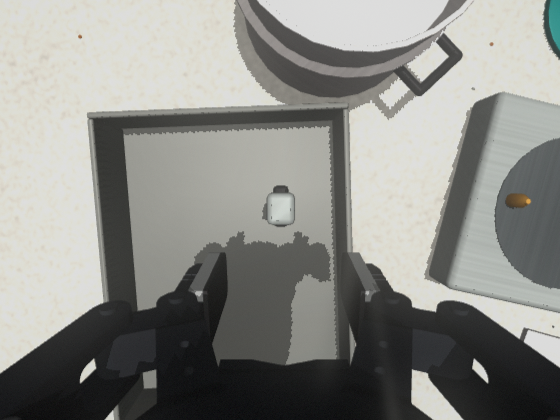

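Run:
```python
from h import *
p,d,P=load('w12');X=cloud(d,P)
print(X[208,281],X[190,281],X[250,240],X[350,310])
q=X[182:230,262:300].reshape(-1,3);q=q[q[:,2]>.02];print(q[:,2].max(),q[q[:,2]>.1].mean(0),np.histogram(q[:,2],8))
```

```text
[0.53313687 0.32484436 0.17452688] [0.5394732  0.32574105 0.07708613] [0.46842171 0.34295221 0.00383511] [0.39356374 0.24195159 0.00351257]
0.3367695352639981 [0.53307719 0.32529468 0.17596937] (array([108,   0,  14, 885,   0,   0,   0,  10]), array([0.07254682, 0.10557466, 0.1386025 , 0.17163034, 0.20465818,
       0.23768602, 0.27071386, 0.3037417 , 0.33676954]))
```

```bash
python3 -m pendant '[{"hand":60,"x":0,"y":0,"z":0.5,"spin":0},{"hand":0,"x":0,"y":0,"z":0.4,"spin":0},{"hand":0,"x":0.4,"y":0.15,"z":0,"spin":0},{"hand":0,"x":0.5,"y":0.2,"z":0,"spin":0},{"hand":0,"x":0.5,"y":0.2,"z":0,"spin":0},{"hand":0,"x":0.1,"y":0.05,"z":0,"spin":0},{"hand":0,"x":0,"y":0,"z":-0.5,"spin":0},{"hand":0,"x":0,"y":0,"z":-0.5,"spin":0},{"hand":0,"x":0,"y":0,"z":-0.5,"spin":0},{"hand":0,"x":0,"y":0,"z":-0.2,"spin":0}]'
python3 - <<'E'
from h import *
st();tilt();snap('scene','s13',(380,100,560,320),3)
E
```

```text
time_s: 21.9
eef_pos: [0.5792, 0.3469, 0.1686]
tcp_rot: [-0.008, 0.981, 0.171, 0.093]
force: [-0.0, -0.1, 0.2]
finger_gap: 0.001
t21.90 pos [0.5792 0.3469 0.1686] yaw(tool x) 19.89 jawyaw -70.29 gap 0.001 F [-0.  -0.1  0.2] q [-1.29  0.61  0.94  1.73 -0.56  0.9  -1.39]
tool z dir [ 0.18   0.047 -0.982]
```

View pics/s13.png

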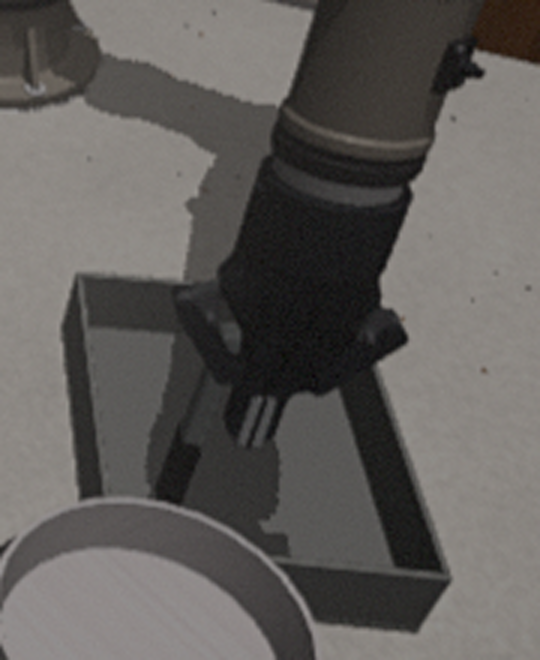

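```bash
python3 -m pendant '[{"hand":0,"x":-0.2,"y":-0.08,"z":0,"spin":0},{"hand":0,"x":-0.25,"y":-0.1,"z":0,"spin":0},{"hand":0,"x":-0.25,"y":-0.1,"z":0,"spin":0},{"hand":0,"x":-0.25,"y":-0.1,"z":0,"spin":0},{"hand":0,"x":-0.25,"y":-0.1,"z":0,"spin":0},{"hand":0,"x":-0.25,"y":-0.1,"z":0,"spin":0},{"hand":0,"x":-0.25,"y":-0.1,"z":0,"spin":0},{"hand":0,"x":0,"y":0,"z":0.1,"spin":0},{"hand":0,"x":0,"y":0,"z":0.3,"spin":0},{"hand":0,"x":0,"y":0,"z":0.3,"spin":0}]'
python3 - <<'E'
from h import *
st();tilt();snap('scene','s14',(380,100,560,320),3)
E
```

```text
time_s: 22.95
eef_pos: [0.4927, 0.3115, 0.2129]
tcp_rot: [-0.011, 0.981, 0.17, 0.096]
force: [0.3, 0.2, -0.3]
finger_gap: -0.005
t22.95 pos [0.4927 0.3115 0.2129] yaw(tool x) 19.76 jawyaw -70.37 gap -0.005 F [ 0.3  0.2 -0.3] q [-1.55  0.41  1.11  1.91 -0.42  0.89 -1.5 ]
tool z dir [ 0.184  0.053 -0.981]
```

View pics/s14.png

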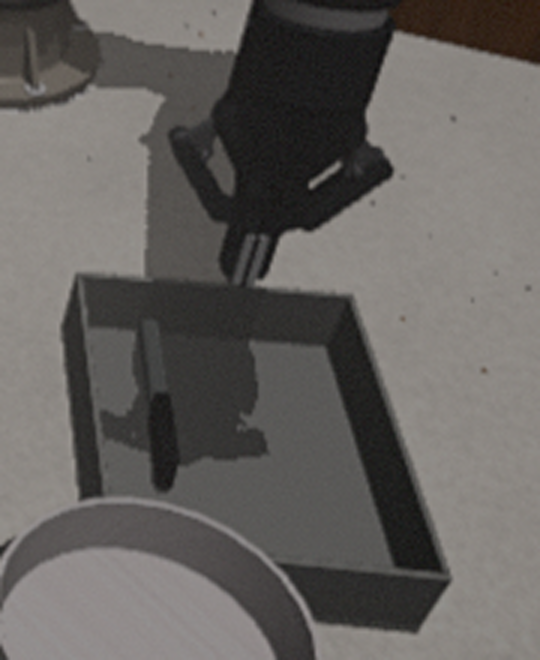

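```bash
python3 -m pendant '[{"hand":0,"x":0.3,"y":0.5,"z":0,"spin":0},{"hand":0,"x":0.4,"y":0.6,"z":0,"spin":0},{"hand":0,"x":0.35,"y":0.6,"z":0,"spin":0},{"hand":0,"x":0,"y":0.05,"z":-0.3,"spin":0},{"hand":0,"x":0,"y":0,"z":-0.6,"spin":0},{"hand":0,"x":0,"y":0,"z":-0.6,"spin":0},{"hand":0,"x":0,"y":0,"z":-0.6,"spin":0},{"hand":0,"x":0,"y":0,"z":-0.6,"spin":0},{"hand":0,"x":0,"y":0,"z":-0.3,"spin":0},{"hand":0,"x":0,"y":0,"z":0,"spin":0}]'
python3 - <<'E'
from h import *
st();tilt();snap('wrist','w15')
E
```

```text
time_s: 24.0
eef_pos: [0.5577, 0.4065, 0.0717]
tcp_rot: [-0.015, 0.979, 0.171, 0.107]
force: [0.0, 0.3, -0.5]
finger_gap: 0.003
t24.00 pos [0.5577 0.4065 0.0717] yaw(tool x) 19.81 jawyaw -70.27 gap 0.003 F [ 0.   0.3 -0.5] q [-1.31  0.72  0.83  1.78 -0.69  0.72 -1.4 ]
tool z dir [ 0.205  0.067 -0.976]
```

View pics/w15.png

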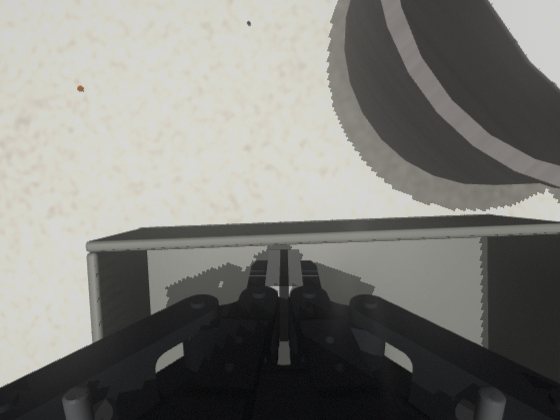

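```bash
python3 -m pendant '[{"hand":0,"x":0,"y":0,"z":-0.15,"spin":0},{"hand":0,"x":0.12,"y":0.05,"z":-0.05,"spin":0},{"hand":0,"x":0.14,"y":0.06,"z":0,"spin":0},{"hand":0,"x":0.14,"y":0.06,"z":0,"spin":0},{"hand":0,"x":0.14,"y":0.06,"z":0,"spin":0},{"hand":0,"x":0.14,"y":0.06,"z":0,"spin":0},{"hand":0,"x":0.14,"y":0.06,"z":0,"spin":0},{"hand":0,"x":0.14,"y":0.06,"z":0,"spin":0},{"hand":0,"x":0.14,"y":0.06,"z":0,"spin":0},{"hand":0,"x":0.14,"y":0.06,"z":0,"spin":0}]'
python3 - <<'E'
from h import *
st();tilt()
E
```

```text
time_s: 25.05
eef_pos: [0.5618, 0.4106, 0.057]
tcp_rot: [-0.009, 0.984, 0.175, 0.029]
force: [-17.9, -8.2, 13.0]
finger_gap: 0.001
t25.05 pos [0.5618 0.4106 0.057 ] yaw(tool x) 20.13 jawyaw -69.84 gap 0.001 F [-17.9  -8.2  13. ] q [-1.21  0.79  0.79  1.65 -0.68  0.92 -1.41]
tool z dir [ 0.054  0.028 -0.998]
```

```bash
python3 -m pendant '[{"hand":0,"x":0.14,"y":0.06,"z":0,"spin":0},{"hand":0,"x":0.14,"y":0.06,"z":0,"spin":0},{"hand":0,"x":0.1,"y":0.04,"z":0,"spin":0},{"hand":0,"x":-0.1,"y":-0.04,"z":0,"spin":0},{"hand":0,"x":-0.2,"y":-0.08,"z":0,"spin":0},{"hand":0,"x":-0.1,"y":-0.04,"z":0.2,"spin":0},{"hand":0,"x":0,"y":0,"z":0.5,"spin":0},{"hand":0,"x":0,"y":0,"z":0.7,"spin":0},{"hand":0,"x":0,"y":0,"z":0.7,"spin":0},{"hand":0,"x":0,"y":0,"z":0.7,"spin":0}]'
python3 - <<'E'
from h import *
st();tilt();snap('wrist','w16');
p,d,P=snap('top','t16',(205,160,435,320),3.4);d=d;X=cloud(d,P)
q=X[255:300,270:330].reshape(-1,3);m=(q[:,2]>.044)&(q[:,2]<.056);print('bar',cv2.minAreaRect(q[m][:,:2].astype(np.float32)))
E
```

```text
time_s: 26.05
eef_pos: [0.5396, 0.4023, 0.2022]
tcp_rot: [-0.006, 0.984, 0.176, 0.005]
force: [0.6, 0.8, -0.2]
finger_gap: 0.001
t26.05 pos [0.5396 0.4023 0.2022] yaw(tool x) 20.24 jawyaw -69.75 gap 0.001 F [ 0.6  0.8 -0.2] q [-1.29  0.64  0.9   1.56 -0.54  1.19 -1.5 ]
tool z dir [ 0.007  0.014 -1.   ]
bar ((0.4380253255367279, -0.044019974768161774), (0.013661202974617481, 0.0554155558347702), 3.0435662269592285)
```

View pics/w16.png

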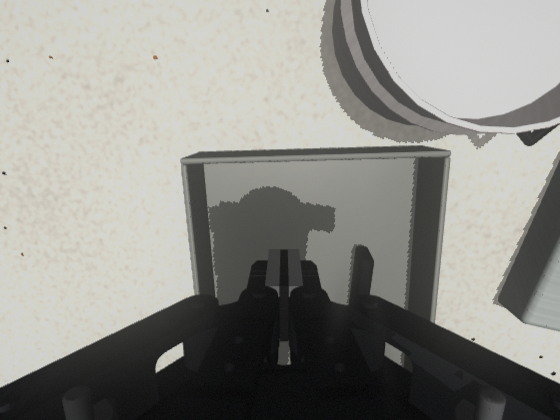

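```bash
python3 -m pendant '[{"hand":0,"x":-0.1,"y":-0.4,"z":0.2,"spin":0.8},{"hand":30,"x":-0.1,"y":-0.5,"z":0,"spin":0.9},{"hand":60,"x":-0.1,"y":-0.5,"z":0,"spin":0.9},{"hand":60,"x":-0.1,"y":-0.5,"z":0,"spin":0.9},{"hand":60,"x":-0.1,"y":-0.5,"z":0,"spin":0.9},{"hand":60,"x":-0.1,"y":-0.5,"z":0,"spin":0.9},{"hand":60,"x":-0.1,"y":-0.5,"z":0,"spin":0.9},{"hand":60,"x":-0.1,"y":-0.5,"z":0,"spin":0.9},{"hand":60,"x":-0.1,"y":-0.5,"z":0,"spin":0.9},{"hand":60,"x":-0.1,"y":-0.5,"z":0,"spin":0.9}]'
python3 - <<'E'
from h import *
st();tilt()
E
```

```text
time_s: 27.15
eef_pos: [0.4924, 0.1547, 0.2242]
tcp_rot: [-0.017, 0.876, 0.482, 0.016]
force: [1.1, 0.1, -0.0]
finger_gap: 0.599
t27.15 pos [0.4924 0.1547 0.2242] yaw(tool x) 57.70 jawyaw -32.27 gap 0.599 F [ 1.1  0.1 -0. ] q [-1.13  0.25  0.9   1.92 -0.27  1.05 -0.68]
tool z dir [ 0.013  0.045 -0.999]
```

```bash
python3 -m pendant '[{"hand":60,"x":-0.05,"y":-0.2,"z":-0.05,"spin":0.4},{"hand":60,"x":-0.05,"y":-0.2,"z":-0.05,"spin":0.4},{"hand":60,"x":-0.05,"y":-0.2,"z":-0.05,"spin":0.4},{"hand":60,"x":-0.05,"y":-0.2,"z":-0.05,"spin":0.4},{"hand":60,"x":-0.05,"y":-0.2,"z":-0.05,"spin":0.4},{"hand":60,"x":-0.05,"y":-0.2,"z":0,"spin":0.4},{"hand":60,"x":-0.05,"y":-0.2,"z":0,"spin":0.4},{"hand":60,"x":-0.05,"y":-0.2,"z":0,"spin":0.4},{"hand":60,"x":-0.05,"y":-0.2,"z":0,"spin":0.4},{"hand":60,"x":-0.05,"y":-0.2,"z":0,"spin":0.4}]'
python3 - <<'E'
from h import *
st();tilt()
E
```

```text
time_s: 28.15
eef_pos: [0.4668, 0.0444, 0.2151]
tcp_rot: [-0.021, 0.799, 0.6, 0.023]
force: [0.1, 0.7, 0.1]
finger_gap: 0.603
t28.15 pos [0.4668 0.0444 0.2151] yaw(tool x) 73.79 jawyaw -16.19 gap 0.603 F [0.1 0.7 0.1] q [-0.98  0.15  0.91  2.03 -0.21  1.02 -0.24]
tool z dir [ 0.012  0.061 -0.998]
```

```bash
python3 -m pendant '[{"hand":60,"x":-0.06,"y":-0.19,"z":0,"spin":0.48},{"hand":60,"x":-0.06,"y":-0.19,"z":0,"spin":0.48},{"hand":60,"x":-0.06,"y":-0.19,"z":0,"spin":0.48},{"hand":60,"x":-0.06,"y":-0.19,"z":0,"spin":0.48},{"hand":60,"x":-0.06,"y":-0.19,"z":0,"spin":0.48},{"hand":60,"x":-0.06,"y":-0.19,"z":0,"spin":0.48},{"hand":60,"x":-0.06,"y":-0.19,"z":0,"spin":0.48},{"hand":60,"x":-0.06,"y":-0.19,"z":0,"spin":0.48},{"hand":60,"x":-0.06,"y":-0.19,"z":0,"spin":0.48},{"hand":60,"x":-0.06,"y":-0.19,"z":0,"spin":0.48}]'
python3 - <<'E'
from h import *
st();tilt();snap('wrist','w17')
E
```

```text
time_s: 29.15
eef_pos: [0.4359, -0.0572, 0.2178]
tcp_rot: [-0.023, 0.685, 0.728, 0.029]
force: [0.8, 0.4, -0.1]
finger_gap: 0.601
t29.15 pos [ 0.4359 -0.0572  0.2178] yaw(tool x) 93.48 jawyaw 3.44 gap 0.601 F [ 0.8  0.4 -0.1] q [-0.81  0.08  0.95  2.07 -0.16  1.04  0.28]
tool z dir [ 0.005  0.074 -0.997]
```

View pics/w17.png

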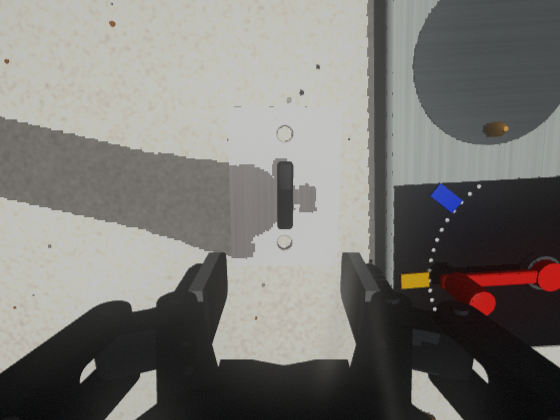

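Run:
```python
from h import *
p,d,P=load('w17');X=cloud(d,P)
m=np.zeros(d.shape,bool);m[140:240,255:320]=1;m&=(X[...,2]>.044)&(X[...,2]<.056)
q=X[m];print(m.sum(),q.mean(0),cv2.minAreaRect(q[:,:2].astype(np.float32)))
# holes by blob dark ring: fit circle
g=cv2.cvtColor(p,cv2.COLOR_BGR2GRAY)
for u,v in((285,133),(285,241)): print(onplane([u,v],P,.006))
# lever
pr=p.astype(int);b,gg,r=pr[...,0],pr[...,1],pr[...,2]
for nm,mm in(('knob',(X[...,2]>.1)&(X[...,2]<.11)&(r>b+60)),('pin',(X[...,2]>.055)&(X[...,2]<.07)&(np.abs(r-b)>20)&(gg>b+10))):
    n,l,s,c=cv2.connectedComponentsWithStats(mm.astype(np.uint8))
    for i in range(1,n):
        if s[i,4]>30: print(nm,s[i,4],c[i],np.round(X[l==i].mean(0),4))
```

```text
1054 [ 0.43697107 -0.04445076  0.04868634] ((0.4371052086353302, -0.045217812061309814), (0.013487213291227818, 0.05910097435116768), 3.2805817127227783)
[[0.43470527 0.00984585 0.006     ]]
[[ 0.44119418 -0.09852981  0.006     ]]
knob 464 [482.6637931  301.11422414] [ 0.5908 -0.1085  0.1046]
pin 170 [499.07058824 128.41176471] [0.6083 0.0222 0.0598]
```

```bash
python3 -m pendant '[{"hand":60,"x":0.03,"y":0.25,"z":0,"spin":0},{"hand":60,"x":0,"y":0,"z":-0.3,"spin":0},{"hand":60,"x":0,"y":0,"z":-0.5,"spin":0},{"hand":60,"x":0,"y":0,"z":-0.5,"spin":0},{"hand":60,"x":0,"y":0,"z":-0.5,"spin":0},{"hand":60,"x":0,"y":0,"z":-0.5,"spin":0},{"hand":60,"x":0,"y":0,"z":-0.3,"spin":0},{"hand":60,"x":0,"y":0,"z":-0.2,"spin":0},{"hand":60,"x":0,"y":0,"z":0,"spin":0},{"hand":60,"x":0,"y":0,"z":0,"spin":0}]'
python3 - <<'E'
from h import *
st();tilt();
E
```

```text
time_s: 30.2
eef_pos: [0.4416, -0.0334, 0.0748]
tcp_rot: [-0.022, 0.684, 0.728, 0.036]
force: [-0.0, 0.4, 0.3]
finger_gap: 0.599
t30.20 pos [ 0.4416 -0.0334  0.0748] yaw(tool x) 93.59 jawyaw 3.49 gap 0.599 F [-0.   0.4  0.3] q [-0.63  0.37  0.79  2.21 -0.53  0.73  0.59]
tool z dir [ 0.016  0.082 -0.996]
```

```bash
python3 -m pendant '[{"hand":60,"x":-0.08,"y":-0.24,"z":0,"spin":0},{"hand":60,"x":0,"y":0,"z":-0.25,"spin":0},{"hand":60,"x":0,"y":-0.02,"z":-0.25,"spin":0},{"hand":60,"x":0,"y":0,"z":-0.15,"spin":0},{"hand":60,"x":0,"y":0,"z":0,"spin":0},{"hand":60,"x":0,"y":0,"z":0,"spin":0},{"hand":60,"x":0,"y":0,"z":0,"spin":0},{"hand":60,"x":0,"y":0,"z":0,"spin":0},{"hand":60,"x":0,"y":0,"z":0,"spin":0},{"hand":60,"x":0,"y":0,"z":0,"spin":0}]'
python3 - <<'E'
from h import *
st();tilt();snap('wrist','w18')
E
```

```text
time_s: 31.2
eef_pos: [0.4422, -0.0498, 0.0477]
tcp_rot: [-0.017, 0.685, 0.728, 0.041]
force: [0.4, -0.2, 0.3]
finger_gap: 0.602
t31.20 pos [ 0.4422 -0.0498  0.0477] yaw(tool x) 93.57 jawyaw 3.40 gap 0.602 F [ 0.4 -0.2  0.3] q [-0.54  0.42  0.73  2.23 -0.61  0.67  0.7 ]
tool z dir [ 0.031  0.083 -0.996]
```

View pics/w18.png

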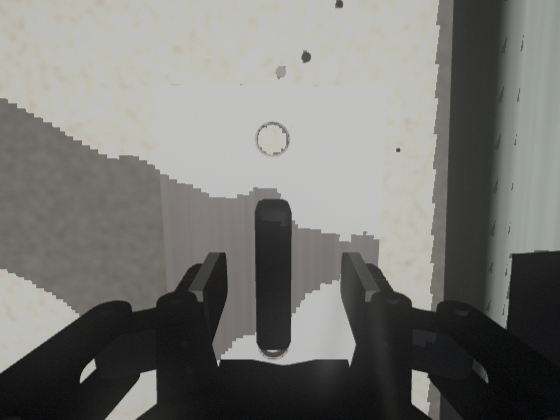

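```bash
python3 -m pendant '[{"hand":60,"x":-0.08,"y":0.1,"z":-0.06,"spin":0},{"hand":40,"x":-0.02,"y":0,"z":0,"spin":0},{"hand":0,"x":0,"y":0,"z":0,"spin":0},{"hand":0,"x":0,"y":0,"z":0,"spin":0},{"hand":0,"x":0,"y":0,"z":0,"spin":0},{"hand":0,"x":0,"y":0,"z":0,"spin":0},{"hand":0,"x":0,"y":0,"z":0,"spin":0},{"hand":0,"x":0,"y":0,"z":0,"spin":0},{"hand":0,"x":0,"y":0,"z":0.1,"spin":0},{"hand":0,"x":0,"y":0,"z":0.2,"spin":0}]'
python3 - <<'E'
from h import *
st();tilt();
E
```

```text
time_s: 32.25
eef_pos: [0.4346, -0.044, 0.0595]
tcp_rot: [-0.02, 0.685, 0.728, 0.04]
force: [-0.0, -0.3, -2.7]
finger_gap: 0.153
t32.25 pos [ 0.4346 -0.044   0.0595] yaw(tool x) 93.57 jawyaw 3.43 gap 0.153 F [-0.  -0.3 -2.7] q [-0.58  0.38  0.76  2.24 -0.57  0.69  0.66]
tool z dir [ 0.026  0.084 -0.996]
```

```bash
python3 -m pendant '[{"hand":0,"x":0,"y":0,"z":0.3,"spin":0},{"hand":0,"x":0,"y":0,"z":0.4,"spin":0},{"hand":0,"x":0,"y":0,"z":0.4,"spin":0},{"hand":0,"x":0,"y":0,"z":0.4,"spin":0},{"hand":0,"x":0,"y":0,"z":0.4,"spin":0},{"hand":0,"x":0,"y":0,"z":0.2,"spin":0},{"hand":0,"x":0,"y":0,"z":0,"spin":0},{"hand":0,"x":0,"y":0,"z":0,"spin":0},{"hand":0,"x":0,"y":0,"z":0,"spin":0},{"hand":0,"x":0,"y":0,"z":0,"spin":0}]'
python3 - <<'E'
from h import *
st();tilt();snap('wrist','w19')
E
```

```text
time_s: 33.25
eef_pos: [0.431, -0.0452, 0.1698]
tcp_rot: [-0.021, 0.686, 0.727, 0.039]
force: [0.3, 0.9, -3.0]
finger_gap: 0.155
t33.25 pos [ 0.431  -0.0452  0.1698] yaw(tool x) 93.39 jawyaw 3.26 gap 0.155 F [ 0.3  0.9 -3. ] q [-0.8   0.15  0.95  2.15 -0.26  0.91  0.36]
tool z dir [ 0.023  0.085 -0.996]
```

View pics/w19.png

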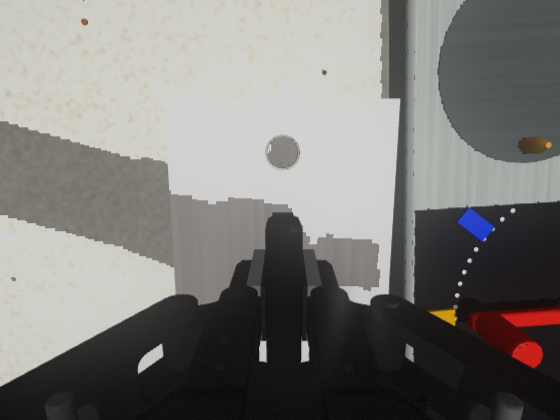

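```bash
cat >> h.py <<'E'
def plate(name,zlo,zhi,box=(165,95,405,300)):
    p,d,P=load(name);X=cloud(d,P);m=np.zeros(d.shape,bool);m[box[1]:box[3],box[0]:box[2]]=1
    m&=(X[...,2]>zlo)&(X[...,2]<zhi);q=X[m]
    A=np.c_[q[:,:2]-q[:,:2].mean(0),np.ones(len(q))];w=np.ones(len(q),bool)
    for _ in range(4):
        c=np.linalg.lstsq(A[w],q[w,2],rcond=None)[0];r=q[:,2]-A@c;w=np.abs(r)<.003
    qq=q[w];rect=cv2.minAreaRect(qq[:,:2].astype(np.float32))
    print('plane slopes',np.round(c,4),'n',w.sum(),'rect',rect)
    n=np.array([-c[0],-c[1],1]);n/=np.linalg.norm(n)
    return qq,c,rect,m,n
E
python3 - <<'E'
from h import *
q,c,r,m,n=plate('w19',.11,.16)
p,d,P=load('w19');X=cloud(d,P)
# hole: pixels around (282,151) with depth far
h=(X[...,2]<.09);h[:, :]&=False if False else True
sub=np.zeros(h.shape,bool);sub[130:175,262:304]=1
g=cv2.cvtColor(p,cv2.COLOR_BGR2GRAY)
mm=sub&(X[...,2]<.11);vu=np.argwhere(mm);print('hole px',len(vu),vu.mean(0),(vu.max(0)+vu.min(0))/2,np.ptp(vu,0))
uv=vu.mean(0)[::-1];zpl=c[2];H=onplane(uv,P,zpl)[0];print(H,'TCP',robot.state()['eef_pos'])
E
```

```text
plane slopes [0.0107 0.0026 0.1305] n 37966 rect ((0.4293277859687805, -0.01714674010872841), (0.11065910756587982, 0.10104008764028549), 3.0214734077453613)
hole px 718 [151.67270195 281.92061281] [152. 282.] [30 30]
[0.42781159 0.00833208 0.13052652] TCP [ 0.43095888 -0.04521639  0.16975333]
```

```bash
python3 -m pendant '[{"hand":0,"x":0.2,"y":0.15,"z":0,"spin":0.1},{"hand":0,"x":0.35,"y":0.25,"z":0,"spin":0.1},{"hand":0,"x":0.4,"y":0.29,"z":0,"spin":0.1},{"hand":0,"x":0.4,"y":0.29,"z":0,"spin":0.1},{"hand":0,"x":0.4,"y":0.29,"z":0,"spin":0.1},{"hand":0,"x":0.4,"y":0.29,"z":0,"spin":0.1},{"hand":0,"x":0.4,"y":0.29,"z":0,"spin":0.1},{"hand":0,"x":0.4,"y":0.29,"z":0,"spin":0.1},{"hand":0,"x":0.3,"y":0.2,"z":0,"spin":0.1},{"hand":0,"x":0.1,"y":0.05,"z":0,"spin":0}]'
python3 - <<'E'
from h import *
st();tilt();snap('wrist','w20')
E
```

```text
time_s: 34.3
eef_pos: [0.6078, 0.0882, 0.1606]
tcp_rot: [-0.026, 0.658, 0.751, 0.035]
force: [-1.2, 0.7, -2.9]
finger_gap: 0.15
t34.30 pos [0.6078 0.0882 0.1606] yaw(tool x) 97.59 jawyaw 7.50 gap 0.150 F [-1.2  0.7 -2.9] q [-0.73  0.52  0.77  1.76 -0.52  1.04  0.37]
tool z dir [ 0.008  0.086 -0.996]
```

View pics/w20.png

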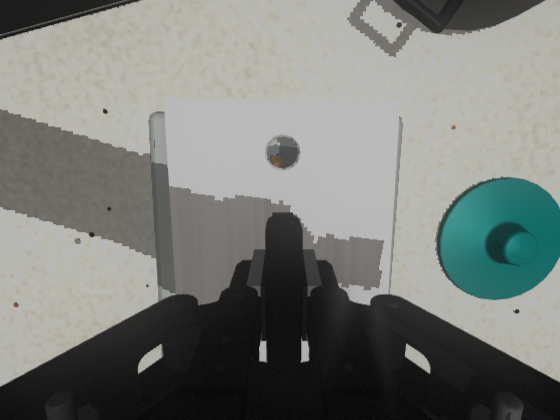

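```bash
cat > ph.py <<'E'
from h import *
import sys
def run(name,lo,hi,box=(165,95,405,300),hb=(258,125,312,180)):
    q,c,r,m,n=plate(name,lo,hi,box)
    p,d,P=load(name);X=cloud(d,P)
    sub=np.zeros(d.shape,bool);sub[hb[1]:hb[3],hb[0]:hb[2]]=1
    mm=sub&(X[...,2]<c[2]-.02);k=cv2.morphologyEx(mm.astype(np.uint8),cv2.MORPH_CLOSE,np.ones((9,9)))
    ct=max(cv2.findContours(k,0,1)[0],key=cv2.contourArea);(cx,cy),rad=cv2.minEnclosingCircle(ct)
    H=onplane([cx,cy],P,c[2])[0]
    pr=p.astype(int);pin=sub&(pr[...,2]>pr[...,0]+25)&(X[...,2]<.075)
    a=X[pin];t=a[a[:,2]>a[:,2].max()-.004] if len(a) else a
    print('hole px',cx,cy,rad,'H',H);print('pin n',len(a),a.mean(0) if len(a) else 0,'top',t.mean(0) if len(a) else 0,len(t))
    vu=np.argwhere(pin);print('pin px',vu.mean(0)[::-1] if len(vu) else 0)
    s=robot.state();print('H-TCP',H[:2]-s['eef_pos'][:2])
    cv2.imwrite(f'pics/{name}h.png',cv2.resize(p[hb[1]-10:hb[3]+10,hb[0]-10:hb[2]+10],None,fx=8,fy=8,interpolation=cv2.INTER_NEAREST))
run(sys.argv[1],float(sys.argv[2]),float(sys.argv[3]))
E
python3 ph.py w20 .1 .16
```

```text
plane slopes [0.0014 0.0038 0.1212] n 37938 rect ((0.603632390499115, 0.11595214158296585), (0.11069335788488388, 0.10099457949399948), 7.51677942276001)
hole px 281.8672180175781 151.75103759765625 15.249642372131348 H [0.60022989 0.14133274 0.12123691]
pin n 81 [0.59808455 0.13440329 0.0615272 ] top [0.59828161 0.13319744 0.06362299] 39
pin px [276.04938272 160.81481481]
H-TCP [-0.00756452  0.05318591]
```

View pics/w20h.png

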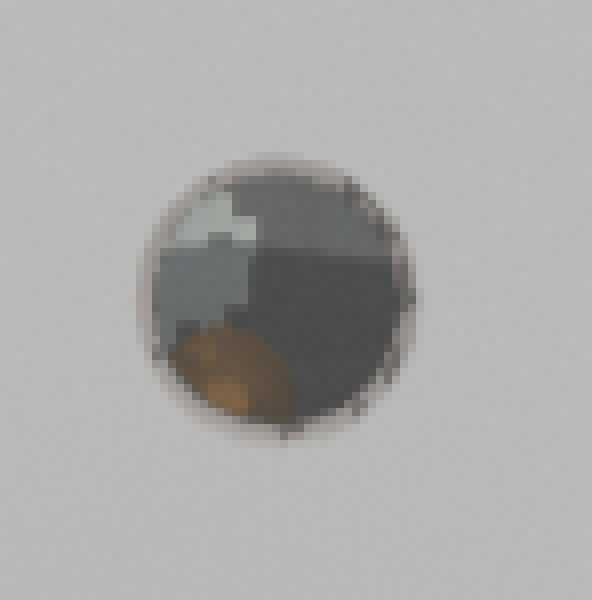

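```bash
python3 -m pendant '[{"hand":0,"x":-0.05,"y":-0.17,"z":0,"spin":-0.15},{"hand":0,"x":0,"y":0,"z":-0.1,"spin":0},{"hand":0,"x":0,"y":0,"z":-0.2,"spin":0},{"hand":0,"x":0,"y":0,"z":-0.2,"spin":0},{"hand":0,"x":0,"y":0,"z":-0.2,"spin":0},{"hand":0,"x":0,"y":0,"z":-0.1,"spin":0},{"hand":0,"x":0,"y":0,"z":0,"spin":0},{"hand":0,"x":0,"y":0,"z":0,"spin":0},{"hand":0,"x":0,"y":0,"z":0,"spin":0},{"hand":0,"x":0,"y":0,"z":0,"spin":0}]'
python3 - <<'E'
from h import *
st();tilt();snap('wrist','w21')
E
python3 ph.py w21 .07 .14
```

```text
time_s: 35.35
eef_pos: [0.6014, 0.0757, 0.1153]
tcp_rot: [-0.027, 0.665, 0.746, 0.033]
force: [0.4, 0.8, -3.2]
finger_gap: 0.15
t35.35 pos [0.6014 0.0757 0.1153] yaw(tool x) 96.65 jawyaw 6.58 gap 0.150 F [ 0.4  0.8 -3.2] q [-0.69  0.57  0.74  1.81 -0.56  0.97  0.42]
tool z dir [ 0.004  0.085 -0.996]
plane slopes [-0.004   0.0026  0.076 ] n 37925 rect ((0.5973734855651855, 0.10341951251029968), (0.11078175157308578, 0.10122112184762955), 6.418166637420654)
hole px 281.7088623046875 151.77215576171875 15.230727195739746 H [0.59438742 0.12885826 0.07598038]
pin n 208 [0.59714506 0.13153567 0.06183663] top [0.59791649 0.13172126 0.0635644 ] 105
pin px [287.39423077 146.79807692]
H-TCP [-0.00707076  0.05316327]
```

View pics/w21h.png

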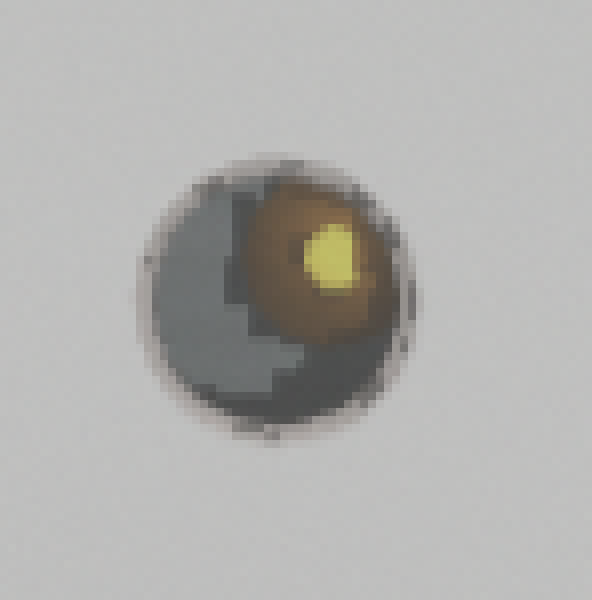

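Run:
```python
from h import *
p,d,P=load('w21');print(onplane([289.5,147.25],P,.065),onplane([281.7,151.77],P,.076))
```

```text
[[0.59817073 0.13142863 0.065     ]] [[0.59438292 0.12885903 0.076     ]]
```

```bash
python3 -m pendant '[{"hand":0,"x":0.08,"y":0.06,"z":0,"spin":0},{"hand":0,"x":0,"y":0,"z":0,"spin":0},{"hand":0,"x":0,"y":0,"z":-0.05,"spin":0},{"hand":0,"x":0.01,"y":0.01,"z":-0.05,"spin":0},{"hand":0,"x":0,"y":0,"z":0,"spin":0},{"hand":0,"x":0,"y":0,"z":0,"spin":0},{"hand":0,"x":0,"y":0,"z":0,"spin":0},{"hand":0,"x":0,"y":0,"z":0,"spin":0},{"hand":0,"x":0,"y":0,"z":0,"spin":0},{"hand":0,"x":0,"y":0,"z":0,"spin":0}]'
python3 - <<'E'
from h import *
st();tilt();snap('wrist','w22')
E
python3 ph.py w22 .055 .14
```

```text
time_s: 36.4
eef_pos: [0.6069, 0.0797, 0.1106]
tcp_rot: [-0.026, 0.664, 0.746, 0.034]
force: [0.1, -0.2, -3.2]
finger_gap: 0.153
t36.40 pos [0.6069 0.0797 0.1106] yaw(tool x) 96.68 jawyaw 6.60 gap 0.153 F [ 0.1 -0.2 -3.2] q [-0.69  0.58  0.73  1.8  -0.57  0.96  0.42]
tool z dir [ 0.005  0.085 -0.996]
plane slopes [-0.0025  0.003   0.0712] n 37906 rect ((0.6029189825057983, 0.10745974630117416), (0.11097164452075958, 0.10109030455350876), 6.60645055770874)
hole px 281.8672180175781 151.75103759765625 15.249642372131348 H [0.59996558 0.13293745 0.07123321]
pin n 333 [0.59844723 0.1320837  0.06071972] top [0.59804979 0.13179792 0.06338757] 121
pin px [278.5045045  152.81681682]
H-TCP [-0.00688049  0.05321363]
```

View pics/w22h.png

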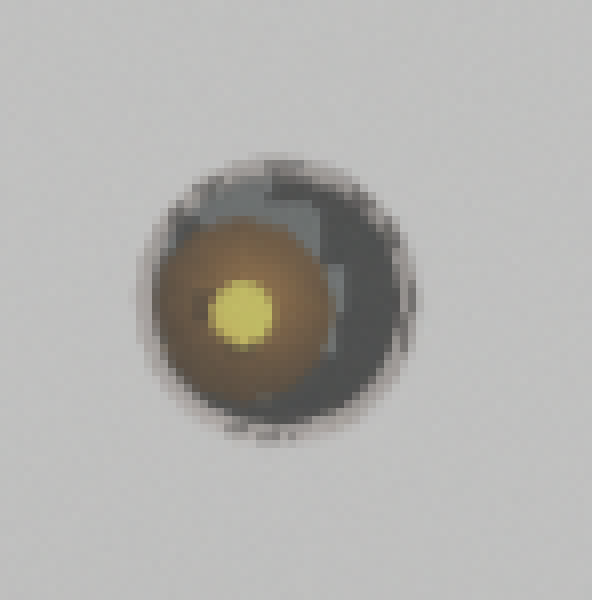

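```bash
python3 -m pendant '[{"hand":0,"x":-0.035,"y":-0.025,"z":0,"spin":0},{"hand":0,"x":0,"y":0,"z":0,"spin":0},{"hand":0,"x":0,"y":0,"z":-0.05,"spin":0},{"hand":0,"x":0,"y":0,"z":-0.05,"spin":0},{"hand":0,"x":0.005,"y":0.005,"z":-0.05,"spin":0},{"hand":0,"x":0,"y":0,"z":0,"spin":0},{"hand":0,"x":0,"y":0,"z":0,"spin":0},{"hand":0,"x":0,"y":0,"z":0,"spin":0},{"hand":0,"x":0,"y":0,"z":0,"spin":0},{"hand":0,"x":0,"y":0,"z":0,"spin":0}]'
python3 - <<'E'
from h import *
st();tilt();snap('wrist','w23')
E
python3 ph.py w23 .05 .14
```

```text
time_s: 37.45
eef_pos: [0.6052, 0.0786, 0.1023]
tcp_rot: [-0.027, 0.664, 0.746, 0.033]
force: [-0.1, -0.0, -2.8]
finger_gap: 0.148
t37.45 pos [0.6052 0.0786 0.1023] yaw(tool x) 96.68 jawyaw 6.61 gap 0.148 F [-0.1 -0.  -2.8] q [-0.68  0.59  0.72  1.81 -0.58  0.95  0.42]
tool z dir [ 0.005  0.085 -0.996]
plane slopes [-0.0023  0.0028  0.063 ] n 38134 rect ((0.6012969017028809, 0.10625788569450378), (0.11085522919893265, 0.10141345113515854), 6.5031046867370605)Traceback (most recent call last):
  File "ph.py", line 16, in <module>
    run(sys.argv[1],float(sys.argv[2]),float(sys.argv[3]))
    ~~~^^^^^^^^^^^^^^^^^^^^^^^^^^^^^^^^^^^^^^^^^^^^^^^^^^^
  File "ph.py", line 8, in run
    ct=max(cv2.findContours(k,0,1)[0],key=cv2.contourArea);(cx,cy),rad=cv2.minEnclosingCircle(ct)
ValueError: max() iterable argument is empty
```

```bash
python3 -m pendant '[{"hand":0,"x":0,"y":0,"z":-0.05,"spin":0},{"hand":0,"x":0.005,"y":0.005,"z":-0.06,"spin":0},{"hand":0,"x":0,"y":0,"z":-0.06,"spin":0},{"hand":0,"x":0,"y":0,"z":-0.06,"spin":0},{"hand":0,"x":0,"y":0,"z":0,"spin":0},{"hand":0,"x":0,"y":0,"z":0,"spin":0},{"hand":0,"x":0,"y":0,"z":0,"spin":0},{"hand":0,"x":0,"y":0,"z":0,"spin":0},{"hand":0,"x":0,"y":0,"z":0,"spin":0},{"hand":0,"x":0,"y":0,"z":0,"spin":0}]'
python3 - <<'E'
from h import *
st();tilt();snap('wrist','w24');plate('w24',.045,.14)
E
```

```text
time_s: 38.5
eef_pos: [0.6057, 0.079, 0.0899]
tcp_rot: [-0.026, 0.664, 0.746, 0.034]
force: [-0.3, -0.1, -2.6]
finger_gap: 0.145
t38.50 pos [0.6057 0.079  0.0899] yaw(tool x) 96.68 jawyaw 6.61 gap 0.145 F [-0.3 -0.1 -2.6] q [-0.68  0.6   0.71  1.81 -0.59  0.93  0.44]
tool z dir [ 0.005  0.085 -0.996]
plane slopes [-0.0019  0.0031  0.0506] n 37949 rect ((0.6017327308654785, 0.10677008330821991), (0.11086416244506836, 0.10135076195001602), 6.335842132568359)
```

View pics/w24.png

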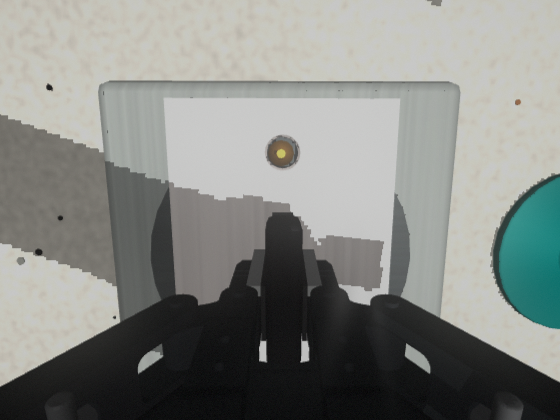

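```bash
python3 -m pendant '[{"hand":0,"x":0,"y":0,"z":-0.03,"spin":0},{"hand":0,"x":0,"y":0,"z":0,"spin":0},{"hand":60,"x":0,"y":0,"z":0,"spin":0},{"hand":60,"x":0,"y":0,"z":0,"spin":0},{"hand":60,"x":0,"y":0,"z":0,"spin":0},{"hand":60,"x":0,"y":0,"z":0.1,"spin":0},{"hand":60,"x":0,"y":0,"z":0.4,"spin":0},{"hand":60,"x":0,"y":0,"z":0.6,"spin":0},{"hand":60,"x":0,"y":0,"z":0.7,"spin":0},{"hand":100,"x":0,"y":0,"z":0.7,"spin":0}]'
python3 - <<'E'
from h import *
st();tilt();snap('wrist','w25');plate('w25',.045,.06,(150,90,420,330));snap('top','t25',(205,160,435,320),3.4)
E
```

```text
time_s: 39.55
eef_pos: [0.6032, 0.0788, 0.2154]
tcp_rot: [-0.029, 0.665, 0.746, 0.031]
force: [0.6, 0.4, -0.1]
finger_gap: 0.746
t39.55 pos [0.6032 0.0788 0.2154] yaw(tool x) 96.59 jawyaw 6.56 gap 0.746 F [ 0.6  0.4 -0.1] q [-0.76  0.46  0.81  1.71 -0.46  1.15  0.32]
tool z dir [-0.002  0.084 -0.996]
plane slopes [-0.0002  0.0014  0.0501] n 20895 rect ((0.6044172644615173, 0.06164329871535301), (0.1280040591955185, 0.19063657522201538), 6.545777797698975)
```

View pics/w25.png

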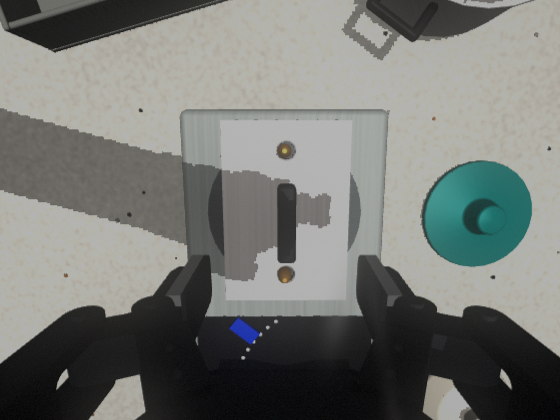

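```bash
python3 -m pendant '[{"hand":80,"x":-0.04,"y":-0.25,"z":0,"spin":-1},{"hand":80,"x":-0.04,"y":-0.25,"z":0,"spin":-1},{"hand":80,"x":-0.04,"y":-0.25,"z":0,"spin":-1},{"hand":80,"x":-0.04,"y":-0.25,"z":0,"spin":-1},{"hand":80,"x":-0.04,"y":-0.25,"z":0,"spin":-1},{"hand":80,"x":-0.04,"y":-0.25,"z":0,"spin":-1},{"hand":80,"x":-0.04,"y":-0.25,"z":0,"spin":-1},{"hand":80,"x":-0.04,"y":-0.25,"z":0,"spin":-1},{"hand":80,"x":-0.04,"y":-0.25,"z":0,"spin":-1},{"hand":80,"x":-0.04,"y":-0.25,"z":0,"spin":-1}]';python3 -m pendant '[{"hand":80,"x":-0.04,"y":-0.25,"z":0,"spin":-1},{"hand":80,"x":-0.04,"y":-0.25,"z":0,"spin":-1},{"hand":80,"x":-0.04,"y":-0.25,"z":0,"spin":-1},{"hand":80,"x":-0.04,"y":-0.25,"z":0,"spin":-1},{"hand":80,"x":-0.04,"y":-0.25,"z":0,"spin":-1},{"hand":80,"x":-0.04,"y":-0.25,"z":0,"spin":-1},{"hand":80,"x":-0.04,"y":-0.25,"z":0,"spin":-1},{"hand":80,"x":-0.04,"y":-0.25,"z":0,"spin":-1},{"hand":80,"x":-0.04,"y":-0.25,"z":0,"spin":-1},{"hand":80,"x":-0.04,"y":-0.25,"z":0,"spin":-1}]'
python3 - <<'E'
from h import *
st();tilt()
E
```

```text
time_s: 40.65
eef_pos: [0.5848, -0.048, 0.2186]
tcp_rot: [-0.012, 0.885, 0.463, 0.043]
force: [0.7, -0.2, 0.2]
finger_gap: 0.797
time_s: 41.65
eef_pos: [0.561, -0.1769, 0.215]
tcp_rot: [0.001, 0.992, 0.117, 0.043]
force: [-0.2, -0.2, 0.1]
finger_gap: 0.805
t41.65 pos [ 0.561  -0.1769  0.215 ] yaw(tool x) 13.49 jawyaw -76.57 gap 0.805 F [-0.2 -0.2  0.1] q [-0.62  0.56  1.21  1.81 -0.64  1.12 -0.53]
tool z dir [ 0.085  0.007 -0.996]
```

```bash
python3 -m pendant '[{"hand":80,"x":-0.03,"y":-0.23,"z":0,"spin":-0.95},{"hand":80,"x":-0.03,"y":-0.23,"z":0,"spin":-0.95},{"hand":80,"x":-0.03,"y":-0.23,"z":0,"spin":-0.95},{"hand":80,"x":-0.03,"y":-0.23,"z":0,"spin":-0.95},{"hand":80,"x":-0.03,"y":-0.23,"z":0,"spin":-0.95},{"hand":80,"x":-0.03,"y":-0.23,"z":0,"spin":-0.95},{"hand":80,"x":-0.03,"y":-0.23,"z":0,"spin":-0.95},{"hand":80,"x":-0.03,"y":-0.23,"z":0,"spin":-0.95},{"hand":80,"x":-0.03,"y":-0.2,"z":0,"spin":-0.95},{"hand":80,"x":-0.03,"y":-0.1,"z":0,"spin":-0.95}]'
python3 - <<'E'
from h import *
st();tilt();snap('wrist','w26')
E
```

```text
time_s: 42.65
eef_pos: [0.5429, -0.2875, 0.211]
tcp_rot: [0.014, 0.973, -0.227, 0.037]
force: [-0.7, -0.5, -0.7]
finger_gap: 0.8
t42.65 pos [ 0.5429 -0.2875  0.211 ] yaw(tool x) -26.23 jawyaw -116.28 gap 0.800 F [-0.7 -0.5 -0.7] q [-0.45  0.72  1.32  1.76 -0.77  1.19 -0.96]
tool z dir [ 0.066 -0.045 -0.997]
```

View pics/w26.png

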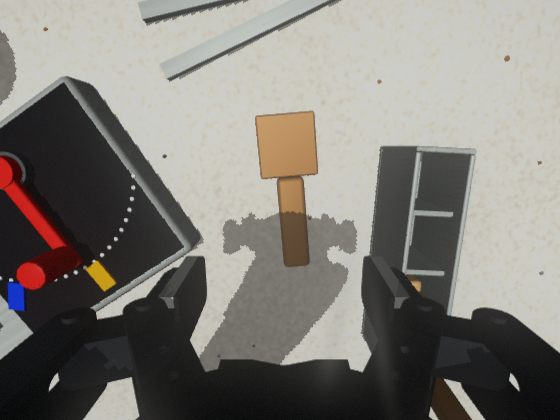

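```bash
cat > lev.py <<'E'
from h import *
import sys
def lev(name,box=None):
    p,d,P=load(name);X=cloud(d,P);pr=p.astype(int);b,g,r=pr[...,0],pr[...,1],pr[...,2]
    W=np.ones(d.shape,bool)
    red=(r>b+50)&(r>g+50)
    arm=red&(X[...,2]>.057)&(X[...,2]<.068)
    kn=red&(X[...,2]>.1)&(X[...,2]<.11)
    A=X[arm];K=X[kn].mean(0) if kn.any() else None
    ax=np.array([.6763,-.0993])
    A=A[(np.hypot(*(A[:,:2]-ax).T)>.018)&(np.hypot(*(A[:,:2]-ax).T)<.07)]
    if len(A)>30:
        v=np.linalg.svd(A[:,:2]-A[:,:2].mean(0),full_matrices=False)[2][0];v=v if v[0]<0 else -v
        print('arm dir deg',np.degrees(np.arctan2(v[1],v[0]))%360,len(A),'armmean dir',np.degrees(np.arctan2(*(A[:,:2].mean(0)-ax)[::-1]))%360)
    if K is not None: print('knob',K,np.degrees(np.arctan2(*(K[:2]-ax)[::-1]))%360,np.hypot(*(K[:2]-ax)))
    for nm,m in(('blue',(b>r+50)&(b>g+50)),('amber',(r>b+60)&(g>b+40)&(np.abs(X[...,2]-.045)<.006))):
        m=m&(np.hypot(X[...,0]-ax[0],X[...,1]-ax[1])<.14)
        uv=np.argwhere(m)[:,::-1]
        if len(uv)>20:
            M=onplane(uv,P,.045).mean(0);print(nm,len(uv),M,np.degrees(np.arctan2(*(M[:2]-ax)[::-1]))%360,np.hypot(*(M[:2]-ax)))
lev(sys.argv[1])
E
for i in w1 w4 w5 w17 w26 t25; do echo $i; python3 lev.py $i; done
```

```text
w1
arm dir deg 228.49542676280018 841 armmean dir 229.6010760712724
knob [ 0.62032493 -0.16414781  0.10478232] 229.20002744869228 0.08566473784811633
blue 490 [ 0.57946172 -0.03776847  0.045     ] 147.56791871162835 0.11473352411872374
amber 412 [ 0.56204065 -0.11689458  0.045     ] 188.75410751755248 0.11560609333522236
w4
arm dir deg 191.87436060215643 695 armmean dir 193.56217337160285
knob [ 0.59342813 -0.11807397  0.10475986] 192.76445283704328 0.08497181333320587
blue 375 [ 0.57951082 -0.03822743  0.045     ] 147.74866774806918 0.11444651563321523
amber 252 [ 0.56018501 -0.11703452  0.045     ] 188.68381100670118 0.11746150294352083
w5
arm dir deg 186.5571500184262 931 armmean dir 188.5496656355012
knob [ 0.592199   -0.11053412  0.10469525] 187.60846453607525 0.08484800307993487
blue 484 [ 0.57944392 -0.03827023  0.045     ] 147.78465036871958 0.11448027560886599
amber 246 [ 0.55749767 -0.11778243  0.045     ] 188.8427860939173 0.12023141941707625
w17
arm dir deg 185.8794576353824 780 armmean dir 186.97082161566559
knob [ 0.59034742 -0.10812411  0.10439688] 185.86159799072482 0.08640434519226656
blue 480 [ 0.5811183  -0.03912212  0.045     ] 147.69720334761894 0.11260964848845344
amber 427 [ 0.56343192 -0.11824843  0.045     ] 189.53001640927346 0.11444757205661722
w26
arm dir deg 186.448867545652 1107 armmean dir 191.2969744294915
knob [ 0.59193856 -0.11306735  0.104728  ] 189.26867086482923 0.0854774342947239
blue 459 [ 0.57982058 -0.0360863   0.045     ] 146.76702328856032 0.11534405814361229
amber 463 [ 0.56260147 -0.11555783  0.045     ] 188.13759934067508 0.11485500847812152
t25
arm dir deg 186.63775421431916 52 armmean dir 187.13846053481396
knob [ 0.59213911 -0.10982042  0.10609555] 187.125225947655 0.08481589063997468
blue 29 [ 0.58088189 -0.03837273  0.045     ] 147.4405718577228 0.11321107474000039
```

Run:
```python
from h import *
p,d,P=load('w26');X=cloud(d,P)
m=np.zeros(d.shape,bool);m[175:275,265:325]=1
h=p.astype(int);m&=(h[...,2]>h[...,0]+18);q=onplane(np.argwhere(m)[:,::-1],P,.014);print(m.sum(),cv2.minAreaRect(q[:,:2].astype(np.float32)))
m=np.zeros(d.shape,bool);m[105:180,250:325]=1;m&=(h[...,2]>h[...,0]+18);q=onplane(np.argwhere(m)[:,::-1],P,.008);print(m.sum(),cv2.minAreaRect(q[:,:2].astype(np.float32)))
```

```text
2480 ((0.5254019498825073, -0.2866634428501129), (0.04276713728904724, 0.09122569859027863), 64.50764465332031)
3856 ((0.5899354219436646, -0.3174000084400177), (0.05618848651647568, 0.06354811787605286), 68.36962890625)
```

```bash
python3 -m pendant '[{"hand":70,"x":0.04,"y":-0.17,"z":0,"spin":0.1},{"hand":70,"x":0,"y":0,"z":-0.3,"spin":0},{"hand":70,"x":0,"y":0,"z":-0.5,"spin":0},{"hand":70,"x":0,"y":0,"z":-0.5,"spin":0},{"hand":70,"x":0,"y":0,"z":-0.5,"spin":0},{"hand":70,"x":0,"y":0,"z":-0.5,"spin":0},{"hand":70,"x":0,"y":0,"z":-0.4,"spin":0},{"hand":70,"x":0,"y":0,"z":0,"spin":0},{"hand":70,"x":0,"y":0,"z":0,"spin":0},{"hand":70,"x":0,"y":0,"z":0,"spin":0}]'
python3 - <<'E'
from h import *
st();tilt();snap('wrist','w27')
E
```

```text
time_s: 43.7
eef_pos: [0.544, -0.2928, 0.064]
tcp_rot: [0.012, 0.975, -0.219, 0.035]
force: [0.7, -0.4, -0.2]
finger_gap: 0.702
t43.70 pos [ 0.544  -0.2928  0.064 ] yaw(tool x) -25.26 jawyaw -115.29 gap 0.702 F [ 0.7 -0.4 -0.2] q [-0.33  0.85  1.11  1.86 -0.95  0.98 -0.82]
tool z dir [ 0.063 -0.038 -0.997]
```

View pics/w27.png

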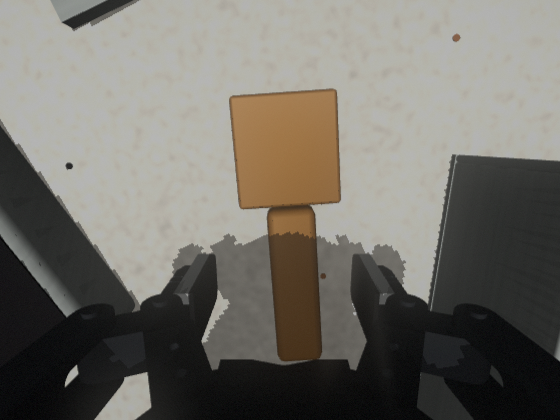

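```bash
python3 -m pendant '[{"hand":70,"x":0,"y":-0.04,"z":-0.35,"spin":0},{"hand":70,"x":0,"y":0,"z":-0.3,"spin":0},{"hand":70,"x":0,"y":0,"z":-0.1,"spin":0},{"hand":0,"x":0,"y":0,"z":0,"spin":0},{"hand":0,"x":0,"y":0,"z":0,"spin":0},{"hand":0,"x":0,"y":0,"z":0,"spin":0},{"hand":0,"x":0,"y":0,"z":0,"spin":0},{"hand":0,"x":0,"y":0,"z":0,"spin":0},{"hand":0,"x":0,"y":0,"z":0,"spin":0},{"hand":0,"x":0,"y":0,"z":0.1,"spin":0}]'
python3 - <<'E'
from h import *
st();tilt()
E
```

```text
time_s: 44.75
eef_pos: [0.5453, -0.2957, 0.0308]
tcp_rot: [0.012, 0.975, -0.218, 0.037]
force: [-1.2, 0.1, -0.8]
finger_gap: 0.287
t44.75 pos [ 0.5453 -0.2957  0.0308] yaw(tool x) -25.22 jawyaw -115.25 gap 0.287 F [-1.2  0.1 -0.8] q [-0.3   0.88  1.06  1.87 -1.    0.92 -0.78]
tool z dir [ 0.067 -0.04  -0.997]
```

```bash
python3 -m pendant '[{"hand":0,"x":0,"y":0,"z":0.4,"spin":0},{"hand":0,"x":0,"y":0,"z":0.6,"spin":0},{"hand":0,"x":0,"y":0,"z":0.7,"spin":0},{"hand":0,"x":0,"y":0,"z":0.7,"spin":0},{"hand":0,"x":0,"y":0.1,"z":0.5,"spin":0.2},{"hand":0,"x":-0.05,"y":0.4,"z":0.3,"spin":0.6},{"hand":0,"x":-0.1,"y":0.6,"z":0,"spin":0.6},{"hand":0,"x":-0.1,"y":0.6,"z":0,"spin":0.6},{"hand":0,"x":-0.1,"y":0.6,"z":0,"spin":0.6},{"hand":0,"x":-0.1,"y":0.6,"z":0,"spin":0.6}]'
python3 - <<'E'
from h import *
st();tilt()
E
```

```text
time_s: 45.75
eef_pos: [0.5193, -0.156, 0.2134]
tcp_rot: [0.011, 0.993, -0.112, 0.046]
force: [0.6, 0.1, 0.1]
finger_gap: 0.282
t45.75 pos [ 0.5193 -0.156   0.2134] yaw(tool x) -12.86 jawyaw -102.91 gap 0.282 F [0.6 0.1 0.1] q [-0.81  0.58  1.4   1.93 -0.68  1.1  -0.95]
tool z dir [ 0.088 -0.031 -0.996]
```

```bash
python3 -m pendant '[{"hand":0,"x":0.1,"y":0,"z":-0.2,"spin":0.3},{"hand":0,"x":0.1,"y":0,"z":-0.2,"spin":0.3},{"hand":0,"x":0.1,"y":0,"z":-0.1,"spin":0.3},{"hand":0,"x":0,"y":0,"z":0,"spin":0},{"hand":0,"x":0,"y":0,"z":0,"spin":0},{"hand":0,"x":0,"y":0,"z":0,"spin":0},{"hand":0,"x":0,"y":0,"z":0,"spin":0},{"hand":0,"x":0,"y":0,"z":0,"spin":0},{"hand":0,"x":0,"y":0,"z":0,"spin":0},{"hand":0,"x":0,"y":0,"z":0,"spin":0}]'
python3 - <<'E'
from h import *
st();tilt()
E
```

```text
time_s: 46.75
eef_pos: [0.535, -0.156, 0.193]
tcp_rot: [0.008, 0.996, -0.079, 0.049]
force: [-0.0, 0.3, 0.2]
finger_gap: 0.287
t46.75 pos [ 0.535 -0.156  0.193] yaw(tool x) -9.10 jawyaw -99.14 gap 0.287 F [-0.   0.3  0.2] q [-0.75  0.6   1.32  1.92 -0.7   1.06 -0.88]
tool z dir [ 0.096 -0.023 -0.995]
```

```bash
python3 -m pendant '[{"hand":0,"x":0.1,"y":0.3,"z":-0.05,"spin":0.4},{"hand":0,"x":0.1,"y":0.4,"z":-0.05,"spin":0.4},{"hand":0,"x":0.05,"y":0.4,"z":0,"spin":0.4},{"hand":0,"x":0.05,"y":0.4,"z":0,"spin":0.4},{"hand":0,"x":0,"y":0.4,"z":0,"spin":0.4},{"hand":0,"x":0,"y":0.4,"z":0,"spin":0.4},{"hand":0,"x":0,"y":0.4,"z":0,"spin":0.4},{"hand":0,"x":0,"y":0.4,"z":0,"spin":0.4},{"hand":0,"x":0,"y":0.4,"z":0,"spin":0.4},{"hand":0,"x":0,"y":0.4,"z":0,"spin":0.4}]'
python3 - <<'E'
from h import *
st();tilt()
E
```

```text
time_s: 47.75
eef_pos: [0.5511, 0.0569, 0.1858]
tcp_rot: [-0.002, 0.996, 0.073, 0.049]
force: [0.8, -0.1, -1.8]
finger_gap: 0.284
t47.75 pos [0.5511 0.0569 0.1858] yaw(tool x) 8.39 jawyaw -81.63 gap 0.284 F [ 0.8 -0.1 -1.8] q [-1.14  0.59  1.31  1.94 -0.7   1.04 -0.96]
tool z dir [ 0.097  0.011 -0.995]
```

```bash
python3 -m pendant '[{"hand":0,"x":0,"y":0.5,"z":0,"spin":0.35},{"hand":0,"x":0,"y":0.6,"z":0,"spin":0.35},{"hand":0,"x":-0.1,"y":0.6,"z":0,"spin":0.35},{"hand":0,"x":-0.2,"y":0.6,"z":0,"spin":0.35},{"hand":0,"x":-0.25,"y":0.6,"z":0,"spin":0.35},{"hand":0,"x":-0.25,"y":0.6,"z":0,"spin":0.35},{"hand":0,"x":-0.25,"y":0.6,"z":0,"spin":0.35},{"hand":0,"x":-0.25,"y":0.6,"z":0,"spin":0.35},{"hand":0,"x":-0.25,"y":0.6,"z":0,"spin":0.35},{"hand":0,"x":-0.25,"y":0.6,"z":0,"spin":0.35}]'
python3 - <<'E'
from h import *
st();tilt();snap('wrist','w28')
E
```

```text
time_s: 48.75
eef_pos: [0.452, 0.3784, 0.1831]
tcp_rot: [-0.011, 0.977, 0.21, 0.046]
force: [0.7, 0.5, -1.4]
finger_gap: 0.286
t48.75 pos [0.452  0.3784 0.1831] yaw(tool x) 24.29 jawyaw -65.70 gap 0.286 F [ 0.7  0.5 -1.4] q [-1.67  0.68  1.28  1.86 -0.74  1.08 -1.27]
tool z dir [ 0.086  0.04  -0.995]
```

View pics/w28.png

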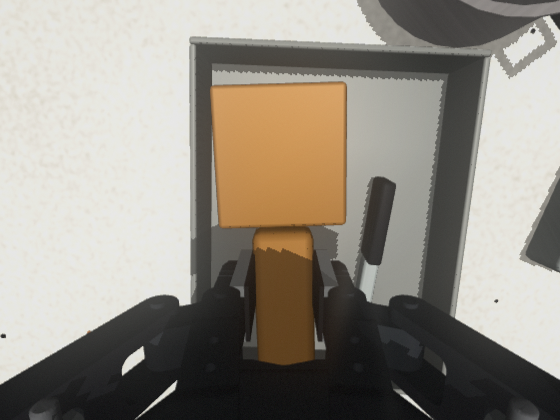

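```bash
python3 -m pendant '[{"hand":0,"x":-0.1,"y":0.2,"z":-0.2,"spin":-0.5},{"hand":0,"x":0,"y":0,"z":-0.5,"spin":0},{"hand":0,"x":0,"y":0,"z":-0.5,"spin":0},{"hand":0,"x":0,"y":0,"z":-0.5,"spin":0},{"hand":0,"x":0,"y":0,"z":-0.5,"spin":0},{"hand":0,"x":0,"y":0,"z":-0.4,"spin":0},{"hand":0,"x":0,"y":0,"z":-0.2,"spin":0},{"hand":0,"x":0,"y":0,"z":0,"spin":0},{"hand":0,"x":0,"y":0,"z":0,"spin":0},{"hand":0,"x":0,"y":0,"z":0,"spin":0}]'
python3 - <<'E'
from h import *
st();tilt();snap('wrist','w29')
E
```

```text
time_s: 49.8
eef_pos: [0.4381, 0.4082, 0.0404]
tcp_rot: [-0.014, 0.977, 0.208, 0.046]
force: [1.2, -1.8, -1.3]
finger_gap: 0.284
t49.80 pos [0.4381 0.4082 0.0404] yaw(tool x) 24.07 jawyaw -65.88 gap 0.284 F [ 1.2 -1.8 -1.3] q [-1.58  0.82  1.05  1.94 -0.95  0.86 -1.19]
tool z dir [ 0.084  0.047 -0.995]
```

View pics/w29.png

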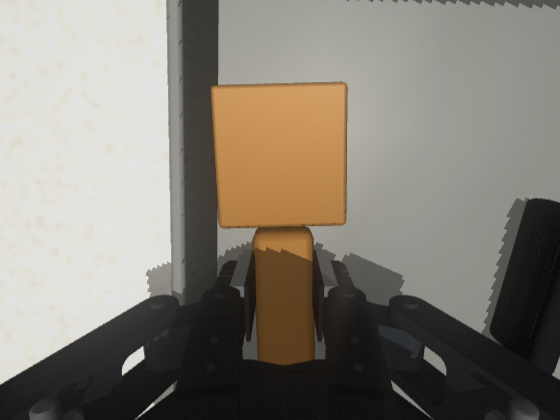

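```bash
python3 -m pendant '[{"hand":0,"x":0.06,"y":-0.15,"z":0,"spin":0},{"hand":0,"x":0.06,"y":-0.15,"z":0,"spin":0},{"hand":0,"x":0,"y":-0.05,"z":0,"spin":0},{"hand":0,"x":0,"y":0,"z":-0.05,"spin":0},{"hand":42,"x":0,"y":0,"z":0,"spin":0},{"hand":42,"x":0,"y":0,"z":0,"spin":0},{"hand":42,"x":0,"y":0,"z":0,"spin":0},{"hand":42,"x":0,"y":0,"z":0,"spin":0},{"hand":42,"x":0,"y":0,"z":0.2,"spin":0},{"hand":42,"x":0,"y":0,"z":0.3,"spin":0}]'
python3 - <<'E'
from h import *
st();tilt();snap('wrist','w30')
E
```

```text
time_s: 50.85
eef_pos: [0.442, 0.3919, 0.062]
tcp_rot: [-0.015, 0.976, 0.211, 0.044]
force: [0.1, 0.2, 0.3]
finger_gap: 0.422
t50.85 pos [0.442  0.3919 0.062 ] yaw(tool x) 24.30 jawyaw -65.64 gap 0.422 F [0.1 0.2 0.3] q [-1.58  0.79  1.09  1.94 -0.92  0.89 -1.18]
tool z dir [ 0.08   0.048 -0.996]
```

View pics/w30.png

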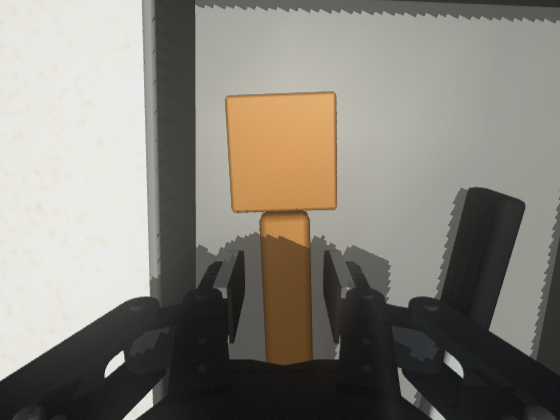

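```bash
python3 -m pendant '[{"hand":42,"x":0,"y":0,"z":0.5,"spin":0},{"hand":20,"x":0,"y":0,"z":0.3,"spin":0},{"hand":0,"x":0.5,"y":0,"z":0,"spin":0},{"hand":0,"x":0.6,"y":0,"z":0,"spin":0},{"hand":0,"x":0.6,"y":0,"z":0,"spin":0},{"hand":0,"x":0.3,"y":0,"z":0,"spin":0},{"hand":0,"x":0,"y":0,"z":-0.4,"spin":0},{"hand":0,"x":0,"y":0,"z":-0.4,"spin":0},{"hand":0,"x":0,"y":0,"z":-0.2,"spin":0},{"hand":0,"x":0,"y":0,"z":0,"spin":0}]'
python3 - <<'E'
from h import *
st();tilt()
E
```

```text
time_s: 51.9
eef_pos: [0.5457, 0.3952, 0.0601]
tcp_rot: [-0.019, 0.976, 0.213, 0.048]
force: [-0.1, 0.3, -0.1]
finger_gap: -0.005
t51.90 pos [0.5457 0.3952 0.0601] yaw(tool x) 24.54 jawyaw -65.37 gap -0.005 F [-0.1  0.3 -0.1] q [-1.36  0.87  1.03  1.75 -0.93  0.96 -1.12]
tool z dir [ 0.086  0.057 -0.995]
```

```bash
python3 -m pendant '[{"hand":0,"x":0.16,"y":0.06,"z":0,"spin":0},{"hand":0,"x":0.16,"y":0.06,"z":0,"spin":0},{"hand":0,"x":0.14,"y":0.06,"z":0,"spin":0},{"hand":0,"x":0.14,"y":0.06,"z":0,"spin":0},{"hand":0,"x":0.14,"y":0.06,"z":0,"spin":0},{"hand":0,"x":0.14,"y":0.06,"z":0,"spin":0},{"hand":0,"x":0.14,"y":0.06,"z":0,"spin":0},{"hand":0,"x":0.1,"y":0.04,"z":0,"spin":0},{"hand":0,"x":0,"y":0,"z":0,"spin":0},{"hand":0,"x":0,"y":0,"z":0,"spin":0}]'
python3 - <<'E'
from h import *
st();tilt()
E
```

```text
time_s: 52.9
eef_pos: [0.5657, 0.4022, 0.0573]
tcp_rot: [-0.015, 0.977, 0.214, -0.007]
force: [-0.6, 0.5, -0.4]
finger_gap: -0.0
t52.90 pos [0.5657 0.4022 0.0573] yaw(tool x) 24.70 jawyaw -65.32 gap -0.000 F [-0.6  0.5 -0.4] q [-1.27  0.93  1.    1.6  -0.89  1.12 -1.16]
tool z dir [-0.02   0.027 -0.999]
```

```bash
python3 -m pendant '[{"hand":0,"x":-0.2,"y":-0.08,"z":0,"spin":0},{"hand":0,"x":0,"y":0,"z":0.5,"spin":0},{"hand":0,"x":0,"y":0,"z":0.7,"spin":0},{"hand":0,"x":0,"y":-0.3,"z":0.7,"spin":0},{"hand":0,"x":0,"y":-0.6,"z":0.3,"spin":-0.6},{"hand":50,"x":0,"y":-0.7,"z":0,"spin":-0.6},{"hand":80,"x":0,"y":-0.7,"z":0,"spin":-0.6},{"hand":80,"x":0,"y":-0.7,"z":0,"spin":-0.6},{"hand":80,"x":0,"y":-0.7,"z":0,"spin":-0.6},{"hand":80,"x":0,"y":-0.7,"z":0,"spin":-0.6}]'
python3 - <<'E'
from h import *
st();tilt()
E
```

```text
time_s: 53.9
eef_pos: [0.5557, 0.1797, 0.175]
tcp_rot: [-0.019, 0.995, 0.093, 0.004]
force: [-0.1, 0.1, 0.5]
finger_gap: 0.8
t53.90 pos [0.5557 0.1797 0.175 ] yaw(tool x) 10.65 jawyaw -79.33 gap 0.800 F [-0.1  0.1  0.5] q [-1.21  0.69  1.23  1.82 -0.75  1.17 -1.11]
tool z dir [ 0.005  0.038 -0.999]
```

```bash
python3 -m pendant '[{"hand":80,"x":0,"y":-0.7,"z":0,"spin":-0.5},{"hand":80,"x":0,"y":-0.7,"z":0,"spin":-0.5},{"hand":80,"x":0,"y":-0.7,"z":0,"spin":-0.5},{"hand":80,"x":0,"y":-0.7,"z":0,"spin":-0.5},{"hand":80,"x":0,"y":-0.7,"z":0,"spin":-0.5},{"hand":80,"x":0,"y":-0.7,"z":0,"spin":-0.5},{"hand":80,"x":0,"y":-0.4,"z":0,"spin":-0.5},{"hand":80,"x":0,"y":0,"z":0,"spin":0},{"hand":80,"x":0,"y":0,"z":0,"spin":0},{"hand":80,"x":0,"y":0,"z":0,"spin":0}]'
python3 - <<'E'
from h import *
st();tilt()
E
```

```text
time_s: 54.9
eef_pos: [0.5548, -0.0645, 0.1797]
tcp_rot: [-0.018, 0.999, -0.038, 0.015]
force: [0.4, 0.4, -0.4]
finger_gap: 0.802
t54.90 pos [ 0.5548 -0.0645  0.1797] yaw(tool x) -4.38 jawyaw -94.32 gap 0.802 F [ 0.4  0.4 -0.4] q [-0.84  0.65  1.28  1.88 -0.74  1.15 -0.93]
tool z dir [ 0.032  0.035 -0.999]
```

```bash
python3 -m pendant '[{"hand":80,"x":0,"y":-0.5,"z":0,"spin":-0.5},{"hand":80,"x":0,"y":-0.6,"z":0,"spin":-0.5},{"hand":80,"x":0,"y":-0.6,"z":0,"spin":-0.5},{"hand":80,"x":0,"y":-0.6,"z":0,"spin":-0.5},{"hand":80,"x":0,"y":-0.6,"z":0.1,"spin":-0.5},{"hand":80,"x":0,"y":-0.6,"z":0.2,"spin":-0.5},{"hand":80,"x":0,"y":-0.6,"z":0.2,"spin":-0.5},{"hand":80,"x":0,"y":-0.5,"z":0.3,"spin":-0.5},{"hand":80,"x":0,"y":0,"z":0.3,"spin":-0.5},{"hand":80,"x":0,"y":0,"z":0,"spin":0}]'
python3 - <<'E'
from h import *
st();tilt()
E
```

```text
time_s: 55.9
eef_pos: [0.5625, -0.2809, 0.233]
tcp_rot: [-0.019, 0.983, -0.18, 0.017]
force: [-0.2, 0.2, -0.9]
finger_gap: 0.8
t55.90 pos [ 0.5625 -0.2809  0.233 ] yaw(tool x) -20.82 jawyaw -110.76 gap 0.800 F [-0.2  0.2 -0.9] q [-0.38  0.71  1.26  1.65 -0.75  1.31 -0.92]
tool z dir [ 0.04   0.032 -0.999]
```

```bash
python3 -m pendant '[{"hand":80,"x":-0.2,"y":-0.25,"z":-0.05,"spin":-0.3},{"hand":80,"x":-0.3,"y":-0.25,"z":0,"spin":-0.3},{"hand":80,"x":-0.3,"y":-0.2,"z":0,"spin":-0.3},{"hand":80,"x":-0.3,"y":-0.2,"z":0,"spin":-0.3},{"hand":80,"x":-0.3,"y":-0.2,"z":0,"spin":-0.3},{"hand":80,"x":-0.3,"y":-0.1,"z":0,"spin":-0.3},{"hand":80,"x":0,"y":0,"z":0,"spin":-0.3},{"hand":80,"x":0,"y":0,"z":0,"spin":0},{"hand":80,"x":0,"y":0,"z":0,"spin":0},{"hand":80,"x":0,"y":0,"z":0,"spin":0}]'
python3 - <<'E'
from h import *
st();tilt();snap('wrist','w31')
E
```

```text
time_s: 56.9
eef_pos: [0.4691, -0.3406, 0.2267]
tcp_rot: [-0.021, 0.966, -0.255, 0.016]
force: [-0.5, -0.2, -0.1]
finger_gap: 0.799
t56.90 pos [ 0.4691 -0.3406  0.2267] yaw(tool x) -29.64 jawyaw -119.59 gap 0.799 F [-0.5 -0.2 -0.1] q [-0.31  0.66  1.33  1.77 -0.73  1.27 -0.88]
tool z dir [ 0.042  0.031 -0.999]
```

View pics/w31.png

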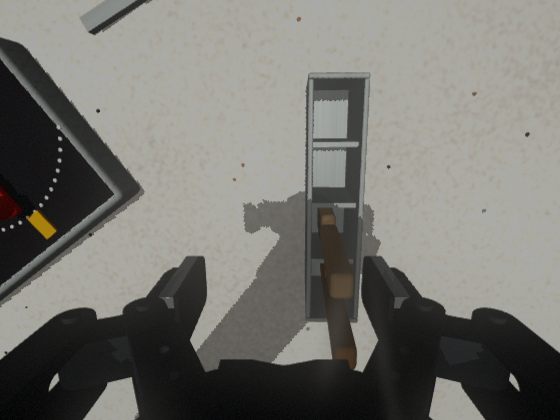

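```bash
python3 -m pendant '[{"hand":80,"x":-0.25,"y":-0.1,"z":0,"spin":0},{"hand":80,"x":-0.3,"y":-0.1,"z":0,"spin":0},{"hand":80,"x":-0.15,"y":-0.05,"z":-0.1,"spin":0},{"hand":80,"x":0,"y":0,"z":-0.3,"spin":0},{"hand":80,"x":0,"y":0,"z":-0.4,"spin":0},{"hand":80,"x":0,"y":0,"z":-0.4,"spin":0},{"hand":80,"x":0,"y":0,"z":-0.3,"spin":0},{"hand":80,"x":0,"y":0,"z":0,"spin":0},{"hand":80,"x":0,"y":0,"z":0,"spin":0},{"hand":80,"x":0,"y":0,"z":0,"spin":0}]'
python3 - <<'E'
from h import *
st();tilt();snap('wrist','w32')
E
```

```text
time_s: 57.95
eef_pos: [0.4302, -0.3531, 0.1452]
tcp_rot: [-0.021, 0.966, -0.255, 0.016]
force: [0.9, 0.2, -0.2]
finger_gap: 0.803
t57.95 pos [ 0.4302 -0.3531  0.1452] yaw(tool x) -29.64 jawyaw -119.58 gap 0.803 F [ 0.9  0.2 -0.2] q [-0.22  0.69  1.23  1.91 -0.8   1.12 -0.75]
tool z dir [ 0.041  0.033 -0.999]
```

View pics/w32.png

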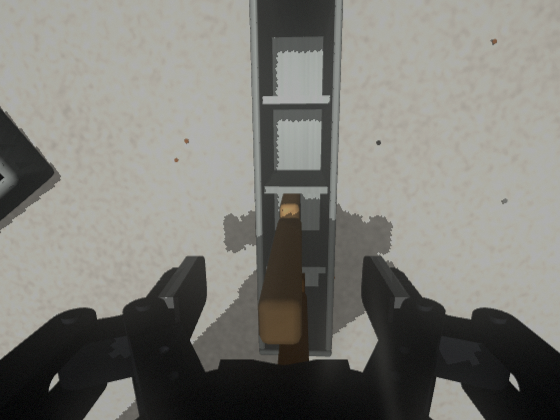

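```bash
python3 -m pendant '[{"hand":0,"x":0,"y":0,"z":0,"spin":0},{"hand":0,"x":0,"y":0,"z":0,"spin":0},{"hand":0,"x":0,"y":0,"z":0,"spin":0},{"hand":0,"x":0,"y":0,"z":0,"spin":0},{"hand":0,"x":0,"y":0,"z":0,"spin":0},{"hand":0,"x":0,"y":0,"z":0,"spin":0},{"hand":0,"x":0,"y":0,"z":0,"spin":0},{"hand":0,"x":0,"y":0,"z":0.1,"spin":0},{"hand":0,"x":0,"y":0,"z":0.2,"spin":0},{"hand":0,"x":0,"y":0,"z":0.3,"spin":0}]'; python3 -m pendant '[{"hand":0,"x":0,"y":0,"z":0.35,"spin":0},{"hand":0,"x":0,"y":0,"z":0.35,"spin":0},{"hand":0,"x":0,"y":0,"z":0.35,"spin":0},{"hand":0,"x":0,"y":0,"z":0.35,"spin":0},{"hand":0,"x":0,"y":0,"z":0.2,"spin":0},{"hand":0,"x":0,"y":0,"z":0,"spin":0},{"hand":0,"x":0,"y":0,"z":0,"spin":0},{"hand":0,"x":0,"y":0,"z":0,"spin":0},{"hand":0,"x":0,"y":0,"z":0,"spin":0},{"hand":0,"x":0,"y":0,"z":0,"spin":0}]'
python3 - <<'E'
from h import *
st();tilt();snap('scene','s33')
E
```

```text
time_s: 59.0
eef_pos: [0.4303, -0.353, 0.1774]
tcp_rot: [-0.021, 0.967, -0.255, 0.016]
force: [-0.2, 0.2, -0.6]
finger_gap: 0.156
time_s: 60.0
eef_pos: [0.4302, -0.354, 0.2671]
tcp_rot: [-0.02, 0.966, -0.256, 0.018]
force: [-0.4, 0.4, -1.3]
finger_gap: 0.155
t60.00 pos [ 0.4302 -0.354   0.2671] yaw(tool x) -29.67 jawyaw -119.60 gap 0.155 F [-0.4  0.4 -1.3] q [-0.32  0.57  1.38  1.78 -0.64  1.31 -0.87]
tool z dir [ 0.045  0.03  -0.999]
```

View pics/s33.png

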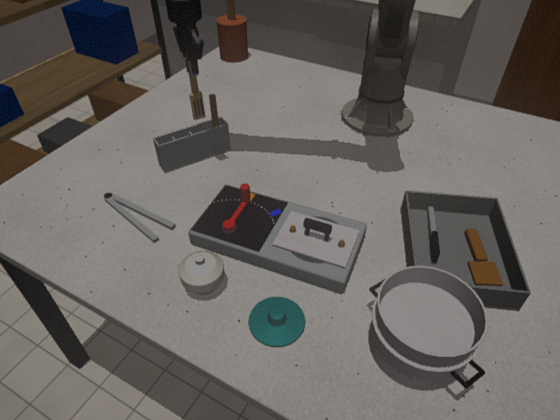

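```bash
python3 -m pendant '[{"hand":0,"x":0.3,"y":0,"z":0,"spin":0},{"hand":0,"x":0.4,"y":0.05,"z":0,"spin":0.2},{"hand":0,"x":0.4,"y":0.2,"z":0,"spin":0.4},{"hand":0,"x":0.4,"y":0.3,"z":0,"spin":0.5},{"hand":0,"x":0.2,"y":0.4,"z":0,"spin":0.5},{"hand":0,"x":0.1,"y":0.5,"z":0,"spin":0.5},{"hand":0,"x":0,"y":0.5,"z":0,"spin":0.5},{"hand":0,"x":0,"y":0.4,"z":0,"spin":0.5},{"hand":0,"x":0,"y":0.2,"z":0,"spin":0.4},{"hand":0,"x":0,"y":0,"z":0,"spin":0}]'
python3 - <<'E'
from h import *
st();tilt()
E
```

```text
time_s: 61.05
eef_pos: [0.5358, -0.2103, 0.2642]
tcp_rot: [-0.023, 0.992, -0.12, 0.014]
force: [-0.4, -0.4, -1.1]
finger_gap: 0.156
t61.05 pos [ 0.5358 -0.2103  0.2642] yaw(tool x) -13.85 jawyaw -103.79 gap 0.156 F [-0.4 -0.4 -1.1] q [-0.58  0.59  1.33  1.74 -0.65  1.31 -0.92]
tool z dir [ 0.033  0.043 -0.999]
```

```bash
python3 -m pendant '[{"hand":0,"x":0,"y":0.4,"z":0,"spin":0.5},{"hand":0,"x":0,"y":0.6,"z":0,"spin":0.5},{"hand":0,"x":0,"y":0.6,"z":0,"spin":0.5},{"hand":0,"x":0,"y":0.6,"z":0,"spin":0.5},{"hand":0,"x":0,"y":0.6,"z":0,"spin":0.5},{"hand":0,"x":0,"y":0.6,"z":0,"spin":0.5},{"hand":0,"x":0,"y":0.6,"z":0,"spin":0.5},{"hand":0,"x":0,"y":0.6,"z":0,"spin":0.5},{"hand":0,"x":0,"y":0.6,"z":0,"spin":0.5},{"hand":0,"x":0,"y":0.6,"z":0,"spin":0.5}]'
python3 - <<'E'
from h import *
st();tilt()
E
```

```text
time_s: 62.05
eef_pos: [0.5374, 0.0778, 0.2673]
tcp_rot: [-0.021, 0.998, 0.051, 0.014]
force: [-0.2, 0.1, -0.4]
finger_gap: 0.155
t62.05 pos [0.5374 0.0778 0.2673] yaw(tool x) 5.77 jawyaw -84.16 gap 0.155 F [-0.2  0.1 -0.4] q [-1.21  0.51  1.39  1.82 -0.58  1.25 -1.13]
tool z dir [ 0.027  0.043 -0.999]
```

```bash
python3 -m pendant '[{"hand":0,"x":0.05,"y":0.4,"z":0,"spin":0.3},{"hand":0,"x":0,"y":0.5,"z":0,"spin":0.4},{"hand":0,"x":0,"y":0.6,"z":0,"spin":0.4},{"hand":0,"x":0,"y":0.6,"z":0,"spin":0.4},{"hand":0,"x":0,"y":0.6,"z":0,"spin":0.4},{"hand":0,"x":0,"y":0.6,"z":0,"spin":0.4},{"hand":0,"x":0,"y":0.6,"z":0,"spin":0.4},{"hand":0,"x":0,"y":0.6,"z":0,"spin":0.4},{"hand":0,"x":0,"y":0.5,"z":0,"spin":0.4},{"hand":0,"x":0,"y":0.2,"z":0,"spin":0.3}]'
python3 - <<'E'
from h import *
st();tilt();snap('wrist','w34')
E
```

```text
time_s: 63.05
eef_pos: [0.5419, 0.3556, 0.2672]
tcp_rot: [-0.021, 0.981, 0.19, 0.014]
force: [0.4, 0.3, -0.9]
finger_gap: 0.152
t63.05 pos [0.5419 0.3556 0.2672] yaw(tool x) 21.91 jawyaw -68.01 gap 0.152 F [ 0.4  0.3 -0.9] q [-1.4   0.67  1.22  1.58 -0.68  1.33 -1.28]
tool z dir [ 0.018  0.047 -0.999]
```

View pics/w34.png

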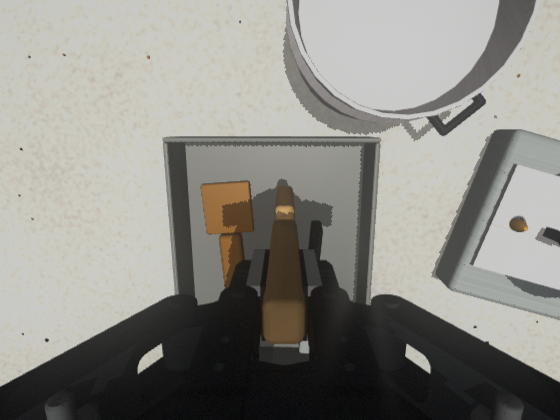

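```bash
python3 -m pendant '[{"hand":0,"x":-0.26,"y":0.0,"z":-0.2,"spin":0},{"hand":0,"x":0,"y":0,"z":-0.4,"spin":0},{"hand":0,"x":0,"y":0,"z":-0.5,"spin":0},{"hand":0,"x":0,"y":0,"z":-0.5,"spin":0},{"hand":0,"x":0,"y":0,"z":-0.3,"spin":0},{"hand":0,"x":0,"y":0,"z":-0.15,"spin":0},{"hand":0,"x":0,"y":0,"z":-0.1,"spin":0},{"hand":0,"x":0,"y":0,"z":-0.05,"spin":0},{"hand":0,"x":0,"y":0,"z":0,"spin":0},{"hand":0,"x":0,"y":0,"z":0,"spin":0}]'
python3 - <<'E'
from h import *
st();tilt();snap('wrist','w35')
E
```

```text
time_s: 64.1
eef_pos: [0.5325, 0.3505, 0.157]
tcp_rot: [-0.02, 0.982, 0.188, 0.017]
force: [-0.3, 0.5, -0.6]
finger_gap: 0.158
t64.10 pos [0.5325 0.3505 0.157 ] yaw(tool x) 21.59 jawyaw -68.34 gap 0.158 F [-0.3  0.5 -0.6] q [-1.38  0.74  1.14  1.73 -0.78  1.14 -1.21]
tool z dir [ 0.026  0.045 -0.999]
```

View pics/w35.png

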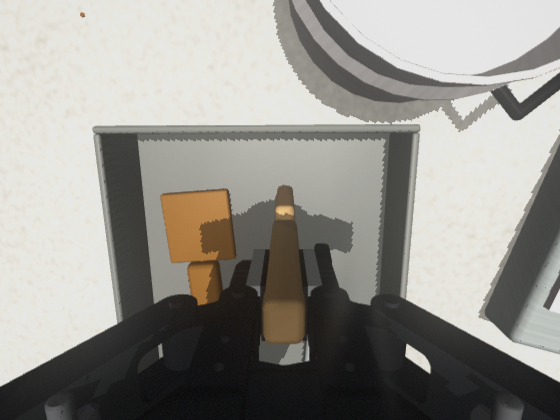

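```bash
python3 -m pendant '[{"hand":0,"x":0,"y":0,"z":-0.08,"spin":0},{"hand":0,"x":0,"y":0,"z":-0.04,"spin":0},{"hand":0,"x":0,"y":0,"z":0,"spin":0},{"hand":45,"x":0,"y":0,"z":0,"spin":0},{"hand":45,"x":0,"y":0,"z":0,"spin":0},{"hand":45,"x":0,"y":0,"z":0,"spin":0},{"hand":45,"x":0,"y":0,"z":0,"spin":0},{"hand":45,"x":0,"y":0,"z":0.2,"spin":0},{"hand":45,"x":0,"y":0,"z":0.5,"spin":0},{"hand":45,"x":0,"y":0,"z":0.6,"spin":0}]'
python3 - <<'E'
from h import *
st();tilt();p,d,P=snap('wrist','w36');X=cloud(d,P)
q=X[100:330,180:380].reshape(-1,3);q=q[(q[:,2]>.16)&(q[:,2]<.185)];print(len(q),q.mean(0))
E
```

```text
time_s: 65.15
eef_pos: [0.5309, 0.3504, 0.2162]
tcp_rot: [-0.019, 0.982, 0.188, 0.015]
force: [0.3, 0.2, 0.6]
finger_gap: 0.448
t65.15 pos [0.5309 0.3504 0.2162] yaw(tool x) 21.60 jawyaw -68.34 gap 0.448 F [0.3 0.2 0.6] q [-1.41  0.69  1.2   1.67 -0.72  1.23 -1.25]
tool z dir [ 0.022  0.043 -0.999]
893 [0.53696294 0.35911628 0.17239814]
```

View pics/w36.png

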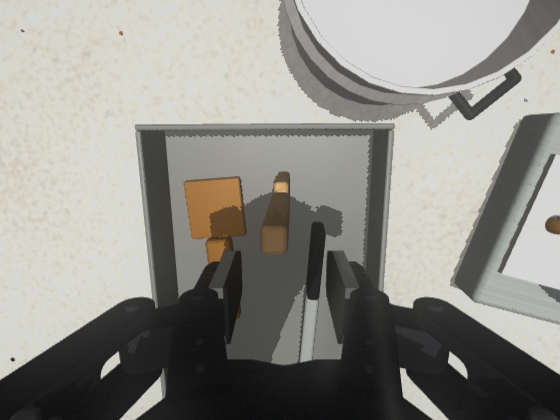

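```bash
python3 -m pendant '[{"hand":45,"x":0,"y":0,"z":0.5,"spin":0},{"hand":0,"x":0,"y":0,"z":0.2,"spin":0},{"hand":0,"x":0.2,"y":0.1,"z":0,"spin":0},{"hand":0,"x":0.4,"y":0.2,"z":0,"spin":0},{"hand":0,"x":0.3,"y":0.18,"z":0,"spin":0},{"hand":0,"x":0.05,"y":0,"z":0,"spin":0},{"hand":0,"x":0,"y":0,"z":-0.5,"spin":0},{"hand":0,"x":0,"y":0,"z":-0.6,"spin":0},{"hand":0,"x":0,"y":0,"z":-0.5,"spin":0},{"hand":0,"x":0,"y":0,"z":-0.2,"spin":0}]'
python3 - <<'E'
from h import *
st();tilt()
E
```

```text
time_s: 66.2
eef_pos: [0.5834, 0.3737, 0.1716]
tcp_rot: [-0.022, 0.982, 0.187, 0.022]
force: [0.3, -0.0, 0.8]
finger_gap: 0.002
t66.20 pos [0.5834 0.3737 0.1716] yaw(tool x) 21.54 jawyaw -68.36 gap 0.002 F [ 0.3 -0.   0.8] q [-1.29  0.8   1.11  1.58 -0.79  1.2  -1.23]
tool z dir [ 0.035  0.052 -0.998]
```

```bash
python3 -m pendant '[{"hand":0,"x":-0.2,"y":-0.07,"z":-0.1,"spin":0},{"hand":0,"x":-0.25,"y":-0.1,"z":-0.1,"spin":0},{"hand":0,"x":-0.25,"y":-0.1,"z":0,"spin":0},{"hand":0,"x":-0.25,"y":-0.1,"z":0,"spin":0},{"hand":0,"x":-0.25,"y":-0.1,"z":0,"spin":0},{"hand":0,"x":-0.25,"y":-0.1,"z":0,"spin":0},{"hand":0,"x":-0.25,"y":-0.1,"z":0,"spin":0},{"hand":0,"x":-0.1,"y":0,"z":0.1,"spin":0},{"hand":0,"x":0,"y":0,"z":0.3,"spin":0},{"hand":0,"x":0,"y":0,"z":0.5,"spin":0}]'
python3 - <<'E'
from h import *
st();tilt();snap('scene','s37',(380,100,560,320),3)
E
```

```text
time_s: 67.2
eef_pos: [0.4863, 0.3355, 0.2075]
tcp_rot: [-0.021, 0.982, 0.186, 0.019]
force: [-0.1, 0.6, 0.5]
finger_gap: 0.001
t67.20 pos [0.4863 0.3355 0.2075] yaw(tool x) 21.40 jawyaw -68.51 gap 0.001 F [-0.1  0.6  0.5] q [-1.53  0.63  1.25  1.8  -0.7   1.17 -1.26]
tool z dir [ 0.029  0.048 -0.998]
```

View pics/s37.png

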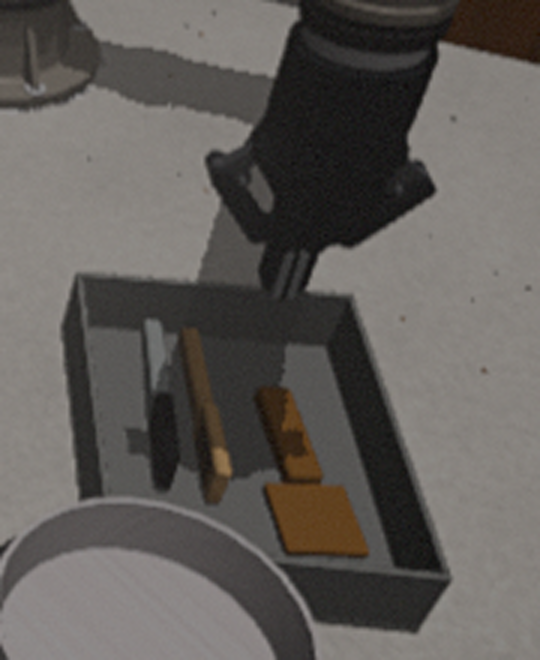

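```bash
python3 -m pendant '[{"hand":30,"x":0.1,"y":-0.2,"z":0.3,"spin":0.98},{"hand":60,"x":0.1,"y":-0.4,"z":0.2,"spin":0.98},{"hand":80,"x":0,"y":-0.4,"z":0,"spin":0.98},{"hand":80,"x":0,"y":-0.4,"z":0,"spin":0.98},{"hand":80,"x":0,"y":-0.4,"z":0,"spin":0.98},{"hand":80,"x":0,"y":-0.4,"z":0,"spin":0.98},{"hand":80,"x":0,"y":-0.4,"z":0,"spin":0.98},{"hand":80,"x":0,"y":-0.4,"z":0,"spin":0.98},{"hand":80,"x":0,"y":-0.4,"z":0,"spin":0.98},{"hand":80,"x":0,"y":-0.4,"z":0,"spin":0.98}]'
python3 - <<'E'
from h import *
st();tilt()
E
```

```text
time_s: 68.25
eef_pos: [0.5123, 0.142, 0.257]
tcp_rot: [-0.03, 0.855, 0.518, 0.028]
force: [0.6, -1.0, 0.7]
finger_gap: 0.799
t68.25 pos [0.5123 0.142  0.257 ] yaw(tool x) 62.34 jawyaw -27.56 gap 0.799 F [ 0.6 -1.   0.7] q [-1.26  0.34  1.18  1.86 -0.43  1.16 -0.41]
tool z dir [ 0.017  0.08  -0.997]
```

```bash
python3 -m pendant '[{"hand":80,"x":0,"y":-0.4,"z":-0.05,"spin":0.98},{"hand":80,"x":0,"y":-0.4,"z":-0.05,"spin":0.98},{"hand":80,"x":0,"y":-0.4,"z":-0.05,"spin":0.98},{"hand":80,"x":0,"y":-0.4,"z":-0.05,"spin":0.98},{"hand":80,"x":0,"y":-0.4,"z":0,"spin":0.98},{"hand":80,"x":0,"y":-0.4,"z":0,"spin":0.98},{"hand":80,"x":0,"y":-0.4,"z":0,"spin":0.98},{"hand":80,"x":0,"y":-0.4,"z":0,"spin":0.98},{"hand":80,"x":0,"y":-0.4,"z":0,"spin":0.98},{"hand":80,"x":0,"y":-0.4,"z":0,"spin":0.98}]'
python3 - <<'E'
from h import *
st();tilt()
E
```

```text
time_s: 69.25
eef_pos: [0.5229, -0.0757, 0.2633]
tcp_rot: [-0.031, 0.625, 0.779, 0.028]
force: [-0.1, 0.3, 0.6]
finger_gap: 0.8
t69.25 pos [ 0.5229 -0.0757  0.2633] yaw(tool x) 102.52 jawyaw 12.50 gap 0.800 F [-0.1  0.3  0.6] q [-0.71  0.31  1.01  1.81 -0.36  1.22  0.64]
tool z dir [-0.013  0.082 -0.997]
```

```bash
python3 -m pendant '[{"hand":80,"x":-0.1,"y":-0.4,"z":0,"spin":0.98},{"hand":80,"x":-0.15,"y":-0.4,"z":0,"spin":0.98},{"hand":80,"x":-0.15,"y":-0.4,"z":0,"spin":0.98},{"hand":80,"x":-0.15,"y":-0.4,"z":0,"spin":0.98},{"hand":80,"x":-0.15,"y":-0.4,"z":0,"spin":0.98},{"hand":80,"x":-0.15,"y":-0.4,"z":0,"spin":0.98},{"hand":80,"x":-0.15,"y":-0.4,"z":0,"spin":0.98},{"hand":80,"x":-0.15,"y":-0.4,"z":0,"spin":0.98},{"hand":80,"x":-0.15,"y":-0.4,"z":0,"spin":0.98},{"hand":80,"x":-0.15,"y":-0.4,"z":0,"spin":0.98}]'
python3 - <<'E'
from h import *
st();tilt()
E
```

```text
time_s: 70.25
eef_pos: [0.4537, -0.2976, 0.2795]
tcp_rot: [-0.025, 0.321, 0.947, 0.017]
force: [1.2, 0.0, 0.9]
finger_gap: 0.801
t70.25 pos [ 0.4537 -0.2976  0.2795] yaw(tool x) 142.54 jawyaw 52.48 gap 0.801 F [1.2 0.  0.9] q [-0.21  0.32  0.91  1.74 -0.28  1.28  1.69]
tool z dir [-0.036  0.049 -0.998]
```

```bash
python3 -m pendant '[{"hand":80,"x":-0.3,"y":-0.18,"z":-0.2,"spin":0.7},{"hand":80,"x":-0.4,"y":-0.25,"z":-0.3,"spin":0.7},{"hand":80,"x":-0.4,"y":-0.2,"z":-0.2,"spin":0.5},{"hand":80,"x":-0.1,"y":0,"z":-0.2,"spin":0.1},{"hand":80,"x":0,"y":0,"z":0,"spin":0},{"hand":80,"x":0,"y":0,"z":0,"spin":0},{"hand":80,"x":0,"y":0,"z":0,"spin":0},{"hand":80,"x":0,"y":0,"z":0,"spin":0},{"hand":80,"x":0,"y":0,"z":0,"spin":0},{"hand":80,"x":0,"y":0,"z":0,"spin":0}]'
python3 - <<'E'
from h import *
st();tilt();p,d,P=snap('wrist','w38');X=cloud(d,P)
q=X.reshape(-1,3);q=q[(q[:,2]>.165)&(q[:,2]<.18)];print(len(q),q.mean(0))
E
```

```text
time_s: 71.25
eef_pos: [0.3968, -0.3396, 0.2432]
tcp_rot: [-0.017, 0.256, 0.966, 0.011]
force: [-0.7, -0.8, -0.0]
finger_gap: 0.8
t71.25 pos [ 0.3968 -0.3396  0.2432] yaw(tool x) 150.35 jawyaw 60.32 gap 0.800 F [-0.7 -0.8 -0. ] q [-0.11  0.29  0.9   1.84 -0.25  1.17  1.93]
tool z dir [-0.027  0.029 -0.999]
621 [ 0.38873703 -0.33505297  0.17217897]
```

View pics/w38.png

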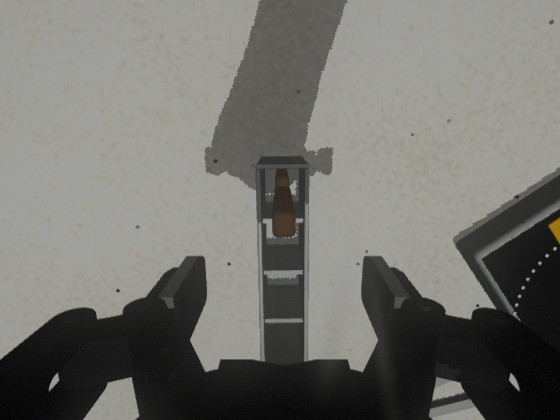

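```bash
python3 -m pendant '[{"hand":80,"x":-0.14,"y":0.1,"z":0,"spin":0},{"hand":80,"x":0,"y":0,"z":-0.3,"spin":0},{"hand":80,"x":0,"y":0,"z":-0.5,"spin":0},{"hand":80,"x":0,"y":0,"z":-0.5,"spin":0},{"hand":80,"x":0,"y":0,"z":-0.4,"spin":0},{"hand":80,"x":0,"y":0,"z":-0.2,"spin":0},{"hand":80,"x":0,"y":0,"z":0,"spin":0},{"hand":80,"x":0,"y":0,"z":0,"spin":0},{"hand":80,"x":0,"y":0,"z":0,"spin":0},{"hand":80,"x":0,"y":0,"z":0,"spin":0}]'
python3 - <<'E'
from h import *
st();tilt();p,d,P=snap('wrist','w39')
E
```

```text
time_s: 72.3
eef_pos: [0.3886, -0.3332, 0.1485]
tcp_rot: [-0.014, 0.256, 0.967, 0.011]
force: [0.5, -0.1, 0.9]
finger_gap: 0.801
t72.30 pos [ 0.3886 -0.3332  0.1485] yaw(tool x) 150.36 jawyaw 60.33 gap 0.801 F [ 0.5 -0.1  0.9] q [-0.04  0.39  0.84  1.97 -0.36  0.97  2.03]
tool z dir [-0.022  0.029 -0.999]
```

View pics/w39.png

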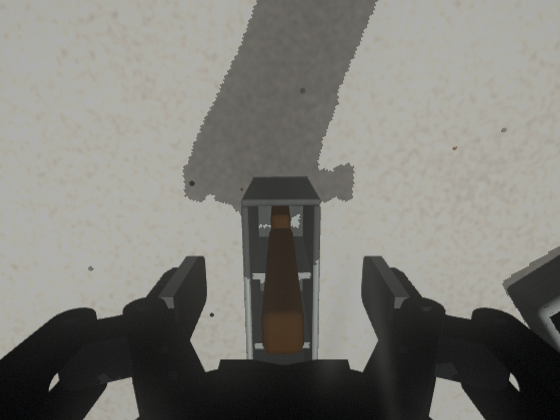

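```bash
python3 -m pendant '[{"hand":0,"x":0,"y":0,"z":0,"spin":0},{"hand":0,"x":0,"y":0,"z":0,"spin":0},{"hand":0,"x":0,"y":0,"z":0,"spin":0},{"hand":0,"x":0,"y":0,"z":0,"spin":0},{"hand":0,"x":0,"y":0,"z":0,"spin":0},{"hand":0,"x":0,"y":0,"z":0,"spin":0},{"hand":0,"x":0,"y":0,"z":0,"spin":0},{"hand":0,"x":0,"y":0,"z":0.1,"spin":0},{"hand":0,"x":0,"y":0,"z":0.2,"spin":0},{"hand":0,"x":0,"y":0,"z":0.3,"spin":0}]'; python3 -m pendant '[{"hand":0,"x":0,"y":0,"z":0.35,"spin":0},{"hand":0,"x":0,"y":0,"z":0.35,"spin":0},{"hand":0,"x":0,"y":0,"z":0.35,"spin":0},{"hand":0,"x":0,"y":0,"z":0.35,"spin":0},{"hand":0,"x":0,"y":0,"z":0.3,"spin":0},{"hand":0,"x":0,"y":0,"z":0.1,"spin":0},{"hand":0,"x":0,"y":0,"z":0,"spin":0},{"hand":0,"x":0,"y":0,"z":0,"spin":0},{"hand":0,"x":0,"y":0,"z":0,"spin":0},{"hand":0,"x":0,"y":0,"z":0,"spin":0}]'
python3 - <<'E'
from h import *
st();tilt();snap('scene','s40');snap('top','t40')
E
python3 lev.py t40
```

```text
time_s: 73.35
eef_pos: [0.3879, -0.3328, 0.1796]
tcp_rot: [-0.015, 0.256, 0.966, 0.011]
force: [-0.5, 0.8, -0.7]
finger_gap: 0.153
time_s: 74.35
eef_pos: [0.3868, -0.3333, 0.2776]
tcp_rot: [-0.014, 0.257, 0.966, 0.012]
force: [-0.6, 0.6, -0.5]
finger_gap: 0.159
t74.35 pos [ 0.3868 -0.3333  0.2776] yaw(tool x) 150.23 jawyaw 60.20 gap 0.159 F [-0.6  0.6 -0.5] q [-0.16  0.22  0.93  1.83 -0.2   1.22  1.88]
tool z dir [-0.02   0.029 -0.999]
arm dir deg 185.9717477756362 57 armmean dir 187.3702553878777
knob [ 0.59185379 -0.10981926  0.10544331] 187.1006218121712 0.08509886694583171
blue 29 [ 0.58088189 -0.03837273  0.045     ] 147.4405718577228 0.11321107474000039
amber 21 [ 0.56320089 -0.11780561  0.045     ] 189.29255839095669 0.11460308571313325
```

View pics/s40.png

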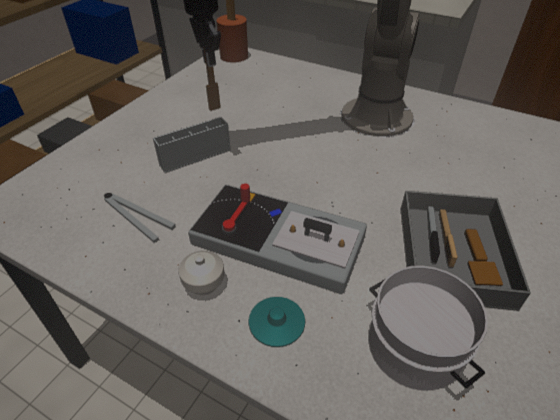

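```bash
python3 -m pendant '[{"hand":0,"x":0.15,"y":0.3,"z":0,"spin":0.4},{"hand":0,"x":0.2,"y":0.5,"z":0,"spin":0.6},{"hand":0,"x":0.2,"y":0.7,"z":0,"spin":0.65},{"hand":0,"x":0.2,"y":0.7,"z":0,"spin":0.65},{"hand":0,"x":0.2,"y":0.7,"z":0,"spin":0.65},{"hand":0,"x":0.2,"y":0.7,"z":0,"spin":0.65},{"hand":0,"x":0.2,"y":0.7,"z":0,"spin":0.65},{"hand":0,"x":0.2,"y":0.7,"z":0,"spin":0.65},{"hand":0,"x":0.15,"y":0.7,"z":0,"spin":0.65},{"hand":0,"x":0.15,"y":0.7,"z":0,"spin":0.65}]'
python3 - <<'E'
from h import *
st();tilt()
E
```

```text
time_s: 75.45
eef_pos: [0.4771, -0.0078, 0.276]
tcp_rot: [-0.016, 0.043, 0.999, 0.006]
force: [1.3, -0.5, -0.7]
finger_gap: 0.153
t75.45 pos [ 0.4771 -0.0078  0.276 ] yaw(tool x) 175.11 jawyaw 85.09 gap 0.153 F [ 1.3 -0.5 -0.7] q [-0.66  0.1   0.64  1.9  -0.08  1.2   1.5 ]
tool z dir [-0.032  0.013 -0.999]
```

```bash
python3 -m pendant '[{"hand":0,"x":0.1,"y":0.7,"z":0,"spin":0.65},{"hand":0,"x":0.1,"y":0.8,"z":0,"spin":0.65},{"hand":0,"x":0.1,"y":0.8,"z":0,"spin":0.65},{"hand":0,"x":0.1,"y":0.8,"z":0,"spin":0.65},{"hand":0,"x":0.1,"y":0.8,"z":0,"spin":0.65},{"hand":0,"x":0.1,"y":0.8,"z":0,"spin":0.65},{"hand":0,"x":0.1,"y":0.8,"z":0,"spin":0.65},{"hand":0,"x":0.1,"y":0.8,"z":0,"spin":0.65},{"hand":0,"x":0.1,"y":0.7,"z":0,"spin":0.65},{"hand":0,"x":0.1,"y":0.4,"z":0,"spin":0.65}]'
python3 - <<'E'
from h import *
st();tilt();snap('wrist','w41')
E
```

```text
time_s: 76.45
eef_pos: [0.5253, 0.3803, 0.2713]
tcp_rot: [-0.02, -0.194, 0.981, 0.001]
force: [0.4, 0.7, -0.9]
finger_gap: 0.154
t76.45 pos [0.5253 0.3803 0.2713] yaw(tool x) -157.61 jawyaw 112.37 gap 0.154 F [ 0.4  0.7 -0.9] q [-0.94  0.42  0.36  1.5  -0.17  1.29  1.41]
tool z dir [-0.039 -0.006 -0.999]
```

View pics/w41.png

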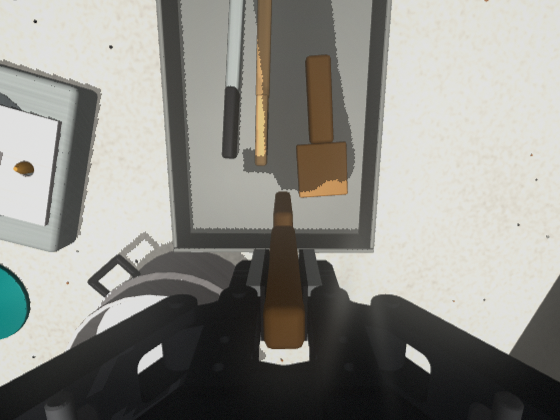

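```bash
python3 -m pendant '[{"hand":0,"x":0.04,"y":-0.08,"z":-0.2,"spin":0},{"hand":0,"x":0,"y":0,"z":-0.4,"spin":0},{"hand":0,"x":0,"y":0,"z":-0.5,"spin":0},{"hand":0,"x":0,"y":0,"z":-0.5,"spin":0},{"hand":0,"x":0,"y":0,"z":-0.3,"spin":0},{"hand":0,"x":0,"y":0,"z":-0.15,"spin":0},{"hand":0,"x":0,"y":0,"z":-0.1,"spin":0},{"hand":0,"x":0,"y":0,"z":-0.05,"spin":0},{"hand":0,"x":0,"y":0,"z":0,"spin":0},{"hand":0,"x":0,"y":0,"z":0,"spin":0}]'
python3 - <<'E'
from h import *
st();tilt();snap('wrist','w42')
E
```

```text
time_s: 77.5
eef_pos: [0.5287, 0.3707, 0.1521]
tcp_rot: [-0.021, -0.192, 0.981, -0.002]
force: [0.8, -0.1, -0.0]
finger_gap: 0.15
t77.50 pos [0.5287 0.3707 0.1521] yaw(tool x) -157.89 jawyaw 112.09 gap 0.150 F [ 0.8 -0.1 -0. ] q [-0.91  0.52  0.34  1.63 -0.21  1.07  1.45]
tool z dir [-0.04  -0.011 -0.999]
```

View pics/w42.png

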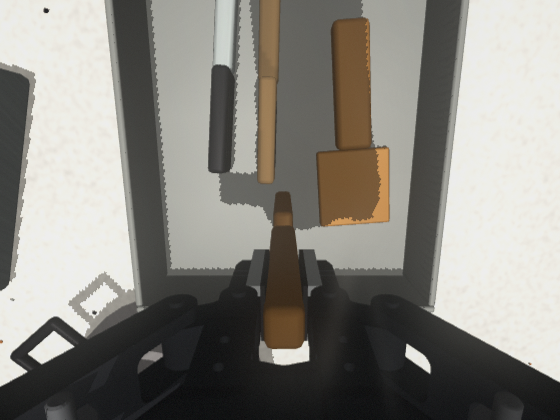

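```bash
python3 -m pendant '[{"hand":0,"x":0,"y":0,"z":-0.06,"spin":0},{"hand":0,"x":0,"y":0,"z":0,"spin":0},{"hand":45,"x":0,"y":0,"z":0,"spin":0},{"hand":45,"x":0,"y":0,"z":0,"spin":0},{"hand":45,"x":0,"y":0,"z":0,"spin":0},{"hand":45,"x":0,"y":0,"z":0,"spin":0},{"hand":45,"x":0,"y":0,"z":0.2,"spin":0},{"hand":45,"x":0,"y":0,"z":0.5,"spin":0},{"hand":45,"x":0,"y":0,"z":0.6,"spin":0},{"hand":45,"x":0,"y":0,"z":0.5,"spin":0}]'
python3 - <<'E'
from h import *
st();tilt();p,d,P=snap('wrist','w43');X=cloud(d,P)
q=X[100:330,180:380].reshape(-1,3);q=q[(q[:,2]>.16)&(q[:,2]<.185)];print(len(q),q.mean(0))
E
```

```text
time_s: 78.55
eef_pos: [0.5273, 0.3705, 0.2417]
tcp_rot: [-0.022, -0.192, 0.981, -0.002]
force: [-0.1, 0.2, -0.6]
finger_gap: 0.449
t78.55 pos [0.5273 0.3705 0.2417] yaw(tool x) -157.85 jawyaw 112.14 gap 0.449 F [-0.1  0.2 -0.6] q [-0.93  0.44  0.36  1.54 -0.18  1.24  1.42]
tool z dir [-0.043 -0.013 -0.999]
684 [0.52728158 0.37303585 0.17218773]
```

View pics/w43.png

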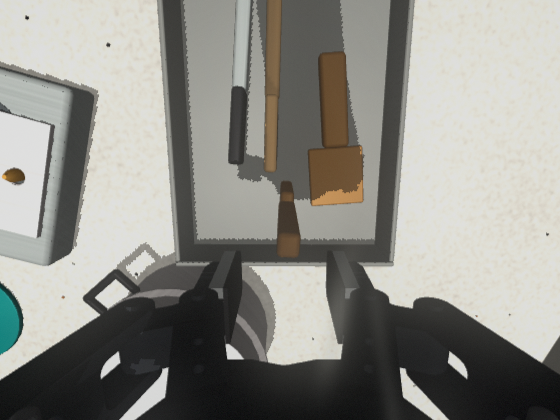

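```bash
python3 -m pendant '[{"hand":0,"x":0,"y":0,"z":0,"spin":0},{"hand":0,"x":0.2,"y":0.1,"z":0,"spin":0},{"hand":0,"x":0.4,"y":0.15,"z":0,"spin":0},{"hand":0,"x":0.3,"y":0.1,"z":0,"spin":0},{"hand":0,"x":0.05,"y":0,"z":0,"spin":0},{"hand":0,"x":0,"y":0,"z":-0.4,"spin":0},{"hand":0,"x":0,"y":0,"z":-0.6,"spin":0},{"hand":0,"x":0,"y":0,"z":-0.4,"spin":0},{"hand":0,"x":0,"y":0,"z":-0.1,"spin":0},{"hand":0,"x":0,"y":0,"z":0,"spin":0}]'
python3 - <<'E'
from h import *
st();tilt()
E
```

```text
time_s: 79.6
eef_pos: [0.5754, 0.3884, 0.1707]
tcp_rot: [-0.02, -0.192, 0.981, -0.0]
force: [-0.1, -0.1, 0.1]
finger_gap: 0.001
t79.60 pos [0.5754 0.3884 0.1707] yaw(tool x) -157.84 jawyaw 112.14 gap 0.001 F [-0.1 -0.1  0.1] q [-0.88  0.59  0.34  1.48 -0.22  1.15  1.47]
tool z dir [-0.039 -0.008 -0.999]
```

```bash
python3 -m pendant '[{"hand":0,"x":-0.2,"y":-0.07,"z":-0.1,"spin":0},{"hand":0,"x":-0.25,"y":-0.09,"z":-0.1,"spin":0},{"hand":0,"x":-0.25,"y":-0.09,"z":0,"spin":0},{"hand":0,"x":-0.25,"y":-0.09,"z":0,"spin":0},{"hand":0,"x":-0.25,"y":-0.09,"z":0,"spin":0},{"hand":0,"x":-0.25,"y":-0.09,"z":0,"spin":0},{"hand":0,"x":-0.25,"y":-0.09,"z":0,"spin":0},{"hand":0,"x":0,"y":0,"z":0.2,"spin":0},{"hand":0,"x":0,"y":0,"z":0.5,"spin":0},{"hand":0,"x":0.2,"y":0,"z":0.6,"spin":0}]'
python3 - <<'E'
from h import *
st();tilt();snap('scene','s44');snap('wrist','w44')
E
```

```text
time_s: 80.6
eef_pos: [0.4979, 0.3581, 0.2365]
tcp_rot: [-0.017, -0.193, 0.981, 0.002]
force: [0.3, 1.4, -0.8]
finger_gap: 0.007
t80.60 pos [0.4979 0.3581 0.2365] yaw(tool x) -157.76 jawyaw 112.22 gap 0.007 F [ 0.3  1.4 -0.8] q [-0.96  0.38  0.37  1.63 -0.16  1.18  1.41]
tool z dir [-0.034 -0.002 -0.999]
```

View pics/s44.png

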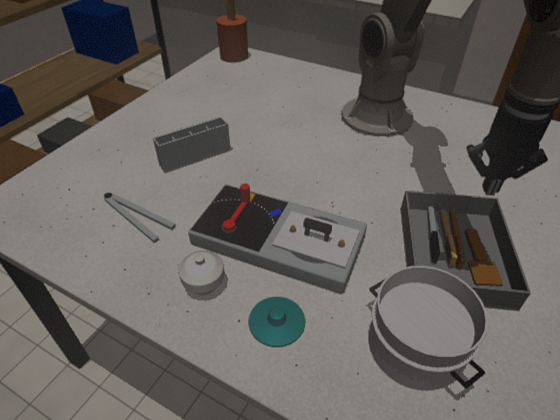

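View pics/w44.png

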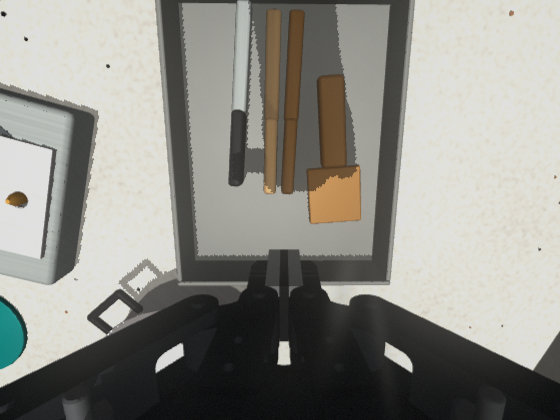

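```bash
python3 -m pendant '[{"hand":0,"x":0.2,"y":-0.4,"z":0,"spin":-0.3},{"hand":0,"x":0.35,"y":-0.7,"z":0,"spin":-0.3},{"hand":0,"x":0.35,"y":-0.7,"z":0,"spin":-0.3},{"hand":0,"x":0.35,"y":-0.7,"z":0,"spin":-0.3},{"hand":0,"x":0.35,"y":-0.7,"z":0,"spin":-0.3},{"hand":30,"x":0.35,"y":-0.7,"z":0,"spin":-0.3},{"hand":60,"x":0.35,"y":-0.7,"z":0,"spin":-0.3},{"hand":60,"x":0.35,"y":-0.7,"z":0,"spin":-0.3},{"hand":60,"x":0.35,"y":-0.7,"z":0,"spin":-0.3},{"hand":60,"x":0.35,"y":-0.7,"z":0,"spin":-0.3}]'; python3 -m pendant '[{"hand":60,"x":0.35,"y":-0.7,"z":0,"spin":-0.3},{"hand":60,"x":0.35,"y":-0.7,"z":0,"spin":-0.3},{"hand":60,"x":0.3,"y":-0.6,"z":0,"spin":-0.3},{"hand":60,"x":0.2,"y":-0.5,"z":0,"spin":-0.3},{"hand":60,"x":0.1,"y":-0.3,"z":0,"spin":0},{"hand":60,"x":0,"y":0,"z":0,"spin":0},{"hand":60,"x":0,"y":0,"z":0,"spin":0},{"hand":60,"x":0,"y":0,"z":0,"spin":0},{"hand":60,"x":0,"y":0,"z":0,"spin":0},{"hand":60,"x":0,"y":0,"z":0,"spin":0}]'
python3 - <<'E'
from h import *
st();tilt();snap('wrist','w45')
E
python3 lev.py w45
```

```text
time_s: 81.7
eef_pos: [0.677, 0.0047, 0.2468]
tcp_rot: [-0.006, -0.083, 0.997, 0.006]
force: [0.2, 0.5, 0.9]
finger_gap: 0.603
time_s: 82.7
eef_pos: [0.7404, -0.1618, 0.2471]
tcp_rot: [-0.008, -0.028, 1.0, 0.0]
force: [-0.2, 0.5, -0.1]
finger_gap: 0.6
t82.70 pos [ 0.7404 -0.1618  0.2471] yaw(tool x) -176.75 jawyaw 93.25 gap 0.600 F [-0.2  0.5 -0.1] q [-0.15  0.67  0.54  1.23 -0.33  1.35  2.  ]
tool z dir [-0.016  0.    -1.   ]
arm dir deg 186.7855531452696 902 armmean dir 189.2409155854126
knob [ 0.59480096 -0.11095435  0.10499545] 188.13811621980454 0.08232810375384483
blue 581 [ 0.57931523 -0.03764397  0.045     ] 147.55469678088417 0.11492393348766794
amber 57 [ 0.57305119 -0.11813085  0.045     ] 190.33618402078514 0.10495197546680896
```

View pics/w45.png

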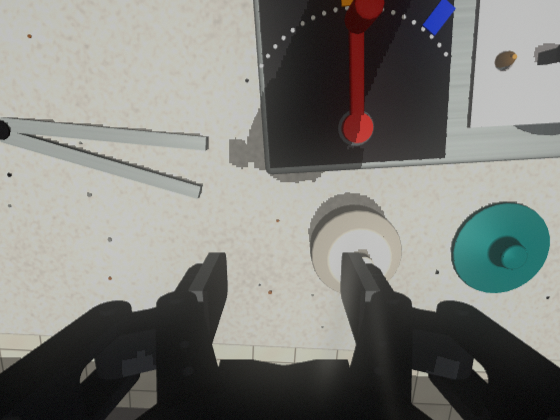

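```bash
python3 -m pendant '[{"hand":60,"x":-0.3,"y":0.1,"z":0,"spin":0.3},{"hand":60,"x":-0.5,"y":0.2,"z":0,"spin":0.3},{"hand":60,"x":-0.6,"y":0.2,"z":0,"spin":0.3},{"hand":60,"x":-0.6,"y":0.2,"z":0,"spin":0},{"hand":60,"x":-0.6,"y":0.2,"z":0,"spin":0},{"hand":60,"x":-0.3,"y":0.1,"z":0,"spin":0},{"hand":60,"x":0,"y":0,"z":0,"spin":0},{"hand":60,"x":0,"y":0,"z":0,"spin":0},{"hand":60,"x":0,"y":0,"z":0,"spin":0},{"hand":60,"x":0,"y":0,"z":0,"spin":0}]'
python3 - <<'E'
from h import *
st();tilt();p,d,P=snap('top','t46',(205,160,435,320),3.4);X=cloud(d,P)
m=np.zeros(d.shape,bool);m[170:245,215:280]=1;m&=(np.abs(X[...,2]-.051)<.003);q=X[m];print(len(q),q.mean(0))
E
```

```text
time_s: 83.75
eef_pos: [0.5929, -0.1022, 0.2476]
tcp_rot: [-0.005, -0.068, 0.998, 0.001]
force: [-0.4, 0.3, 0.2]
finger_gap: 0.597
t83.75 pos [ 0.5929 -0.1022  0.2476] yaw(tool x) -172.24 jawyaw 97.75 gap 0.597 F [-0.4  0.3  0.2] q [-0.34  0.37  0.57  1.67 -0.21  1.18  1.99]
tool z dir [-0.011  0.002 -1.   ]
1437 [0.60675567 0.07401423 0.05071667]
```

View pics/t46.png

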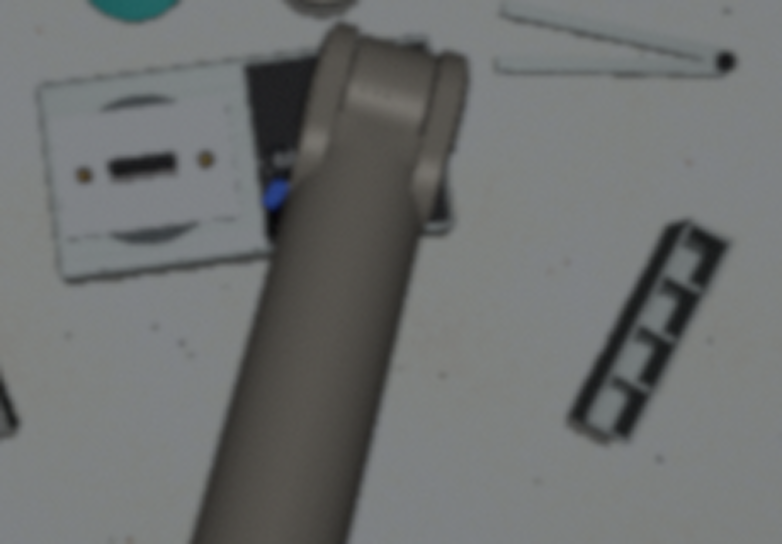

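```bash
python3 -m pendant '[{"hand":60,"x":0,"y":-0.16,"z":0,"spin":0},{"hand":60,"x":0,"y":0,"z":-0.3,"spin":0},{"hand":60,"x":0,"y":0,"z":-0.5,"spin":0},{"hand":60,"x":0,"y":0,"z":-0.5,"spin":0},{"hand":60,"x":0,"y":0,"z":-0.4,"spin":0},{"hand":60,"x":0,"y":0,"z":-0.3,"spin":0},{"hand":60,"x":0,"y":0,"z":0,"spin":0},{"hand":60,"x":0,"y":0,"z":0,"spin":0},{"hand":60,"x":0,"y":0,"z":0,"spin":0},{"hand":60,"x":0,"y":0,"z":0,"spin":0}]'
python3 - <<'E'
from h import *
st();tilt();snap('wrist','w47')
E
```

```text
time_s: 84.8
eef_pos: [0.5927, -0.1149, 0.1384]
tcp_rot: [-0.007, -0.065, 0.998, -0.0]
force: [-0.0, 0.5, -0.8]
finger_gap: 0.602
t84.80 pos [ 0.5927 -0.1149  0.1384] yaw(tool x) -172.54 jawyaw 97.46 gap 0.602 F [-0.   0.5 -0.8] q [-0.28  0.49  0.53  1.77 -0.28  0.98  2.07]
tool z dir [-0.014 -0.001 -1.   ]
```

View pics/w47.png

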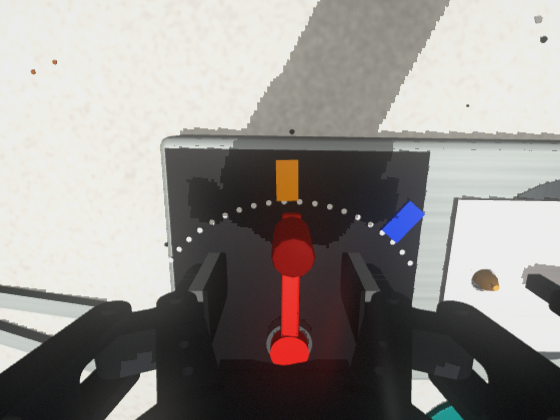

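```bash
python3 -m pendant '[{"hand":60,"x":0,"y":0.09,"z":-0.4,"spin":0},{"hand":60,"x":0,"y":0,"z":-0.4,"spin":0},{"hand":60,"x":0,"y":0,"z":0,"spin":0},{"hand":34,"x":0,"y":0,"z":0,"spin":0},{"hand":34,"x":0,"y":0,"z":0,"spin":0},{"hand":34,"x":0,"y":0,"z":0,"spin":0},{"hand":34,"x":0,"y":0,"z":0,"spin":0},{"hand":34,"x":0,"y":0,"z":0,"spin":0},{"hand":34,"x":0,"y":0,"z":0,"spin":0},{"hand":34,"x":0,"y":0,"z":0,"spin":0}]'
python3 - <<'E'
from h import *
st();tilt()
E
```

```text
time_s: 85.85
eef_pos: [0.5983, -0.1116, 0.1059]
tcp_rot: [0.001, -0.065, 0.998, -0.001]
force: [0.3, 0.7, -0.8]
finger_gap: 0.34
t85.85 pos [ 0.5983 -0.1116  0.1059] yaw(tool x) -172.55 jawyaw 97.45 gap 0.340 F [ 0.3  0.7 -0.8] q [-0.27  0.52  0.51  1.8  -0.31  0.9   2.08]
tool z dir [ 0.002 -0.002 -1.   ]
```

```bash
python3 -m pendant '[{"hand":34,"x":-0.08,"y":0.08,"z":-0.12,"spin":-0.8},{"hand":34,"x":-0.03,"y":0.12,"z":-0.05,"spin":-1},{"hand":34,"x":0,"y":0.13,"z":0,"spin":-1},{"hand":34,"x":0,"y":0.13,"z":0,"spin":-1},{"hand":34,"x":0,"y":0.13,"z":0,"spin":-1},{"hand":34,"x":0.02,"y":0.13,"z":0,"spin":-1},{"hand":34,"x":0.03,"y":0.13,"z":0,"spin":-1},{"hand":34,"x":0.03,"y":0.12,"z":0,"spin":-1},{"hand":34,"x":0.04,"y":0.12,"z":0,"spin":-1},{"hand":34,"x":0,"y":0,"z":0,"spin":0}]'
python3 - <<'E'
from h import *
st();tilt()
E
```

```text
time_s: 86.85
eef_pos: [0.5996, -0.0676, 0.0985]
tcp_rot: [0.004, 0.255, 0.967, -0.01]
force: [-0.1, 1.2, -0.2]
finger_gap: 0.342
t86.85 pos [ 0.5996 -0.0676  0.0985] yaw(tool x) 150.45 jawyaw 60.44 gap 0.342 F [-0.1  1.2 -0.2] q [-0.47  0.57  0.68  1.82 -0.42  0.9   1.45]
tool z dir [ 0.002 -0.021 -1.   ]
```

```bash
python3 -m pendant '[{"hand":34,"x":0.04,"y":0.1,"z":0,"spin":-0.3},{"hand":34,"x":0.04,"y":0.1,"z":0,"spin":-0.3},{"hand":34,"x":0.04,"y":0.08,"z":0,"spin":0},{"hand":34,"x":0.03,"y":0.06,"z":0,"spin":0},{"hand":34,"x":0,"y":0,"z":0,"spin":0},{"hand":34,"x":0,"y":0,"z":0,"spin":0},{"hand":34,"x":0,"y":0,"z":0,"spin":0},{"hand":34,"x":0,"y":0,"z":0,"spin":0},{"hand":34,"x":0,"y":0,"z":0,"spin":0},{"hand":34,"x":0,"y":0,"z":0,"spin":0}]'
python3 - <<'E'
from h import *
st();tilt();snap('wrist','w48')
E
python3 lev.py w48
```

```text
time_s: 87.85
eef_pos: [0.6059, -0.0518, 0.0985]
tcp_rot: [0.002, 0.276, 0.961, -0.011]
force: [-0.9, -1.1, 0.1]
finger_gap: 0.34
t87.85 pos [ 0.6059 -0.0518  0.0985] yaw(tool x) 147.93 jawyaw 57.92 gap 0.340 F [-0.9 -1.1  0.1] q [-0.5   0.58  0.68  1.8  -0.43  0.91  1.38]
tool z dir [-0.002 -0.022 -1.   ]
arm dir deg 147.35464810389823 885 armmean dir 150.56153988486344
knob [ 0.60215318 -0.0544788   0.10456302] 148.84734906628833 0.08664116629138473
blue 1384 [ 0.58006188 -0.03913044  0.045     ] 147.9857405460369 0.11349957194343613
amber 1300 [ 0.56285161 -0.11821882  0.045     ] 189.46760758818942 0.11501503990204341
```

View pics/w48.png

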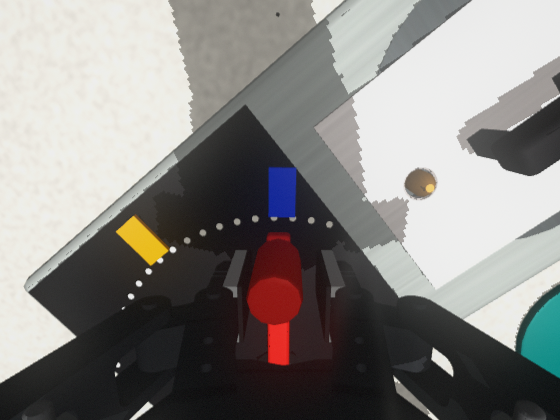

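```bash
python3 -m pendant '[{"hand":55,"x":0,"y":0,"z":0,"spin":0},{"hand":55,"x":0,"y":0,"z":0,"spin":0},{"hand":55,"x":0,"y":0,"z":0.1,"spin":0},{"hand":55,"x":0,"y":0,"z":0.4,"spin":0},{"hand":55,"x":0,"y":0,"z":0.6,"spin":0},{"hand":55,"x":0,"y":0,"z":0.6,"spin":0},{"hand":55,"x":0,"y":0,"z":0.6,"spin":0},{"hand":55,"x":-0.4,"y":-0.3,"z":0.3,"spin":0},{"hand":55,"x":-0.6,"y":-0.6,"z":0,"spin":0},{"hand":55,"x":-0.6,"y":-0.6,"z":0,"spin":0}]'; python3 -m pendant '[{"hand":55,"x":-0.6,"y":-0.6,"z":0,"spin":0},{"hand":55,"x":-0.6,"y":-0.6,"z":0,"spin":0},{"hand":55,"x":-0.2,"y":-0.6,"z":0,"spin":0},{"hand":55,"x":0,"y":-0.3,"z":0,"spin":0},{"hand":55,"x":0,"y":0,"z":0,"spin":0},{"hand":55,"x":0,"y":0,"z":0,"spin":0},{"hand":55,"x":0,"y":0,"z":0,"spin":0},{"hand":55,"x":0,"y":0,"z":0,"spin":0},{"hand":55,"x":0,"y":0,"z":0,"spin":0},{"hand":55,"x":0,"y":0,"z":0,"spin":0}]'
python3 - <<'E'
from h import *
st();p,d,P=snap('top','t49',(205,160,435,320),3.4);snap('scene','s49')
X=cloud(d,P)
m=np.zeros(d.shape,bool);m[170:245,215:280]=1;m&=(np.abs(X[...,2]-.051)<.0025);q=X[m];print(len(q),q.mean(0))
E
python3 lev.py t49;python3 lev.py s49
```

```text
time_s: 88.9
eef_pos: [0.5303, -0.1184, 0.2353]
tcp_rot: [0.005, 0.269, 0.963, -0.008]
force: [-0.6, -0.6, 0.2]
finger_gap: 0.548
time_s: 89.9
eef_pos: [0.4554, -0.2266, 0.2386]
tcp_rot: [0.008, 0.27, 0.963, -0.004]
force: [-0.0, -0.1, -0.9]
finger_gap: 0.551
t89.90 pos [ 0.4554 -0.2266  0.2386] yaw(tool x) 148.70 jawyaw 58.69 gap 0.551 F [-0.  -0.1 -0.9] q [-0.41  0.22  0.9   1.92 -0.19  1.08  1.59]
1230 [0.60606656 0.07430457 0.05083152]
arm dir deg 147.49564798086053 55 armmean dir 148.59625594805425
knob [ 0.60424616 -0.05472704  0.10567155] 148.2588047564467 0.08472606017509957
blue 28 [ 0.58069455 -0.03852043  0.045     ] 147.55451901730308 0.11328971211529529
amber 21 [ 0.56291203 -0.11765426  0.045     ] 189.19479014534832 0.11486388402550762
arm dir deg 148.6924713098322 96 armmean dir 146.67898410755933
knob [ 0.60715927 -0.05392142  0.10480179] 146.72223038653453 0.08270221185511789
blue 55 [ 0.57881726 -0.04014529  0.045     ] 148.74968339087343 0.1140270304285823
amber 46 [ 0.5616599  -0.11890444  0.045     ] 189.7042005030319 0.11630428522396569
```

View pics/t49.png

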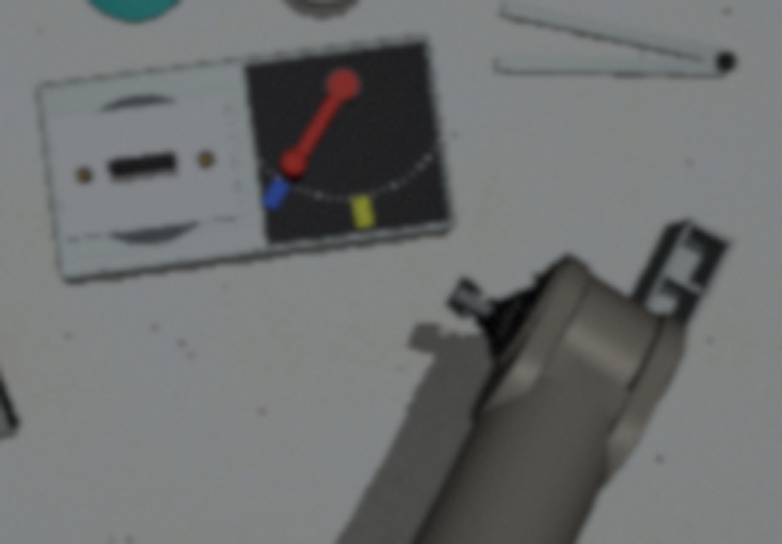

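View pics/s49.png

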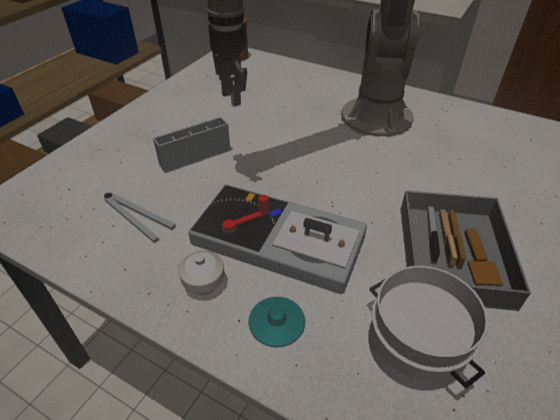

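Run:
```python
from h import *
print(robot.finish_job())
```

```text
the job is handed in; nothing more can be done
None
```

The job is handed in at about 90 s. Every step was done in the order you set, and my last camera checks agreed with that; `finish_job` gave no verdict.

- **Lever to amber:** I turned it there first. Across several views it measured roughly 0.02–0.05 rad from the mark (limit 0.10) and was not touched again until the clear-up was finished.
- **Guard plate:** it went on its pins before the rest was cleared. The measured top face was 50–51 mm above the counter, with tilt about 0.002 rad, and both pins show through the holes. It had not moved in the last top view.
- **Tub:** three utensils were present (steel-handled with the black head, beech, olive). All three and the scraper lie flat inside the tub by eye in the final scene picture. I did not measure each utensil's middle against the tub walls.
- **Lever to blue:** within about 1° of the mark in the last top view. The scene camera put it about 2° (0.035 rad) off on the other side, still inside the limit.
- **Bystanders:** the steamer, sugar bowl, teal lid and tongs look unmoved in the pictures, and the arm was clear of everything when I handed in.

Two things did not go cleanly. The first utensil would not lie down in the grip and stood upright on the tub floor, so I knocked each of the three over. That first attempt, and long spins in general, tilted the hand by several degrees; I straightened it twice by pressing the closed fingertips against the tub wall, with about 24 N of force.

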